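# Lay up a bonding stack on the bench bonding station

### The arm

A 7-joint arm with a two-finger parallel gripper is mounted at the origin on a cart in front of the work surface, level with it; the furniture and walls round the work are solid. World frame = base frame: x ahead of the robot, y to its left, z up, the work surface at z = 0. Lengths are in mm, angles in rad, forces in N, time in s.
With the tool pointing down it reaches from about 425 to 975 mm from the base axis. Payload 16.7 kg.
Tool frame: the origin (TCP) lies at the very end of the fingers, on their centre line; the grasp point (between the pads) lies r.grip_depth behind it (r.grip_depth is the distance from the TCP to the grasp point, in mm); z points along the fingers, y is the line along which they close (so a half turn about z gives the same grasp; the last joint's range is limited). The gripper opens to 85 mm and grips with 20 to 120 N. Pads are 22 mm wide; open, the fingers measure 114 mm over their backs; the gripper's body (76 mm by 85 mm) begins 54 mm behind the grasp point. The pads swing forward as they close: fully open they stand 13 mm farther back than shut.
Start: joints at [0.965, 0.426, 0.074, 1.606, -0.034, 1.111, -0.067], TCP at [297.693, -605.767, 203.902] pointing down, gripper open.
Joint ranges: [-2.85, 2.85], [-0.5, 2.14], [-1.23, 1.37], [0.21, 2.46], [-1.02, 4.16], [0.16, 2.05], [-2.73, 2.73]. Speed limits (rad/s): [1.89, 1.89, 2.39, 2.39, 3.01, 3.01, 3.01].

### API

Orientations are given as a unit quaternion [x, y, z, w].
In Python, from cell import r gives the robot as it stands. The module is installed in compiled form; this text tells all that it offers.
- The arm moves only by the tool move_arm, never from a script. Its argument "series" is a list of rows, each an object of numbers: "dx", "dy", "dz": the shift along the tool's x, y, z normalised to -1 to 1, where 1 is 0.25 m; "wx", "wy", "wz": the turn, a rotation vector about the tool's x, y, z normalised to -1 to 1, where 1 is 2 pi rad. A call has 1 to 8 rows; each row is the pose to reach, as a shift and turn from the pose commanded when the call began, along the tool's axes at that moment, turning the shorter way round; what a row does not reach only later rows make up. A row lasts 1/10 s, in which the tool goes at most 50 mm and 8.59 degrees, less where a joint would pass 70% of its speed; a pose out of reach is approached as far as the arm can. A call with a number of a shift or a turn outside -1 to 1 is refused whole. A call with a gripper value outside its range is refused whole. "fingers" is the gripper command: -1 is shut, 1 is fully open, values between are in proportion, set as the call begins (left out, the last holds). The fingers move at their own pace and stop on an object; "squeeze" is the grip in N (left out, the last holds). Time passes only in rows, so rows that repeat a pose let the fingers close. It gives the time, the measured TCP pose, the force, the opening and the grip force at its end, in the units of the state.
- r.get_obs(): the state, without advancing time (a new reading comes with each control period).
- r.camera(name): name is "side" or "top"; returns a dict with "pixels" (420x560x3 uint8, blue, green, red), "fx", "fy", "cx", "cy" (pixels), "distortion" ([k1, k2, p1, p2, k3] as OpenCV has them; the pictures are not rectified), "origin" and "rotation" of the camera in the world. Camera axes: x right, y down, z forward; pixel columns grow to the right and rows downward; lengths in mm; the calibration is good to about 2 mm. A picture is of the moment at which its call begins. There is no depth.
- r.finish_job(): hands the job in; it is judged then, once.
Trained networks look in a picture, given as the dict that the camera call returned (one of the last four; its "shot" number tells which), for a name from the list of things; names that differ only in an ending like _2 or _b are one class to them, and where a whole thing is asked for, a point or a joint stands for the part that bears it (a point fixed in the world has none). Each returns a list of dicts, best first, with "conf" (0 to 1); they miss things now and then, are a little off and sometimes report something else, mostly with a low value. They report only what shows in the picture. A call takes as long as a camera call. They do not tell look-alikes from the thing itself.
- r.find_in(thing, picture): "extent" ([centre column, centre row, width, height] in pixels, round what is visible of it).
- r.regions_of(thing, picture): "pixels" (420x560 bool, what is visible of it) and "extent" ([centre column, centre row, width, height] in pixels, round what is visible of it).
The state is a dict: "time_s": time; "joint_pos": joint angles; "qvel": joint speeds; "effort": joint torques, N m; "eef_pos": TCP position; "eef_rot": TCP orientation; "wrist_force": force on the tool from outside, world axes, zero at the start; "moment": the same for the moment, N m; "grip_width": opening from 0.0 (shut) to 1.0 (fully open); "grasp_force": force on a finger pad.
Only numpy, scipy, OpenCV 4.12 (cv2) and the standard library are available. Lean on these libraries where they do the work, as an engineer would, in place of code of your own. Each camera call takes 0.05 s, during which the arm holds its last target. There are 200 camera calls.

### The job

First set the pin carrier on the bonding station's bare platen, between the four guide rails, and push it fully home against the two back stops so that its edge holds down the hinged presence-switch lever; let go of it there. Then stack every heat-spreader plate that lies on the bench flat between the carrier's pins, with a pressboard release sheet on top of each plate, so that no plate touches another plate (sheets left over may stay on the bench). Last, set the steel caul plate flat on top of the uppermost sheet, and with the carrier still home, press the green start button fully down and release it; leave the tape, pen and cutters alone.

Things in the scene. Friction and masses are not known exactly. Their poses are not given: they have to be found in the camera images.
- station: bonding station: fixed low grey box 240 x 220 mm in front of the robot, with an aluminium platen on top. Its frame stands on the bench: +x to the back stops (away from the robot), +y left, z up. Platen surface 36 mm above the bench, x -109 to 117, y -66 to 66 mm. The control strip (start button, small dial 46 mm high) runs along the -y side, surface at z = 32 mm.
- dock_home (a point): point on the platen where the centre of the carrier's underside lies when home; axes as the station's. From here: four steel guide rails 34 mm long, 10 wide, 12 high with round tops, centred at x = +-55 mm, inner faces at y = +-50 mm (4 mm play beside the carrier); no rail between x = -38 and 38 mm. Two back stops 20 mm wide, 14 high, front faces at x = 75, y = +-34 mm.
- switch_lever (a joint): presence-switch lever between the back stops (rad). Upright hinge, 36 mm arm, 10 mm roller. 0 = free: the roller stands 13 mm proud of the stop faces, towards the carrier; 0.37 = carrier's end fully against the stops; the switch makes at 0.30 (2.5 mm short of home). A light spring (0.3 N at the roller) returns it, too weak to push the carrier back.
- lever_roller (a point): centre of the lever's roller, 6.5 mm above the platen; the switch case behind it is 18 mm high, 93 to 113 mm beyond dock_home
- carrier: pin carrier: aluminium plate 150 x 92 x 10 mm, 0.36 to 0.48 kg, at first on the bench right of the station; either end may go to the stops. Origin: centre of underside, x along its length, z up. Within 26 mm of its middle it is waisted to 66 mm wide, to be gripped across there. Six 8 mm pins with round tips stand 50 mm above its upper face at x +-42, y +-40 mm and x +-65, y 0.
- carrier_floor (a point): middle of the carrier's upper face, 10 mm above its underside, where the first plate lies
- start (a joint): travel of the green start button (m): 0 = up, 0.006 = fully down (about 4 N); springs back
- start_top (a point): centre of the green start button's top (28 mm across), on the station's control strip; press straight down
- caul: caul plate: steel plate 114 x 64 x 12 mm, 0.52 to 0.78 kg, at first on the bench at the far right. A grab bar lies along its x axis above the middle: 74 mm long, 16 wide, its underside 24 and its top 38 mm above the plate's underside. Origin: centre of the underside, x along its length, z up. 4 mm play between the pins.
- plate1: heat-spreader plate, aluminium 110 x 60 x 10 mm (0.17 kg) with a dark grey thermal pad and four screw holes on its upper side, lying flat on the bench left of the station (2 or 3 such plates, places mixed with the sheets'; None if absent). Origin: centre of the underside, x along its length, z up. Either end may point either way in the carrier; 6 mm play between the pins.
- plate2: heat-spreader plate, aluminium 110 x 60 x 10 mm (0.17 kg) with a dark grey thermal pad and four screw holes on its upper side, lying flat on the bench left of the station (2 or 3 such plates, places mixed with the sheets'; None if absent). Origin: centre of the underside, x along its length, z up. Either end may point either way in the carrier; 6 mm play between the pins.
- plate3: heat-spreader plate, aluminium 110 x 60 x 10 mm (0.17 kg) with a dark grey thermal pad and four screw holes on its upper side, lying flat on the bench left of the station (2 or 3 such plates, places mixed with the sheets'; None if absent). Origin: centre of the underside, x along its length, z up. Either end may point either way in the carrier; 6 mm play between the pins.
- sheet1: release sheet, stiff plain tan pressboard 114 x 64 x 5 mm (0.04 kg), lying flat on the bench left of the station (always three). Origin: centre of the underside, x along its length, z up. 4 mm play between the pins.
- sheet2: release sheet, stiff plain tan pressboard 114 x 64 x 5 mm (0.04 kg), lying flat on the bench left of the station (always three). Origin: centre of the underside, x along its length, z up. 4 mm play between the pins.
- sheet3: release sheet, stiff plain tan pressboard 114 x 64 x 5 mm (0.04 kg), lying flat on the bench left of the station (always three). Origin: centre of the underside, x along its length, z up. 4 mm play between the pins.
- tape: roll of amber tape, 70 mm across, 19 mm high, lying near the front edge of the bench; not part of the job, leave alone. Origin: underside
- pen: dark blue marker pen, 115 mm long, lying near the front edge of the bench; not part of the job, leave alone. Origin: underside
- cutters: side cutters with blue handles, 130 mm long, lying near the front edge of the bench; not part of the job, leave alone. Origin: underside
Mind the look-alikes: they are no part of the job. Leave any purple look-alike of the sheet1 alone.

How it is judged:
By the outcome, as a careful person would: the job done as asked, in the order asked, and still so for the second after the job is handed in, with the robot touching nothing.
Of plate1, plate2, plate3 only 2 to 3 are there at a start; the rules pass over those that are not, and their reading is None.
At some moment in a run one of carrier, plate1, plate2, plate3, sheet1, sheet2, sheet3 may be knocked a few centimetres aside while the robot is not near it.
It also fails if it takes over 210 s, if anything falls off the work surface, if the arm or the gripper's body presses on something with over 40 N, if the wrist force passes 120 N, or if a joint passes its speed limit or range.

## Working session

There is one attempt and no reset: what is moved stays moved. The work goes in short steps, Python scripts to look and compute and a tool call to move; the robot and the scene stay as the last step left them, time stands still between calls to the robot, and variables do not carry over. Pictures are saved under pics/ and viewed, at most 14 in all, crops included, and the job is handed in when it is done.

Besides the shell and the picture viewer there is one more tool, called after "Emit:" by a JSON object that holds its "op" and its "data", one argument or row to a line. move_arm: Moves the arm, as the interface text tells. Its arguments: {"type":"object","properties":{"series":{"type":"array","items":{"type":"object","properties":{"dx":{"type":"number","minimum":-1,"maximum":1},"dy":{"type":"number","minimum":-1,"maximum":1},"dz":{"type":"number","minimum":-1,"maximum":1},"wx":{"type":"number","minimum":-1,"maximum":1},"wy":{"type":"number","minimum":-1,"maximum":1},"wz":{"type":"number","minimum":-1,"maximum":1}}}},"fingers":{"type":"number"},"squeeze":{"type":"number"}},"required":["series"]}

```bash
mkdir -p pics
cat > h.py <<'E'
import numpy as np, cv2
from cell import r
from scipy.spatial.transform import Rotation as R
def K(c): return np.array([[c["fx"],0,c["cx"]],[0,c["fy"],c["cy"]],[0,0,1.]])
def w(c,px,z):
    px=np.asarray(px,float).reshape(-1,1,2)
    n=cv2.undistortPoints(px,K(c),np.array(c["distortion"])).reshape(-1,2)
    d=np.c_[n,np.ones(len(n))]@np.array(c["rotation"]).T; o=np.array(c["origin"])
    return o+d*((z-o[2])/d[:,2])[:,None]
def proj(c,P):
    P=np.asarray(P,float).reshape(-1,3); Rm=np.array(c["rotation"]); t=-Rm.T@np.array(c["origin"])
    return cv2.projectPoints(P,cv2.Rodrigues(Rm.T)[0],t,K(c),np.array(c["distortion"]))[0].reshape(-1,2)
def rect(c,mask,z):
    k=max(cv2.findContours(mask.astype(np.uint8),0,2)[0],key=cv2.contourArea)
    P=w(c,k.reshape(-1,2),z)[:,:2]
    (x,y),(a,b),t=cv2.minAreaRect(P.astype(np.float32))
    if a<b: a,b,t=b,a,t+90
    return [round(v,1) for v in (x,y,a,b,(t+90)%180-90)]
E
python3 - <<'E'
from h import *
o=r.get_obs(); print({k:np.round(v,3) for k,v in o.items()}, r.grip_depth)
for n in("top","side"):
    c=r.camera(n); cv2.imwrite(f"pics/{n}0.png",cv2.resize(c["pixels"],None,fx=1.42,fy=1.42)); print(n,np.round(c["origin"]),np.round(c["rotation"],2).tolist(),c["fx"])
    if n=="top":
        for t,z in (("carrier",10),("plate1",10),("sheet1",5),("caul",12),("station",36),("start_top",38),("tape",19)):
            for d in r.regions_of(t,c): print(t,round(d["conf"],2),np.round(d["extent"]).tolist(),rect(c,d["pixels"],z))
E
```

```text
{'time_s': np.float64(0.0), 'joint_pos': array([ 0.964,  0.427,  0.074,  1.607, -0.034,  1.111, -0.067]), 'qvel': array([ 0.   , -0.   ,  0.002, -0.002,  0.001, -0.001,  0.   ]), 'effort': array([ 0.0000e+00, -9.4984e+01,  3.7610e+00, -4.6351e+01,  1.9000e-02,
        1.0000e-02,  0.0000e+00]), 'eef_pos': array([ 297.499, -605.4  ,  203.206]), 'eef_rot': array([ 0.974,  0.226, -0.   , -0.001]), 'wrist_force': array([-0.229, -0.136, -0.198]), 'moment': array([-0.047, -0.007, -0.02 ]), 'grasp_force': np.float64(0.0), 'grip_width': np.float64(0.997)} 18.700000000000003
top [ 250.   70. 1276.] [-0.7, 0.71, -0.07, 0.07] 401.3646409243016Traceback (most recent call last):
  File "<stdin>", line 7, in <module>
  File "h.py", line 15, in rect
    P=w(c,k.reshape(-1,2),z)[:,:2]
      ~^^^^^^^^^^^^^^^^^^^^^
  File "h.py", line 8, in w
    d=np.c_[n,np.ones(len(n))]@np.array(c["rotation"]).T; o=np.array(c["origin"])
      ~~~~~~~~~~~~~~~~~~~~~~~~^~~~~~~~~~~~~~~~~~~~~~~~~~
ValueError: matmul: Input operand 1 has a mismatch in its core dimension 0, with gufunc signature (n?,k),(k,m?)->(n?,m?) (size 4 is different from 3)
```

```bash
sed -i 's/np.array(c\["rotation"\])/R.from_quat(c["rotation"]).as_matrix()/' h.py
python3 - <<'E'
from h import *
for n in("top","side"):
    c=r.camera(n); cv2.imwrite(f"pics/{n}0.png",cv2.resize(c["pixels"],None,fx=1.42,fy=1.42)); print(n,np.round(c["origin"]),np.round(R.from_quat(c["rotation"]).as_matrix(),2).tolist())
    if n=="top":
        for t,z in (("carrier",10),("plate1",10),("sheet1",5),("caul",12),("station",36),("start_top",38),("tape",19)):
            for d in r.regions_of(t,c): print(t,round(d["conf"],2),np.round(d["extent"]).tolist(),rect(c,d["pixels"],z))
E
```

```text
top [ 250.   70. 1276.] [[-0.02, -0.98, 0.2], [-1.0, 0.02, -0.01], [0.01, -0.2, -0.98]]
carrier 0.78 [392.0, 230.0, 39.0, 43.0] [428.3, -304.8, 148.0, 103.5, 3.9]
carrier 0.62 [432.0, 192.0, 38.0, 28.0] [542.1, -438.4, 116.7, 67.0, -79.6]
plate1 0.93 [249.0, 230.0, 37.0, 18.0] [441.1, 164.8, 106.9, 60.1, 84.1]
sheet1 0.87 [170.0, 193.0, 38.0, 20.0] [563.9, 414.8, 117.4, 67.6, 84.5]
sheet1 0.86 [209.0, 193.0, 39.0, 22.0] [562.3, 290.6, 115.7, 63.7, 88.9]
sheet1 0.79 [120.0, 236.0, 38.0, 28.0] [427.2, 577.6, 112.1, 65.3, -69.4]
sheet1 0.59 [167.0, 230.0, 34.0, 24.0] [439.9, 422.9, 113.6, 67.6, 88.3]
sheet1 0.36 [312.0, 209.0, 78.0, 79.0] [508.8, -50.1, 257.1, 227.5, 6.8]
caul 0.72 [430.0, 193.0, 38.0, 25.0] [542.5, -436.5, 116.8, 66.0, -81.9]
station 0.69 [312.0, 209.0, 80.0, 84.0] [502.9, -46.9, 250.4, 221.6, 6.5]
tape 0.66 [371.0, 257.0, 19.0, 17.0] [342.9, -227.0, 63.9, 59.5, 88.6]
side [   15. -1002.  1144.] [[0.93, -0.24, 0.28], [-0.36, -0.64, 0.68], [0.02, -0.73, -0.68]]
```

View pics/top0.png

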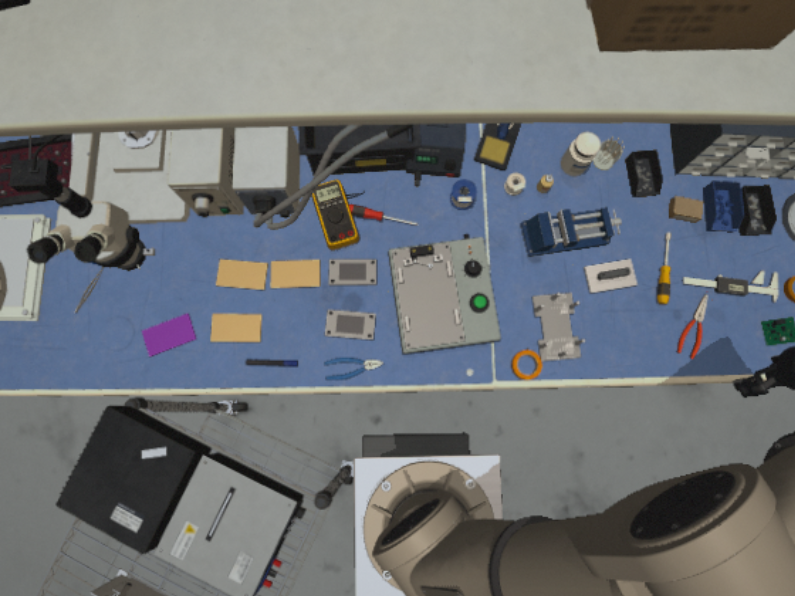

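View pics/side0.png

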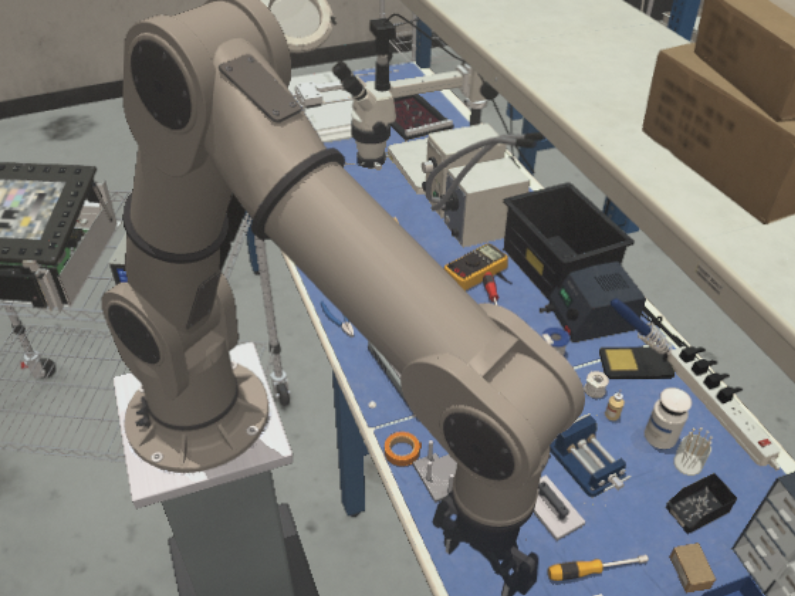

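The top view (1.42x) shows two plates at (352,272) and (350,324), and tan sheets at (242,275), (295,274) and (236,327). The purple look-alike is at (170,335), the carrier at (557,325), the caul at (610,276) and the station at (445,297). What could be mistaken for the carrier: the blue vise (568,230), the caul (610,276) and the station platen. The side view is still partly blocked by the arm. Next comes a close crop of the carrier and station.

Run:
```python
from h import *
c=r.camera("top"); im=c["pixels"]
a=cv2.resize(im[160:260,265:425],None,fx=5,fy=5,interpolation=cv2.INTER_CUBIC); cv2.imwrite("pics/c1.png",a)
print(w(c,[[312,209],[392,230]],36))
```

```text
[[ 494.83568037  -45.19121703   36.        ]
 [ 422.88031884 -294.78592977   36.        ]]
```

View pics/c1.png

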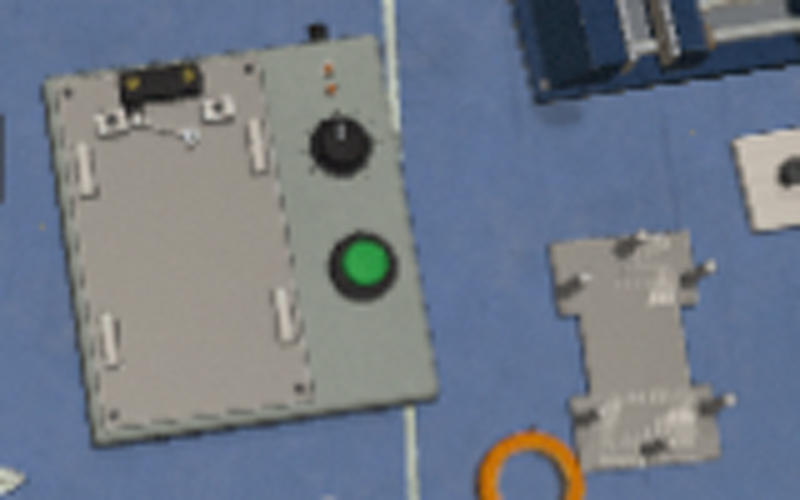

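```bash
cat >> h.py <<'E'
from scipy.optimize import minimize
def T(p,Q):
    a=np.deg2rad(p[2]); Q=np.asarray(Q,float); s,k=np.sin(a),np.cos(a)
    return np.c_[p[0]+k*Q[:,0]-s*Q[:,1],p[1]+s*Q[:,0]+k*Q[:,1],Q[:,2]]
def loop(V,z,n=2.):
    V=np.asarray(V,float); o=[]
    for a,b in zip(V,np.roll(V,-1,0)):
        m=int(np.linalg.norm(b-a)/n)+1; t=np.arange(m)[:,None]/m; o.append(a+(b-a)*t)
    o=np.vstack(o); return np.c_[o,np.full(len(o),z)]
def box(a,b,z): return loop([[-a,-b],[a,-b],[a,b],[-a,b]],z)
CAR=[[-75,-46],[-26,-46],[-26,-33],[26,-33],[26,-46],[75,-46],[75,46],[26,46],[26,33],[-26,33],[-26,46],[-75,46]]
def grad(im):
    g=0
    L=cv2.GaussianBlur(im,(0,0),.7).astype(np.float32)
    for k in range(3): g=g+cv2.Sobel(L[...,k],5,1,0)**2+cv2.Sobel(L[...,k],5,0,1)**2
    return np.minimum(np.sqrt(g),300)
def fit(c,Q,p0,span=(8,8,5)):
    G=grad(c["pixels"])
    def f(p):
        u=proj(c,T(p,Q)).astype(np.float32)
        return -float(cv2.remap(G,u[:,0],u[:,1],1).mean())
    best=min((minimize(f,np.array(p0)+np.array(s)*d,method="Nelder-Mead",options=dict(initial_simplex=np.array(p0)+np.array(s)*d+np.array([[0,0,0],[4,0,0],[0,4,0],[0,0,3]]),xatol=.02,fatol=1e-3)) for d in (0,.5) for s in ((0,0,0),(span[0],0,0),(-span[0],0,0),(0,span[1],0),(0,-span[1],0),(0,0,span[2]),(0,0,-span[2]))),key=lambda q:q.fun)
    return np.round(best.x,1),round(best.fun,1)
def draw(c,items,fn,f=5,crop=(0,420,0,560)):
    a=cv2.resize(c["pixels"],None,fx=f,fy=f,interpolation=cv2.INTER_CUBIC)
    for P in items:
        for u in proj(c,P): cv2.circle(a,tuple(int(round((v+.5)*f-.5)) for v in u),0,(0,0,255),-1)
    cv2.imwrite(fn,a[crop[0]*f:crop[1]*f,crop[2]*f:crop[3]*f])
def plan(*tg,p=None):
    """tg: (x,y,z,yaw deg of tool x) -> rows"""
    o=r.get_obs(); R0=R.from_quat(o["eef_rot"]); p0=np.array(o["eef_pos"])
    for x,y,z,a in tg:
        a=np.deg2rad(a); Rt=R.from_matrix(np.array([[np.cos(a),np.sin(a),0],[np.sin(a),-np.cos(a),0],[0,0,-1.]]))
        d=R0.inv().apply(np.array([x,y,z])-p0)/250; v=(R0.inv()*Rt).as_rotvec()/(2*np.pi)
        print(dict(zip(("dx","dy","dz","wx","wy","wz"),np.round(np.r_[d,v],4).tolist())), "rows>=",max(np.linalg.norm(d)*5,np.linalg.norm(v)*360/8.59).round(1))
E
python3 - <<'E'
from h import *
c=r.camera("top"); 
ca=(np.array([[85,169],[258,145],[109,339],[287,314]])+.5)/5-.5+[265,160]
W=w(c,ca,47); M=np.array([[55,55],[55,-55],[-55,55],[-55,-55]],float)
print(np.round(W,1).tolist())
from scipy.optimize import least_squares
s=least_squares(lambda p:(T(p,np.c_[M,[0]*4])-W)[:,:2].ravel(),[500,0,0]); print("dock",s.x,s.fun)
rails=np.vstack([np.c_[box(17,5,48)[:,:2]+m,np.full(len(box(17,5,48)),46)] for m in M])
D,sc=fit(c,rails,s.x,(3,3,2)); print("dock edge",D,sc)
D2,sc=fit(c,loop([[-109,-66],[117,-66],[117,66],[-109,66]],36),s.x,(6,6,3)); print("platen",D2,sc)
cf,sc=fit(c,loop(CAR,10),[428,-300,5]); print("carrier",cf,sc)
b=w(c,(np.array([[367,263]])+.5)/5-.5+[265,160],38);print("button",b, "in dock",R.from_euler("z",-D[2],degrees=True).apply(b-[D[0],D[1],0]))
draw(c,[T(D,rails),T(D2,loop([[-109,-66],[117,-66],[117,66],[-109,66]],36)),T(cf,loop(CAR,10))],"pics/c2.png",5,(160,260,265,425))
E
```

```text
[[544.5, 49.8, 47.0], [558.1, -59.8, 47.0], [436.1, 37.2, 47.0], [449.7, -73.8, 47.0]]
dock [497.08797326 -11.66662482   6.99478911] [ 0.50754823 -0.12958259  0.31051791  0.26900157 -0.33703941 -0.94188405
 -0.48102672  0.80246508]
dock edge [499.1 -10.5   6.7] -153.5
platen [490.7  -7.1   6.7] -178.6
carrier [ 428.4 -301.6    3.2] -189.2
button [[ 482.64381892 -126.60457545   38.        ]] in dock [[ -29.88980245 -113.39170183   38.        ]]
```

View pics/c2.png

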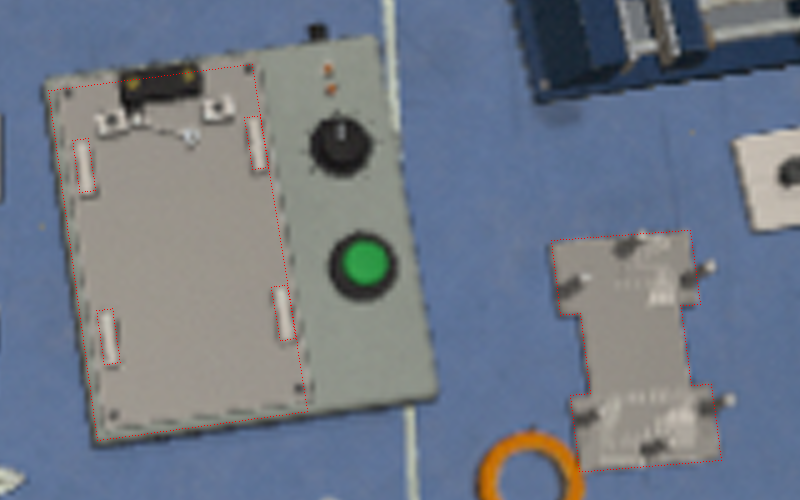

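The overlay on the crop puts the rails at (85,167), (257,143), (108,337) and (285,313). The carrier outline fits tightly at (635,350), six pins and a waist as described, so it is the right object. The platen fit snapped to the station's box edge, so I'm using the rails instead: dock about (498,-11), yaw 6.8°.

Run:
```python
from h import *
plan((428.4,-301.6,110,3.2),(428.4,-301.6,30,3.2),(428.4,-301.6,12,3.2))
```

```text
{'dx': 1.0057, 'dy': -0.8613, 'dz': 0.3758, 'wx': -0.0, 'wy': -0.0, 'wz': 0.0638} rows>= 6.9
{'dx': 1.0057, 'dy': -0.8613, 'dz': 0.6958, 'wx': -0.0, 'wy': -0.0, 'wz': 0.0638} rows>= 7.5
{'dx': 1.0057, 'dy': -0.8613, 'dz': 0.7678, 'wx': -0.0, 'wy': -0.0, 'wz': 0.0638} rows>= 7.7
```

Emit:
{"op": "move_arm", "data": {
  "series": [
    {"dx":0.95,"dy":-0.82,"dz":0.3,"wz":0.0638},
    {"dx":0.95,"dy":-0.82,"dz":0.3,"wz":0.0638},
    {"dx":0.95,"dy":-0.82,"dz":0.3,"wz":0.0638},
    {"dx":0.95,"dy":-0.82,"dz":0.3,"wz":0.0638},
    {"dx":0.95,"dy":-0.82,"dz":0.3,"wz":0.0638},
    {"dx":0.95,"dy":-0.82,"dz":0.3,"wz":0.0638},
    {"dx":0.95,"dy":-0.82,"dz":0.3,"wz":0.0638},
    {"dx":0.95,"dy":-0.82,"dz":0.3,"wz":0.0638}
  ],
  "fingers": 1
}}

```text
$.series[0]: bad value
```

Run:
```python
from h import *
print(r.get_obs()["eef_pos"],r.get_obs()["joint_pos"])
plan((428.4,-301.6,100,3.2),(428.4,-301.6,10,3.2),(428.4,-301.6,0,3.2))
c=r.camera("top"); print(fit(c,loop(CAR,10),[428,-300,5]))
```

```text
[ 297.70849188 -605.75311219  203.92493909] [ 0.96447805  0.42606181  0.0738947   1.60600493 -0.03410658  1.11081384
 -0.06711566]
{'dx': 1.0057, 'dy': -0.8613, 'dz': 0.4158, 'wx': -0.0, 'wy': -0.0, 'wz': 0.0638} rows>= 6.9
{'dx': 1.0057, 'dy': -0.8613, 'dz': 0.7758, 'wx': -0.0, 'wy': -0.0, 'wz': 0.0638} rows>= 7.7
{'dx': 1.0057, 'dy': -0.8613, 'dz': 0.8158, 'wx': -0.0, 'wy': -0.0, 'wz': 0.0638} rows>= 7.8
(array([ 428.6, -301.5,    3.4]), np.float64(-189.2))
```

Emit:
{"op": "move_arm", "data": {
  "series": [
    {"dx":0.95,"dy":-0.82,"dz":0.3,"wx":0,"wy":0,"wz":0.0638},
    {"dx":0.95,"dy":-0.82,"dz":0.3,"wx":0,"wy":0,"wz":0.0638},
    {"dx":0.95,"dy":-0.82,"dz":0.3,"wx":0,"wy":0,"wz":0.0638},
    {"dx":0.95,"dy":-0.82,"dz":0.3,"wx":0,"wy":0,"wz":0.0638},
    {"dx":0.95,"dy":-0.82,"dz":0.3,"wx":0,"wy":0,"wz":0.0638},
    {"dx":0.95,"dy":-0.82,"dz":0.3,"wx":0,"wy":0,"wz":0.0638},
    {"dx":0.95,"dy":-0.82,"dz":0.3,"wx":0,"wy":0,"wz":0.0638},
    {"dx":0.95,"dy":-0.82,"dz":0.3,"wx":0,"wy":0,"wz":0.0638}
  ],
  "fingers": 1
}}

```text
time_s: 1.5
eef_pos: [421.8, -313.4, 128.4]
eef_rot: [1.0, 0.031, -0.0, -0.001]
wrist_force: [0.0, -0.8, 0.0]
grip_width: 1.0
grasp_force: 0.0
```

Run:
```python
from h import *
print(r.get_obs()["eef_pos"],r.get_obs()["joint_pos"])
plan((428.5,-301.6,100,3.3),(428.5,-301.6,10,3.3),(428.5,-301.6,0,3.3))
```

```text
[ 421.8371192  -313.3929358   128.37616946] [ 0.49907842  0.2711964   0.02111869  2.01338988 -0.00885668  0.85808174
 -0.98441648]
{'dx': 0.0295, 'dy': -0.0453, 'dz': 0.1136, 'wx': -0.0002, 'wy': 0.0, 'wz': 0.0006} rows>= 0.6
{'dx': 0.0296, 'dy': -0.0448, 'dz': 0.4736, 'wx': -0.0002, 'wy': 0.0, 'wz': 0.0006} rows>= 2.4
{'dx': 0.0296, 'dy': -0.0447, 'dz': 0.5136, 'wx': -0.0002, 'wy': 0.0, 'wz': 0.0006} rows>= 2.6
```

Emit:
{"op": "move_arm", "data": {
  "series": [
    {"dx":0.0296,"dy":-0.045,"dz":0.11,"wx":0,"wy":0,"wz":0},
    {"dx":0.0296,"dy":-0.045,"dz":0.25,"wx":0,"wy":0,"wz":0},
    {"dx":0.0296,"dy":-0.045,"dz":0.4,"wx":0,"wy":0,"wz":0},
    {"dx":0.0296,"dy":-0.045,"dz":0.46,"wx":0,"wy":0,"wz":0},
    {"dx":0.0296,"dy":-0.045,"dz":0.49,"wx":0,"wy":0,"wz":0},
    {"dx":0.0296,"dy":-0.045,"dz":0.505,"wx":0,"wy":0,"wz":0},
    {"dx":0.0296,"dy":-0.045,"dz":0.505,"wx":0,"wy":0,"wz":0}
  ]
}}

```text
time_s: 2.2
eef_pos: [427.4, -306.0, 3.1]
eef_rot: [1.0, 0.028, 0.0, 0.0]
wrist_force: [-0.6, -0.7, 0.6]
grip_width: 1.0
grasp_force: 0.0
```

Run:
```python
from h import *
o=r.get_obs(); print(o["eef_pos"],o["wrist_force"])
c=r.camera("side"); d=(r.find_in("carrier",c) or [dict(extent=[300,320,0,0])])[0]; print(d)
u=proj(c,[o["eef_pos"]])[0].astype(int); print(u)
y=min(max(u[1]-60,0),300);x=min(max(u[0]-80,0),400)
cv2.imwrite("pics/s1.png",cv2.resize(c["pixels"][y:y+120,x:x+160],None,fx=5,fy=5,interpolation=cv2.INTER_CUBIC))
```

```text
[ 427.40836687 -305.96010033    3.0880086 ] [-0.6044285  -0.69480255  0.58933311]
{'extent': [323.7, 331.1, 66.2, 45.5], 'conf': 0.71}
[323 330]
```

View pics/s1.png

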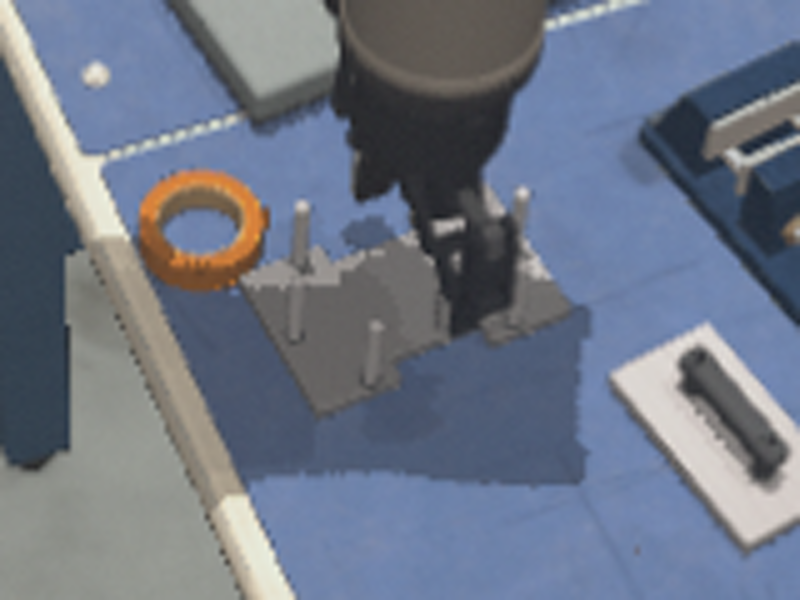

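The side crop shows the carrier near (410,320) with the finger outside its right waist edge at about (470,325). It looks too far along +x, so I'm checking by projection.

Run:
```python
from h import *
o=r.get_obs(); p=np.array(o["eef_pos"]); print(p,o["wrist_force"])
c=r.camera("side"); 
cf,s=fit(c,loop(CAR,10),[428,-302,3]); print(cf,s)
t=r.camera("top"); print(fit(t,loop(CAR,10),[428,-302,3]))
off=np.array([243,270])
for q in ([0,-45,0],[0,-45,10],[0,-50,10],[0,-57,10],[11,-45,10],[-11,-45,10]): print(q,(proj(c,[p+q])[0]-off)*5)
print((proj(c,T(cf,[[0,-33,10],[26,-33,10],[-26,-33,10]]))-off)*5)
print((proj(c,T([428.5,-301.6,3.3],[[0,-33,10],[26,-33,10],[-26,-33,10]]))-off)*5)
plan((428.5,-301.6,3,3.3),(428.5,-301.6,0,3.3))
```

```text
[ 427.6915981  -305.91423485    3.58775716] [-1.02428268 -0.252608    0.78422145]
[ 428.2 -302.8    3.9] -149.9
(array([ 428.4, -302.2,    4. ]), np.float64(-153.8))
[0, -45, 0] [440.53291264 371.29162805]
[0, -45, 10] [442.18346501 360.23767803]
[0, -50, 10] [446.38719011 368.01114877]
[0, -57, 10] [452.30523108 378.95410249]
[11, -45, 10] [461.69885657 353.66487838]
[-11, -45, 10] [422.57392761 366.833409  ]
[[433.82174056 339.21479943]
 [477.80562637 321.3459112 ]
 [389.26661427 357.2690746 ]]
[[432.76866221 337.44297349]
 [476.99375247 319.99483771]
 [387.98088117 355.06665243]]
{'dx': 0.004, 'dy': -0.0165, 'dz': 0.0022, 'wx': 0.0001, 'wy': -0.0002, 'wz': -0.0003} rows>= 0.1
{'dx': 0.004, 'dy': -0.0165, 'dz': 0.0142, 'wx': 0.0001, 'wy': -0.0002, 'wz': -0.0003} rows>= 0.1
```

Run:
```python
from h import *
p=np.array(r.get_obs()["eef_pos"]); c=r.camera("side")
P=[]
for s in(-1,1):
  for y in (42.5,57):
    for x in (-11,11):
      for z in np.arange(13,40,.5): P.append(p+[x,s*y,z])
  for y in (42.5,57): 
    for x in np.arange(-11,11,.5): P.append(p+[x,s*y,13])
a=cv2.resize(c["pixels"][295:365,290:370],None,fx=8,fy=8,interpolation=cv2.INTER_CUBIC).astype(float)
a=np.clip(a*1.8,0,255).astype(np.uint8)
for u in proj(c,P): cv2.circle(a,tuple(int((v+.5)*8-.5) for v in u-[290,295]),0,(0,0,255),-1)
cv2.imwrite("pics/s2.png",a)
```

```text
(no output)
```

View pics/s2.png

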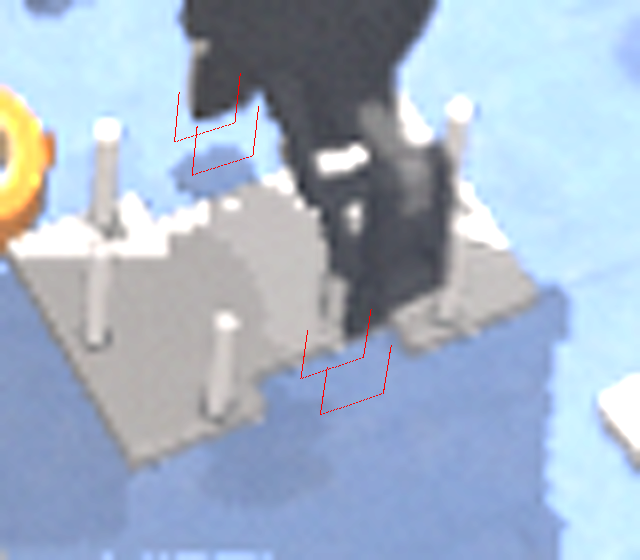

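Both cameras agree on the carrier at (428.3,-302.3), yaw 3.9°. In this crop the fingertips end near (345,335) and (220,110), which is higher than I predicted, so the tips sit well back when open. I'm centring and closing to test that.

Emit:
{"op": "move_arm", "data": {
  "series": [
    {"dx":0.004,"dy":-0.014,"dz":0.005,"wx":0,"wy":0,"wz":-0.002},
    {"dx":0.004,"dy":-0.014,"dz":0.005,"wx":0,"wy":0,"wz":-0.002},
    {"dx":0.004,"dy":-0.014,"dz":0.005,"wx":0,"wy":0,"wz":-0.002}
  ]
}}

```text
time_s: 2.75
eef_pos: [428.1, -301.6, 1.5]
eef_rot: [0.999, 0.034, 0.0, -0.0]
wrist_force: [-0.2, 0.6, 0.3]
grip_width: 0.999
grasp_force: 0.0
```

Emit:
{"op": "move_arm", "data": {
  "series": [
    {"dx":0,"dy":0,"dz":0,"wx":0,"wy":0,"wz":0},
    {"dx":0,"dy":0,"dz":0,"wx":0,"wy":0,"wz":0},
    {"dx":0,"dy":0,"dz":0,"wx":0,"wy":0,"wz":0},
    {"dx":0,"dy":0,"dz":0,"wx":0,"wy":0,"wz":0},
    {"dx":0,"dy":0,"dz":0,"wx":0,"wy":0,"wz":0},
    {"dx":0,"dy":0,"dz":0,"wx":0,"wy":0,"wz":0}
  ],
  "fingers": 0.4,
  "squeeze": 30
}}

```text
time_s: 3.35
eef_pos: [428.0, -301.8, 1.4]
eef_rot: [0.999, 0.034, 0.0, -0.0]
wrist_force: [1.0, 0.3, -0.6]
grip_width: 0.699
grasp_force: 0.0
```

Emit:
{"op": "move_arm", "data": {
  "series": [
    {"dx":0,"dy":0,"dz":0.008,"wx":0,"wy":0,"wz":0},
    {"dx":0,"dy":0,"dz":0.012,"wx":0,"wy":0,"wz":0},
    {"dx":0,"dy":0,"dz":0.012,"wx":0,"wy":0,"wz":0},
    {"dx":0,"dy":0,"dz":0.012,"wx":0,"wy":0,"wz":0}
  ]
}}

```text
time_s: 3.75
eef_pos: [428.0, -301.8, -1.6]
eef_rot: [0.999, 0.034, -0.0, -0.0]
wrist_force: [-0.4, 1.0, 0.6]
grip_width: 0.698
grasp_force: 0.0
```

Emit:
{"op": "move_arm", "data": {
  "series": [
    {"dx":0,"dy":0,"dz":0.008,"wx":0,"wy":0,"wz":0},
    {"dx":0,"dy":0,"dz":0.008,"wx":0,"wy":0,"wz":0},
    {"dx":0,"dy":0,"dz":0.008,"wx":0,"wy":0,"wz":0}
  ]
}}

```text
time_s: 4.05
eef_pos: [428.0, -301.8, -3.6]
eef_rot: [0.999, 0.034, -0.0, -0.0]
wrist_force: [0.3, 0.2, -0.3]
grip_width: 0.699
grasp_force: 0.0
```

Emit:
{"op": "move_arm", "data": {
  "series": [
    {"dx":0,"dy":0,"dz":0.008,"wx":0,"wy":0,"wz":0},
    {"dx":0,"dy":0,"dz":0.008,"wx":0,"wy":0,"wz":0},
    {"dx":0,"dy":0,"dz":0.008,"wx":0,"wy":0,"wz":0}
  ]
}}

```text
time_s: 4.35
eef_pos: [428.0, -301.8, -5.6]
eef_rot: [0.999, 0.034, -0.0, -0.0]
wrist_force: [0.2, -0.3, 0.7]
grip_width: 0.696
grasp_force: 0.0
```

Emit:
{"op": "move_arm", "data": {
  "series": [
    {"dx":0,"dy":0,"dz":0.008,"wx":0,"wy":0,"wz":0},
    {"dx":0,"dy":0,"dz":0.008,"wx":0,"wy":0,"wz":0},
    {"dx":0,"dy":0,"dz":0.008,"wx":0,"wy":0,"wz":0}
  ]
}}

```text
time_s: 4.65
eef_pos: [428.0, -301.8, -7.7]
eef_rot: [0.999, 0.034, -0.0, -0.0]
wrist_force: [0.0, -0.4, -0.9]
grip_width: 0.7
grasp_force: 0.0
```

Run:
```python
from h import *
o=r.get_obs();print(o["eef_pos"],o["wrist_force"],o["moment"],o["effort"])
c=r.camera("side")
a=cv2.resize(c["pixels"][270:375,270:410],None,fx=5.7,fy=5.7,interpolation=cv2.INTER_CUBIC).astype(float)
cv2.imwrite("pics/s3.png",np.clip(a*1.8,0,255).astype(np.uint8))
```

```text
[ 427.95134676 -301.79960065   -7.65405647] [ 0.0328175  -0.41966378 -0.90589564] [ 0.0209028  -0.03387612  0.0157397 ] [-5.70626959e-03 -8.22226739e+01  2.52873458e+00 -2.76620311e+01
  1.10051132e-02 -1.90608774e-02 -2.50854973e-04]
```

View pics/s3.png

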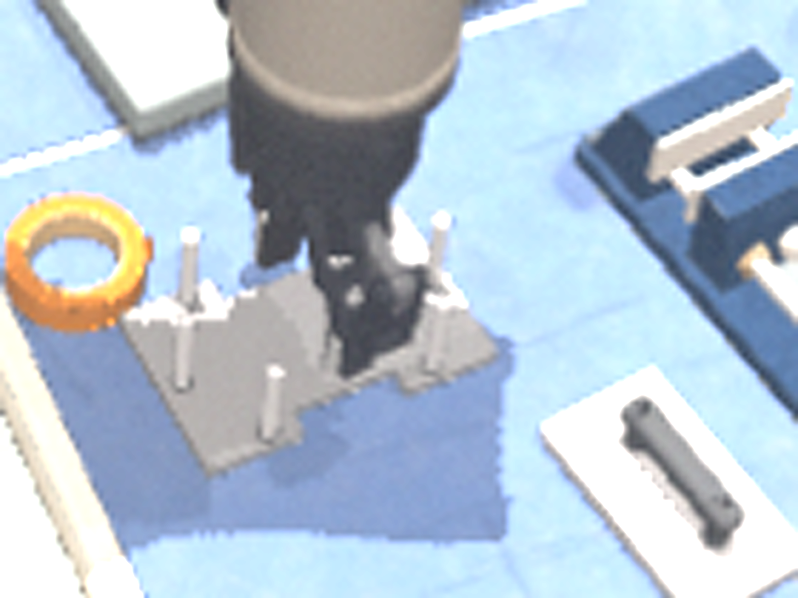

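Run:
```python
from h import *
c=r.camera("side"); p=np.array(r.get_obs()["eef_pos"]); print(p)
px=np.array([[326,370],[345,375],[410,338],[262,262],[295,262]])/5.7+270-.5
for z in (0,5,10,15,20): print(z,np.round(w(c,px,z)-p,0)[:,:2].tolist())
```

```text
[ 428.00376991 -301.85127488   -7.57447374]
0 [[3.0, -15.0], [10.0, -21.0], [47.0, -13.0], [1.0, 51.0], [15.0, 45.0]]
5 [[1.0, -18.0], [8.0, -24.0], [45.0, -16.0], [-1.0, 47.0], [13.0, 42.0]]
10 [[-0.0, -21.0], [6.0, -27.0], [43.0, -19.0], [-3.0, 44.0], [11.0, 39.0]]
15 [[-2.0, -24.0], [5.0, -30.0], [41.0, -22.0], [-5.0, 41.0], [10.0, 35.0]]
20 [[-4.0, -27.0], [3.0, -33.0], [39.0, -25.0], [-7.0, 37.0], [8.0, 32.0]]
```

Emit:
{"op": "move_arm", "data": {
  "series": [
    {"dx":0,"dy":0,"dz":0,"wx":0,"wy":0,"wz":0},
    {"dx":0,"dy":0,"dz":0,"wx":0,"wy":0,"wz":0},
    {"dx":0,"dy":0,"dz":0.012,"wx":0,"wy":0,"wz":0},
    {"dx":0,"dy":0,"dz":0.012,"wx":0,"wy":0,"wz":0}
  ],
  "fingers": 0.75
}}

```text
time_s: 5.15
eef_pos: [427.8, -301.7, -10.9]
eef_rot: [0.999, 0.034, -0.0, -0.0]
wrist_force: [0.2, 1.0, -0.0]
grip_width: 0.874
grasp_force: 0.0
```

Emit:
{"op": "move_arm", "data": {
  "series": [
    {"dx":0,"dy":0,"dz":0.004,"wx":0,"wy":0,"wz":0},
    {"dx":0,"dy":0,"dz":0.008,"wx":0,"wy":0,"wz":0},
    {"dx":0,"dy":0,"dz":0.008,"wx":0,"wy":0,"wz":0}
  ]
}}

```text
time_s: 5.45
eef_pos: [427.9, -301.8, -12.8]
eef_rot: [0.999, 0.034, -0.0, -0.0]
wrist_force: [0.3, -0.6, 0.1]
grip_width: 0.874
grasp_force: 0.0
```

Emit:
{"op": "move_arm", "data": {
  "series": [
    {"dx":0,"dy":0,"dz":0.004,"wx":0,"wy":0,"wz":0},
    {"dx":0,"dy":0,"dz":0.008,"wx":0,"wy":0,"wz":0},
    {"dx":0,"dy":0,"dz":0.008,"wx":0,"wy":0,"wz":0}
  ]
}}

```text
time_s: 5.75
eef_pos: [427.9, -301.8, -14.7]
eef_rot: [0.999, 0.034, -0.0, -0.0]
wrist_force: [-0.4, 0.6, 0.8]
grip_width: 0.874
grasp_force: 0.0
```

Emit:
{"op": "move_arm", "data": {
  "series": [
    {"dx":0,"dy":0,"dz":0,"wx":0,"wy":0,"wz":0},
    {"dx":0,"dy":0,"dz":0,"wx":0,"wy":0,"wz":0},
    {"dx":0,"dy":0,"dz":0,"wx":0,"wy":0,"wz":0},
    {"dx":0,"dy":0,"dz":0,"wx":0,"wy":0,"wz":0}
  ],
  "fingers": 0.4
}}

```text
time_s: 6.15
eef_pos: [428.0, -301.8, -14.6]
eef_rot: [0.999, 0.034, 0.0, -0.0]
wrist_force: [0.7, 0.2, -0.0]
grip_width: 0.702
grasp_force: 0.0
```

Emit:
{"op": "move_arm", "data": {
  "series": [
    {"dx":0,"dy":0,"dz":0.004,"wx":0,"wy":0,"wz":0},
    {"dx":0,"dy":0,"dz":0.008,"wx":0,"wy":0,"wz":0},
    {"dx":0,"dy":0,"dz":0.008,"wx":0,"wy":0,"wz":0}
  ]
}}

```text
time_s: 6.45
eef_pos: [427.9, -301.8, -16.7]
eef_rot: [0.999, 0.034, -0.0, -0.0]
wrist_force: [0.0, 0.9, 1.0]
grip_width: 0.703
grasp_force: 0.0
```

Emit:
{"op": "move_arm", "data": {
  "series": [
    {"dx":0,"dy":0,"dz":0.004,"wx":0,"wy":0,"wz":0},
    {"dx":0,"dy":0,"dz":0.008,"wx":0,"wy":0,"wz":0},
    {"dx":0,"dy":0,"dz":0.008,"wx":0,"wy":0,"wz":0}
  ]
}}

```text
time_s: 6.75
eef_pos: [427.9, -301.8, -18.7]
eef_rot: [0.999, 0.034, -0.0, -0.0]
wrist_force: [-0.5, -0.0, 0.7]
grip_width: 0.696
grasp_force: 0.0
```

Emit:
{"op": "move_arm", "data": {
  "series": [
    {"dx":0,"dy":0,"dz":0.004,"wx":0,"wy":0,"wz":0},
    {"dx":0,"dy":0,"dz":0.008,"wx":0,"wy":0,"wz":0},
    {"dx":0,"dy":0,"dz":0.008,"wx":0,"wy":0,"wz":0}
  ]
}}

```text
time_s: 7.05
eef_pos: [428.0, -301.8, -20.7]
eef_rot: [0.999, 0.034, -0.0, -0.0]
wrist_force: [-0.7, -0.2, -0.5]
grip_width: 0.705
grasp_force: 0.0
```

Run:
```python
from h import *
o=r.get_obs();print(o["eef_pos"],o["wrist_force"],o["moment"],R.from_quat(o["eef_rot"]).as_matrix()[:,2])
c=r.camera("side")
a=cv2.resize(c["pixels"][270:375,270:410],None,fx=5.7,fy=5.7,interpolation=cv2.INTER_CUBIC).astype(float)
cv2.imwrite("pics/s4.png",np.clip(a*2.5,0,255).astype(np.uint8))
print(fit(c,loop(CAR,10),[428,-302,3]))
```

```text
[ 427.97117987 -301.77972968  -20.71781333] [-0.6726641  -0.17782186 -0.45859423] [-0.02427776 -0.02034341 -0.06381471] [-1.00804359e-04  1.21987471e-04 -9.99999987e-01]
(array([ 428.1, -303.3,    3.7]), np.float64(-132.6))
```

View pics/s4.png

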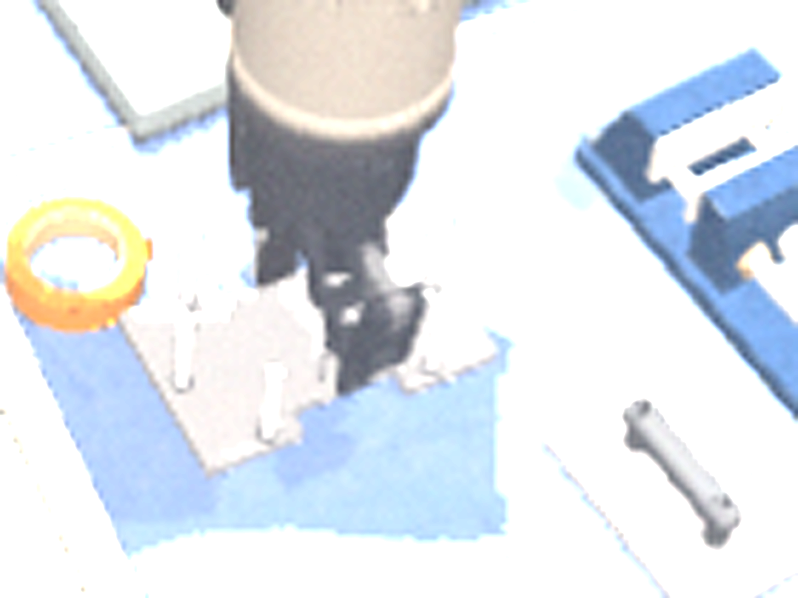

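The tips (lower-left corner about (337,393)) are just above the carrier face. So the real fingertips sit about 30 mm above the reported TCP at this opening. I'm opening, going lower and closing.

Emit:
{"op": "move_arm", "data": {
  "series": [
    {"dx":0,"dy":0,"dz":0,"wx":0,"wy":0,"wz":0},
    {"dx":0,"dy":0,"dz":0,"wx":0,"wy":0,"wz":0},
    {"dx":0,"dy":0,"dz":0.008,"wx":0,"wy":0,"wz":0},
    {"dx":0,"dy":0,"dz":0.016,"wx":0,"wy":0,"wz":0},
    {"dx":0,"dy":0,"dz":0.02,"wx":0,"wy":0,"wz":0},
    {"dx":0,"dy":0,"dz":0.02,"wx":0,"wy":0,"wz":0}
  ],
  "fingers": 0.75
}}

```text
time_s: 7.7
eef_pos: [427.9, -301.8, -25.8]
eef_rot: [0.999, 0.034, -0.0, -0.0]
wrist_force: [0.6, -0.2, -0.2]
grip_width: 0.876
grasp_force: 0.0
```

Emit:
{"op": "move_arm", "data": {
  "series": [
    {"dx":0,"dy":0,"dz":0,"wx":0,"wy":0,"wz":0},
    {"dx":0,"dy":0,"dz":0,"wx":0,"wy":0,"wz":0},
    {"dx":0,"dy":0,"dz":0,"wx":0,"wy":0,"wz":0},
    {"dx":0,"dy":0,"dz":0,"wx":0,"wy":0,"wz":0}
  ],
  "fingers": 0.4
}}

```text
time_s: 8.1
eef_pos: [428.0, -301.7, -25.3]
eef_rot: [0.999, 0.034, -0.0, -0.0]
wrist_force: [-2.2, 2.9, 8.0]
grip_width: 0.753
grasp_force: 31.0
```

Emit:
{"op": "move_arm", "data": {
  "series": [
    {"dx":0,"dy":0,"dz":0,"wx":0,"wy":0,"wz":0},
    {"dx":0,"dy":0,"dz":0,"wx":0,"wy":0,"wz":0},
    {"dx":0,"dy":0,"dz":-0.01,"wx":0,"wy":0,"wz":0},
    {"dx":0,"dy":0,"dz":-0.02,"wx":0,"wy":0,"wz":0},
    {"dx":0,"dy":0,"dz":-0.04,"wx":0,"wy":0,"wz":0},
    {"dx":0,"dy":0,"dz":-0.08,"wx":0,"wy":0,"wz":0},
    {"dx":0,"dy":0,"dz":-0.08,"wx":0,"wy":0,"wz":0},
    {"dx":0,"dy":0,"dz":-0.08,"wx":0,"wy":0,"wz":0}
  ],
  "fingers": 0,
  "squeeze": 80
}}

```text
time_s: 8.9
eef_pos: [428.3, -302.0, -5.2]
eef_rot: [0.999, 0.034, 0.0, 0.0]
wrist_force: [0.2, -0.2, -5.7]
grip_width: 0.703
grasp_force: 87.1
```

Run:
```python
from h import *
o=r.get_obs();print(o["eef_pos"],o["wrist_force"],o["moment"],o["grasp_force"],o["grip_width"])
c=r.camera("side"); t=r.camera("top")
for z in (10,20,30,40): print(z,fit(c,loop(CAR,z),[428,-302,3]),fit(t,loop(CAR,z),[428,-302,3]))
```

```text
[ 428.26040026 -301.95156599   -5.18664914] [ 0.15407977 -0.22708746 -5.6662755 ] [ 0.03628069  0.0073849  -0.00059845] 87.1160938963294 0.7034396521924662
10 (array([ 435.4, -292.3,    3.3]), np.float64(-137.4)) (array([ 430.8, -307.7,    4. ]), np.float64(-158.6))
20 (array([ 431.6, -298.5,    3.4]), np.float64(-139.7)) (array([ 429.8, -305.4,    3.5]), np.float64(-158.3))
30 (array([ 427.8, -304.9,    3.3]), np.float64(-140.7)) (array([ 428.5, -302.9,    3.5]), np.float64(-157.0))
40 (array([ 423.6, -311.3,    3.4]), np.float64(-140.6)) (array([ 427.1, -300.1,    3.6]), np.float64(-154.5))
```

Run:
```python
from h import *
plan((428.3,-302,60,3.9),(450,-150,60,5.5),(481,-13,60,7.2))
```

```text
{'dx': 0.0014, 'dy': 0.001, 'dz': -0.2626, 'wx': -0.0, 'wy': 0.0, 'wz': 0.0001} rows>= 1.3
{'dx': 0.1296, 'dy': -0.5996, 'dz': -0.2625, 'wx': -0.0, 'wy': 0.0, 'wz': -0.0044} rows>= 3.3
{'dx': 0.2908, 'dy': -1.1378, 'dz': -0.2625, 'wx': -0.0, 'wy': 0.0, 'wz': -0.0091} rows>= 6.0
```

Emit:
{"op": "move_arm", "data": {
  "series": [
    {"dx":0,"dy":0,"dz":-0.13,"wx":0,"wy":0,"wz":0},
    {"dx":0,"dy":0,"dz":-0.2625,"wx":0,"wy":0,"wz":0},
    {"dx":0.03,"dy":-0.12,"dz":-0.2625,"wx":0,"wy":0,"wz":-0.002},
    {"dx":0.08,"dy":-0.3,"dz":-0.2625,"wx":0,"wy":0,"wz":-0.004},
    {"dx":0.12,"dy":-0.48,"dz":-0.2625,"wx":0,"wy":0,"wz":-0.006},
    {"dx":0.16,"dy":-0.64,"dz":-0.2625,"wx":0,"wy":0,"wz":-0.0091},
    {"dx":0.2,"dy":-0.8,"dz":-0.2625,"wx":0,"wy":0,"wz":-0.0091},
    {"dx":0.2,"dy":-0.8,"dz":-0.2625,"wx":0,"wy":0,"wz":-0.0091}
  ]
}}

```text
time_s: 9.8
eef_pos: [465.1, -93.4, 60.0]
eef_rot: [0.998, 0.066, 0.0, -0.001]
wrist_force: [-0.6, -1.7, -4.1]
grip_width: 0.704
grasp_force: 88.5
```

Emit:
{"op": "move_arm", "data": {
  "series": [
    {"dx":0.03,"dy":-0.1,"dz":0,"wx":0,"wy":0,"wz":0},
    {"dx":0.08,"dy":-0.25,"dz":0,"wx":0,"wy":0,"wz":0},
    {"dx":0.08,"dy":-0.33,"dz":0,"wx":0,"wy":0,"wz":0},
    {"dx":0.08,"dy":-0.33,"dz":0,"wx":0,"wy":0,"wz":0},
    {"dx":0.08,"dy":-0.33,"dz":0,"wx":0,"wy":0,"wz":0},
    {"dx":0.08,"dy":-0.33,"dz":0,"wx":0,"wy":0,"wz":0}
  ]
}}

```text
time_s: 10.4
eef_pos: [473.6, -15.5, 59.9]
eef_rot: [0.998, 0.062, -0.0, 0.0]
wrist_force: [0.1, -0.2, -5.6]
grip_width: 0.704
grasp_force: 88.5
```

Run:
```python
from h import *
o=r.get_obs();print(o["eef_pos"],o["eef_rot"],o["wrist_force"],o["grasp_force"],o["grip_width"])
p=o["eef_pos"]; z=p[2]+25+10
c=r.camera("side"); t=r.camera("top")
print(fit(c,loop(CAR,z),[p[0],p[1]-1,6.8]),fit(t,loop(CAR,z),[p[0],p[1]-1,6.8]))
M=[[55,55],[55,-55],[-55,55],[-55,-55]]
rails=np.vstack([np.c_[box(17,5,48)[:,:2]+m,np.full(len(box(17,5,48)),46)] for m in M])
stop=np.vstack([np.c_[box(6,10,50)[:,:2]+[81,s*34],np.full(len(box(6,10,50)),50)] for s in(-1,1)])
print("side dock",fit(c,rails,[498,-11,6.8],(3,3,2)),fit(c,np.vstack([rails,stop]),[498,-11,6.8],(3,3,2)))
draw(c,[],"pics/s5.png",5,(210,320,270,425))
```

```text
[473.55950605 -15.47171756  59.91924245] [ 9.98061697e-01  6.22318363e-02 -1.74099717e-04  1.28393306e-04] [ 0.12147144 -0.16382428 -5.56411185] 88.48736219108105 0.7043995449308255
(array([475.7, -17.9,   8.3]), np.float64(-149.7)) (array([471.8,  -3.1, -14.7]), np.float64(-119.0))
side dock (array([496.8, -11.5,   7.9]), np.float64(-188.7)) (array([497. , -11.6,   7.9]), np.float64(-194.0))
```

View pics/s5.png

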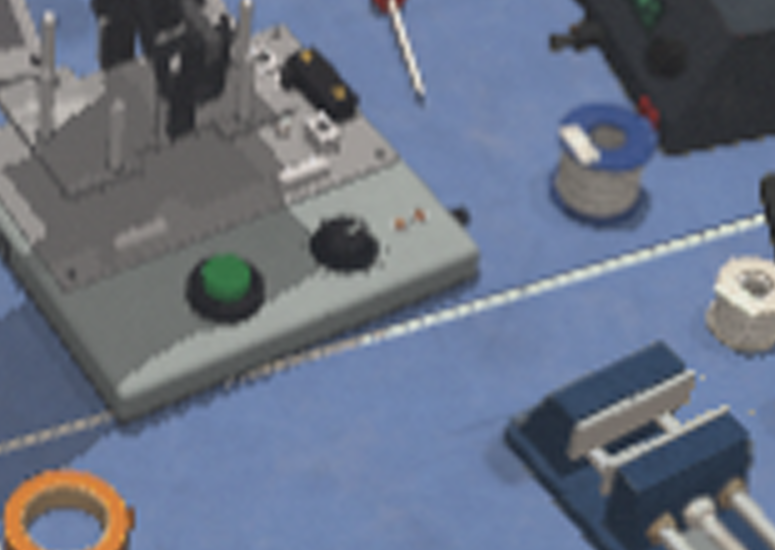

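The side crop shows the carrier hovering behind the button (225,275), with its near rails at (305,170) and (140,235) and the stops at (322,130) and (265,60). Relative to the side-fitted dock, the carrier is at x=-21, y=-2.2 mm and yaw +0.4°. I'm correcting that and lowering.

Emit:
{"op": "move_arm", "data": {
  "series": [
    {"dx":0.018,"dy":-0.0095,"dz":0,"wx":0,"wy":0,"wz":0.001},
    {"dx":0.018,"dy":-0.0095,"dz":0.08,"wx":0,"wy":0,"wz":0.001},
    {"dx":0.018,"dy":-0.0095,"dz":0.13,"wx":0,"wy":0,"wz":0.001},
    {"dx":0.018,"dy":-0.0095,"dz":0.14,"wx":0,"wy":0,"wz":0.001},
    {"dx":0.018,"dy":-0.0095,"dz":0.15,"wx":0,"wy":0,"wz":0.001},
    {"dx":0.018,"dy":-0.0095,"dz":0.15,"wx":0,"wy":0,"wz":0.001}
  ]
}}

```text
time_s: 11.1
eef_pos: [478.0, -11.7, 22.6]
eef_rot: [0.998, 0.06, -0.0, -0.0]
wrist_force: [-0.2, 0.5, -4.1]
grip_width: 0.702
grasp_force: 88.5
```

Emit:
{"op": "move_arm", "data": {
  "series": [
    {"dx":0,"dy":0,"dz":0.01,"wx":0,"wy":0,"wz":0},
    {"dx":0,"dy":0,"dz":0.02,"wx":0,"wy":0,"wz":0},
    {"dx":0,"dy":0,"dz":0.02,"wx":0,"wy":0,"wz":0}
  ]
}}

```text
time_s: 11.4
eef_pos: [477.8, -11.6, 17.5]
eef_rot: [0.998, 0.06, -0.0, -0.0]
wrist_force: [1.0, 1.0, -4.5]
grip_width: 0.704
grasp_force: 88.5
```

Emit:
{"op": "move_arm", "data": {
  "series": [
    {"dx":0,"dy":0,"dz":0.006,"wx":0,"wy":0,"wz":0},
    {"dx":0,"dy":0,"dz":0.012,"wx":0,"wy":0,"wz":0},
    {"dx":0,"dy":0,"dz":0.012,"wx":0,"wy":0,"wz":0}
  ]
}}

```text
time_s: 11.7
eef_pos: [477.8, -11.6, 14.4]
eef_rot: [0.998, 0.06, -0.0, -0.0]
wrist_force: [-0.6, 0.1, -4.8]
grip_width: 0.702
grasp_force: 88.5
```

Emit:
{"op": "move_arm", "data": {
  "series": [
    {"dx":0,"dy":0,"dz":0.003,"wx":0,"wy":0,"wz":0},
    {"dx":0,"dy":0,"dz":0.006,"wx":0,"wy":0,"wz":0},
    {"dx":0,"dy":0,"dz":0.006,"wx":0,"wy":0,"wz":0}
  ]
}}

```text
time_s: 12.0
eef_pos: [477.8, -11.6, 13.0]
eef_rot: [0.998, 0.06, -0.0, -0.0]
wrist_force: [-0.8, 0.0, -3.4]
grip_width: 0.703
grasp_force: 88.5
```

Emit:
{"op": "move_arm", "data": {
  "series": [
    {"dx":0,"dy":0,"dz":0.003,"wx":0,"wy":0,"wz":0},
    {"dx":0,"dy":0,"dz":0.006,"wx":0,"wy":0,"wz":0},
    {"dx":0,"dy":0,"dz":0.006,"wx":0,"wy":0,"wz":0}
  ]
}}

```text
time_s: 12.3
eef_pos: [478.0, -11.6, 11.9]
eef_rot: [0.998, 0.06, 0.0, 0.0]
wrist_force: [-3.4, -0.1, 6.7]
grip_width: 0.705
grasp_force: 94.6
```

Run:
```python
from h import *
o=r.get_obs();p=o["eef_pos"];print(p,o["wrist_force"],o["moment"])
c=r.camera("side")
for z in (44,46,48,50): print(z,fit(c,loop(CAR,z),[p[0]+1,p[1]-1,7]))
```

```text
[477.9798117  -11.63355022  11.92054786] [-3.40015807 -0.10274881  6.72629079] [-0.01301749  0.69204685  0.01480873]
44 (array([474. , -17.1,   8.3]), np.float64(-152.2))
46 (array([473.4, -17.7,   9.4]), np.float64(-151.3))
48 (array([507.7, -11.3,  11.4]), np.float64(-165.9))
50 (array([509.7, -16.4,   6.7]), np.float64(-158.3))
```

Now it's seated on the platen: contact at z=11.9, where 10.6 to 12 was expected. Next I slide it forward.

Emit:
{"op": "move_arm", "data": {
  "series": [
    {"dx":0.01,"dy":0,"dz":-0.003,"wx":0,"wy":0,"wz":0},
    {"dx":0.02,"dy":0,"dz":-0.003,"wx":0,"wy":0,"wz":0},
    {"dx":0.03,"dy":0,"dz":-0.003,"wx":0,"wy":0,"wz":0},
    {"dx":0.03,"dy":0,"dz":-0.003,"wx":0,"wy":0,"wz":0}
  ]
}}

```text
time_s: 12.75
eef_pos: [485.7, -10.6, 12.3]
eef_rot: [0.998, 0.06, 0.0, -0.0]
wrist_force: [0.3, -0.2, -4.6]
grip_width: 0.704
grasp_force: 88.5
```

Emit:
{"op": "move_arm", "data": {
  "series": [
    {"dx":0.008,"dy":0,"dz":0,"wx":0,"wy":0,"wz":0},
    {"dx":0.016,"dy":0,"dz":0,"wx":0,"wy":0,"wz":0},
    {"dx":0.016,"dy":0,"dz":0,"wx":0,"wy":0,"wz":0}
  ]
}}

```text
time_s: 13.05
eef_pos: [489.6, -10.1, 12.3]
eef_rot: [0.998, 0.06, 0.0, -0.0]
wrist_force: [-0.3, 0.4, -3.5]
grip_width: 0.7
grasp_force: 88.5
```

Emit:
{"op": "move_arm", "data": {
  "series": [
    {"dx":0.008,"dy":0,"dz":0,"wx":0,"wy":0,"wz":0},
    {"dx":0.012,"dy":0,"dz":0,"wx":0,"wy":0,"wz":0},
    {"dx":0.012,"dy":0,"dz":0,"wx":0,"wy":0,"wz":0}
  ]
}}

```text
time_s: 13.35
eef_pos: [492.4, -9.8, 12.3]
eef_rot: [0.998, 0.06, 0.0, -0.0]
wrist_force: [-0.4, 0.4, -3.8]
grip_width: 0.708
grasp_force: 88.5
```

Emit:
{"op": "move_arm", "data": {
  "series": [
    {"dx":0.008,"dy":0,"dz":0,"wx":0,"wy":0,"wz":0},
    {"dx":0.008,"dy":0,"dz":0,"wx":0,"wy":0,"wz":0},
    {"dx":0.008,"dy":0,"dz":0,"wx":0,"wy":0,"wz":0}
  ]
}}

```text
time_s: 13.65
eef_pos: [494.3, -9.6, 12.3]
eef_rot: [0.998, 0.06, 0.0, -0.0]
wrist_force: [-0.5, -0.6, -4.1]
grip_width: 0.705
grasp_force: 88.5
```

Emit:
{"op": "move_arm", "data": {
  "series": [
    {"dx":0.004,"dy":0,"dz":0,"wx":0,"wy":0,"wz":0},
    {"dx":0.008,"dy":0,"dz":0,"wx":0,"wy":0,"wz":0},
    {"dx":0.008,"dy":0,"dz":0,"wx":0,"wy":0,"wz":0}
  ]
}}

```text
time_s: 13.95
eef_pos: [496.4, -9.4, 12.3]
eef_rot: [0.998, 0.06, 0.0, -0.0]
wrist_force: [-0.5, 0.4, -4.9]
grip_width: 0.701
grasp_force: 88.5
```

Emit:
{"op": "move_arm", "data": {
  "series": [
    {"dx":0.004,"dy":0,"dz":0,"wx":0,"wy":0,"wz":0},
    {"dx":0.008,"dy":0,"dz":0,"wx":0,"wy":0,"wz":0},
    {"dx":0.008,"dy":0,"dz":0,"wx":0,"wy":0,"wz":0}
  ]
}}

```text
time_s: 14.25
eef_pos: [496.8, -9.4, 12.0]
eef_rot: [0.998, 0.06, -0.001, 0.0]
wrist_force: [-8.1, -0.7, 1.1]
grip_width: 0.704
grasp_force: 91.7
```

Stop contact at x≈496.8 matches the dock estimate. One firm push more, then set it down and release.

Emit:
{"op": "move_arm", "data": {
  "series": [
    {"dx":0.005,"dy":0,"dz":0,"wx":0,"wy":0,"wz":0},
    {"dx":0.005,"dy":0,"dz":0.002,"wx":0,"wy":0,"wz":0},
    {"dx":0.005,"dy":0,"dz":0.002,"wx":0,"wy":0,"wz":0}
  ]
}}

```text
time_s: 14.55
eef_pos: [496.9, -9.4, 11.8]
eef_rot: [0.998, 0.06, -0.002, 0.0]
wrist_force: [-18.4, -0.5, 17.6]
grip_width: 0.705
grasp_force: 98.4
```

Emit:
{"op": "move_arm", "data": {
  "series": [
    {"dx":0,"dy":0,"dz":0,"wx":0,"wy":0,"wz":0},
    {"dx":0,"dy":0,"dz":0,"wx":0,"wy":0,"wz":0},
    {"dx":0,"dy":0,"dz":0,"wx":0,"wy":0,"wz":0},
    {"dx":0,"dy":0,"dz":0,"wx":0,"wy":0,"wz":0}
  ],
  "fingers": 0.85,
  "squeeze": 40
}}

```text
time_s: 14.95
eef_pos: [500.0, -8.9, 12.0]
eef_rot: [0.998, 0.06, 0.0, -0.0]
wrist_force: [0.5, -0.3, 0.6]
grip_width: 0.927
grasp_force: 0.0
```

Emit:
{"op": "move_arm", "data": {
  "series": [
    {"dx":-0.006,"dy":0,"dz":-0.04,"wx":0,"wy":0,"wz":0},
    {"dx":-0.006,"dy":0,"dz":-0.2,"wx":0,"wy":0,"wz":0},
    {"dx":-0.006,"dy":0,"dz":-0.4,"wx":0,"wy":0,"wz":0},
    {"dx":-0.006,"dy":-0.1,"dz":-0.48,"wx":0,"wy":0,"wz":0},
    {"dx":-0.1,"dy":-0.3,"dz":-0.48,"wx":0,"wy":0,"wz":0},
    {"dx":-0.2,"dy":-0.5,"dz":-0.48,"wx":0,"wy":0,"wz":0},
    {"dx":-0.2,"dy":-0.6,"dz":-0.48,"wx":0,"wy":0,"wz":0},
    {"dx":-0.2,"dy":-0.6,"dz":-0.48,"wx":0,"wy":0,"wz":0}
  ],
  "fingers": 1
}}

```text
time_s: 15.75
eef_pos: [430.7, 138.2, 133.0]
eef_rot: [0.998, 0.063, 0.001, -0.001]
wrist_force: [0.0, -1.6, 0.2]
grip_width: 0.999
grasp_force: 0.0
```

Run:
```python
from h import *
o=r.get_obs();print(o["eef_pos"],o["eef_rot"],o["joint_pos"])
c=r.camera("side");t=r.camera("top")
print(fit(c,loop(CAR,46),[497,-11,7],(4,4,3)),fit(t,loop(CAR,46),[497,-11,7],(4,4,3)))
for n,z in(("plate1",10),("sheet1",5)):
    for cam,cn in((t,"top"),(c,"side")):
        for d in r.regions_of(n,cam):
            x=rect(cam,d["pixels"],z)
            if 100<x[2]<125: print(n,cn,round(d["conf"],2),np.round(d["extent"][:2]),x,fit(cam,box(55,30,10) if z==10 else box(57,32,5),[x[0],x[1],x[4]]))
a=[cv2.resize(q["pixels"][y:y+75,x:x+100],None,fx=5,fy=5,interpolation=cv2.INTER_CUBIC) for q,x,y in((c,245,195),(t,270,165))]
cv2.imwrite("pics/d1.png",cv2.resize(np.hstack(a),(800,300)))
```

```text
[430.69155271 138.21028595 132.96787198] [ 9.98041490e-01  6.25476339e-02  7.23463363e-04 -6.74725559e-04] [-0.24267276  0.1593785  -0.22845836  2.14915094  0.04756666  0.83583703
 -1.94579588]
(array([498.1,  -9.8,   9.7]), np.float64(-179.1)) (array([497.4, -11.5,  12. ]), np.float64(-142.2))
plate1 side 0.9 [268. 216.] [440.9, 159.3, 117.6, 62.6, 84.7] (array([442. , 162.2,  83. ]), np.float64(-163.1))
plate1 side 0.61 [305. 207.] [561.2, 153.6, 118.0, 62.9, 88.8] (array([563.7, 145.8,  87.9]), np.float64(-192.4))
sheet1 top 0.93 [167. 231.] [439.5, 423.3, 113.3, 61.6, 89.0] (array([439.6, 423.2,  87.5]), np.float64(-295.1))
sheet1 top 0.87 [172. 193.] [564.4, 413.9, 114.4, 67.5, 83.7] (array([563.8, 414.5,  83.9]), np.float64(-295.0))
sheet1 top 0.69 [117. 237.] [426.8, 577.7, 112.3, 66.1, -69.1] (array([426. , 577. , -69.8]), np.float64(-188.3))
sheet1 side 0.92 [241. 173.] [437.2, 420.1, 117.8, 64.5, 88.4] (array([439.8, 423.2,  88.2]), np.float64(-292.4))
sheet1 side 0.77 [224. 147.] [426.9, 571.7, 114.4, 67.3, -71.0] (array([425.6, 575.1, -71. ]), np.float64(-182.0))
sheet1 side 0.64 [289. 186.] [562.8, 289.7, 123.7, 66.7, 86.6] (array([563.2, 289.3,  89.9]), np.float64(-243.2))
```

View pics/d1.png

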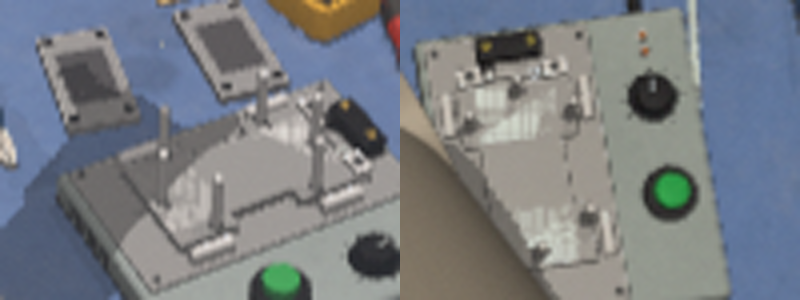

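The crop shows the carrier's end against both stops, left panel (355,158) and (255,120), right panel (470,72) and (555,68), and between the rails. The lever is tucked in and both plates are visible on the left. Next is plate A at about (442,163), yaw 84°.

Run:
```python
from h import *
plan((441.7,163.5,60,83.8),(441.7,163.5,-15,83.8))
c=r.camera("top"); print([ (round(d["conf"],2),d["extent"]) for d in r.find_in("plate1",c)])
```

```text
{'dx': 0.0516, 'dy': -0.1169, 'dz': 0.2877, 'wx': 0.0, 'wy': 0.0, 'wz': -0.2141} rows>= 9.0
{'dx': 0.0516, 'dy': -0.1169, 'dz': 0.5877, 'wx': 0.0, 'wy': 0.0, 'wz': -0.2141} rows>= 9.0
[]
```

Emit:
{"op": "move_arm", "data": {
  "series": [
    {"dx":0.0516,"dy":-0.1169,"dz":0.1,"wx":0,"wy":0,"wz":-0.2141},
    {"dx":0.0516,"dy":-0.1169,"dz":0.2,"wx":0,"wy":0,"wz":-0.2141},
    {"dx":0.0516,"dy":-0.1169,"dz":0.288,"wx":0,"wy":0,"wz":-0.2141},
    {"dx":0.0516,"dy":-0.1169,"dz":0.288,"wx":0,"wy":0,"wz":-0.2141},
    {"dx":0.0516,"dy":-0.1169,"dz":0.288,"wx":0,"wy":0,"wz":-0.2141},
    {"dx":0.0516,"dy":-0.1169,"dz":0.288,"wx":0,"wy":0,"wz":-0.2141},
    {"dx":0.0516,"dy":-0.1169,"dz":0.288,"wx":0,"wy":0,"wz":-0.2141},
    {"dx":0.0516,"dy":-0.1169,"dz":0.288,"wx":0,"wy":0,"wz":-0.2141}
  ]
}}

```text
time_s: 16.95
eef_pos: [441.5, 164.0, 59.7]
eef_rot: [0.789, 0.615, -0.0, -0.0]
wrist_force: [-0.3, -0.8, 0.0]
grip_width: 1.001
grasp_force: 0.0
```

Emit:
{"op": "move_arm", "data": {
  "series": [
    {"dx":0,"dy":0,"dz":0,"wx":0,"wy":0,"wz":0},
    {"dx":0,"dy":0,"dz":0,"wx":0,"wy":0,"wz":0},
    {"dx":0,"dy":0,"dz":0,"wx":0,"wy":0,"wz":0}
  ]
}}

```text
time_s: 17.25
eef_pos: [441.4, 164.3, 59.8]
eef_rot: [0.791, 0.611, -0.0, -0.0]
wrist_force: [-0.8, -0.3, 0.4]
grip_width: 1.002
grasp_force: 0.0
```

Run:
```python
from h import *
print(r.get_obs()["eef_pos"])
plan((441.7,163.5,60,83.8),(441.7,163.5,-20,83.8))
```

```text
[441.35817322 164.28299246  59.76755137]
{'dx': -0.0027, 'dy': 0.0021, 'dz': -0.0009, 'wx': -0.0, 'wy': 0.0, 'wz': -0.0235} rows>= 1.0
{'dx': -0.0027, 'dy': 0.0021, 'dz': 0.3191, 'wx': -0.0, 'wy': 0.0, 'wz': -0.0235} rows>= 1.6
```

Emit:
{"op": "move_arm", "data": {
  "series": [
    {"dx":-0.002,"dy":0.001,"dz":0,"wx":0,"wy":0,"wz":-0.0235},
    {"dx":-0.002,"dy":0.001,"dz":0.1,"wx":0,"wy":0,"wz":-0.0235},
    {"dx":-0.002,"dy":0.001,"dz":0.25,"wx":0,"wy":0,"wz":-0.0235},
    {"dx":-0.002,"dy":0.001,"dz":0.31,"wx":0,"wy":0,"wz":-0.0235},
    {"dx":-0.002,"dy":0.001,"dz":0.33,"wx":0,"wy":0,"wz":-0.0235},
    {"dx":-0.002,"dy":0.001,"dz":0.341,"wx":0,"wy":0,"wz":-0.0235},
    {"dx":-0.002,"dy":0.001,"dz":0.341,"wx":0,"wy":0,"wz":-0.0235}
  ]
}}

```text
time_s: 17.95
eef_pos: [441.8, 164.2, -24.9]
eef_rot: [0.743, 0.669, 0.0, 0.0]
wrist_force: [0.1, 0.8, 0.2]
grip_width: 1.0
grasp_force: 0.0
```

Emit:
{"op": "move_arm", "data": {
  "series": [
    {"dx":0,"dy":0,"dz":0,"wx":0,"wy":0,"wz":0},
    {"dx":0,"dy":0,"dz":0,"wx":0,"wy":0,"wz":0},
    {"dx":0,"dy":0,"dz":0,"wx":0,"wy":0,"wz":0},
    {"dx":0,"dy":0,"dz":0,"wx":0,"wy":0,"wz":0},
    {"dx":0,"dy":0,"dz":0,"wx":0,"wy":0,"wz":0},
    {"dx":0,"dy":0,"dz":0,"wx":0,"wy":0,"wz":0},
    {"dx":0,"dy":0,"dz":0,"wx":0,"wy":0,"wz":0}
  ],
  "fingers": 0.2
}}

```text
time_s: 18.65
eef_pos: [441.9, 164.1, -24.3]
eef_rot: [0.743, 0.669, 0.001, 0.0]
wrist_force: [-3.5, -2.1, 17.9]
grip_width: 0.678
grasp_force: 38.7
```

Emit:
{"op": "move_arm", "data": {
  "series": [
    {"dx":0,"dy":0,"dz":-0.02,"wx":0,"wy":0,"wz":0},
    {"dx":0,"dy":0,"dz":-0.08,"wx":0,"wy":0,"wz":0},
    {"dx":0,"dy":0,"dz":-0.2,"wx":0,"wy":0,"wz":0},
    {"dx":0,"dy":0,"dz":-0.36,"wx":0,"wy":0,"wz":0},
    {"dx":0,"dy":0,"dz":-0.5,"wx":0,"wy":0,"wz":0},
    {"dx":0,"dy":0,"dz":-0.52,"wx":0,"wy":0,"wz":0},
    {"dx":0,"dy":0,"dz":-0.52,"wx":0,"wy":0,"wz":0},
    {"dx":0,"dy":0,"dz":-0.52,"wx":0,"wy":0,"wz":0}
  ]
}}

```text
time_s: 19.45
eef_pos: [441.0, 163.5, 103.8]
eef_rot: [0.743, 0.669, -0.0, -0.0]
wrist_force: [0.1, -0.1, -1.6]
grip_width: 0.673
grasp_force: 43.5
```

Run:
```python
from h import *
o=r.get_obs();p=o["eef_pos"];print(p,o["eef_rot"],o["wrist_force"],o["grasp_force"],o["grip_width"])
c=r.camera("side")
for z in (10+130,p[2]+24.4+8,p[2]+24.4+10): print(z,fit(c,box(55,30,z),[p[0],p[1],84]))
d=r.find_in("plate1",c); print([(round(e["conf"],2),e["extent"]) for e in d])
plan((497,-10.5,p[2],7.1))
```

```text
[440.95599125 163.53689894 103.84215739] [ 7.42938291e-01  6.69359770e-01 -4.31004750e-04 -9.08012169e-05] [ 0.08285544 -0.14656898 -1.6445076 ] 43.485281467437744 0.673233682036251
140 (array([436.6, 152.9,  94.7]), np.float64(-207.7))
136.24215738894546 (array([438.2, 156.8,  94.9]), np.float64(-206.0))
138.24215738894546 (array([437.3, 154.4,  94.7]), np.float64(-206.9))
[(0.64, [269.4, 184.6, 21.7, 28.1]), (0.56, [303.6, 208.9, 26.1, 24.4])]
{'dx': -0.6695, 'dy': 0.2963, 'dz': -0.0019, 'wx': -0.0002, 'wy': 0.0003, 'wz': 0.2138} rows>= 9.0
```

Emit:
{"op": "move_arm", "data": {
  "series": [
    {"dx":-0.08,"dy":0.03,"dz":0,"wx":0,"wy":0,"wz":0.02},
    {"dx":-0.2,"dy":0.09,"dz":0,"wx":0,"wy":0,"wz":0.04},
    {"dx":-0.36,"dy":0.16,"dz":0,"wx":0,"wy":0,"wz":0.065},
    {"dx":-0.5,"dy":0.22,"dz":0,"wx":0,"wy":0,"wz":0.09},
    {"dx":-0.6,"dy":0.27,"dz":0,"wx":0,"wy":0,"wz":0.113},
    {"dx":-0.67,"dy":0.296,"dz":0,"wx":0,"wy":0,"wz":0.136},
    {"dx":-0.67,"dy":0.296,"dz":0,"wx":0,"wy":0,"wz":0.159},
    {"dx":-0.67,"dy":0.296,"dz":0,"wx":0,"wy":0,"wz":0.182}
  ]
}}

```text
time_s: 20.35
eef_pos: [497.0, -11.0, 103.2]
eef_rot: [0.988, 0.157, -0.001, -0.0]
wrist_force: [0.0, 1.0, -2.1]
grip_width: 0.674
grasp_force: 43.5
```

Emit:
{"op": "move_arm", "data": {
  "series": [
    {"dx":0,"dy":0,"dz":0,"wx":0,"wy":0,"wz":0.02},
    {"dx":0,"dy":0,"dz":0,"wx":0,"wy":0,"wz":0.032},
    {"dx":0,"dy":0,"dz":0,"wx":0,"wy":0,"wz":0.032},
    {"dx":0,"dy":0,"dz":0,"wx":0,"wy":0,"wz":0.032}
  ]
}}

```text
time_s: 20.75
eef_pos: [497.2, -10.1, 103.8]
eef_rot: [0.998, 0.063, -0.001, -0.0]
wrist_force: [0.2, 0.9, -2.1]
grip_width: 0.675
grasp_force: 43.5
```

Run:
```python
from h import *
o=r.get_obs();p=np.array(o["eef_pos"]);print(p,o["eef_rot"],o["wrist_force"],o["grasp_force"],o["grip_width"])
c=r.camera("side"); z=p[2]+24.4+10
print("plate",fit(c,box(55,30,z),[p[0],p[1],8],(4,4,3)))
car=[497.4,-10.8,7.1]
draw(c,[T([p[0],p[1],7.1],box(55,30,z)),T(car,loop(CAR,46)),T(car,np.array([[x,y,96] for x,y in((42,40),(42,-40),(-42,40),(-42,-40),(65,0),(-65,0))]))],"pics/p1.png",7,(160,245,250,350))
plan((497.4,-10.8,p[2],7.1))
```

```text
[497.24937191 -10.1300035  103.78024295] [ 9.98035777e-01  6.26427291e-02 -6.89543517e-04 -9.09623956e-06] [ 0.24908463  0.88476593 -2.10070085] 43.494048714637756 0.6748931386547224
plate (array([495.3, -23.2,  12.8]), np.float64(-210.5))
{'dx': -0.0001, 'dy': 0.0025, 'dz': 0.0008, 'wx': -0.0, 'wy': 0.0002, 'wz': 0.0002} rows>= 0.0
```

View pics/p1.png

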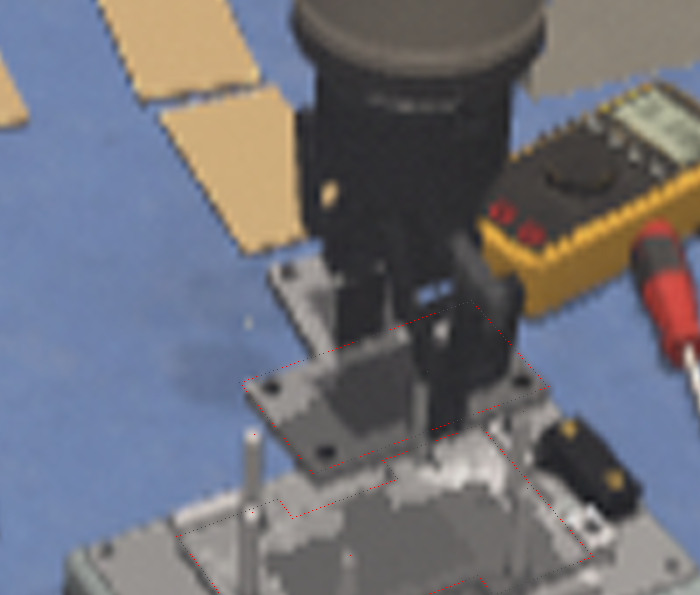

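The held plate (centre about (395,390)) matches the red prediction to within a millimetre, and the carrier below lines up too. Lowering it between the pins.

Emit:
{"op": "move_arm", "data": {
  "series": [
    {"dx":0.001,"dy":0.002,"dz":0.05,"wx":0,"wy":0,"wz":0},
    {"dx":0.001,"dy":0.002,"dz":0.1,"wx":0,"wy":0,"wz":0},
    {"dx":0.001,"dy":0.002,"dz":0.15,"wx":0,"wy":0,"wz":0},
    {"dx":0.001,"dy":0.002,"dz":0.2,"wx":0,"wy":0,"wz":0},
    {"dx":0.001,"dy":0.002,"dz":0.24,"wx":0,"wy":0,"wz":0},
    {"dx":0.001,"dy":0.002,"dz":0.24,"wx":0,"wy":0,"wz":0}
  ]
}}

```text
time_s: 21.4
eef_pos: [497.0, -10.8, 42.9]
eef_rot: [0.998, 0.061, -0.001, -0.0]
wrist_force: [-0.3, -0.9, -0.8]
grip_width: 0.67
grasp_force: 43.5
```

Emit:
{"op": "move_arm", "data": {
  "series": [
    {"dx":0,"dy":0,"dz":0.03,"wx":0,"wy":0,"wz":0},
    {"dx":0,"dy":0,"dz":0.06,"wx":0,"wy":0,"wz":0},
    {"dx":0,"dy":0,"dz":0.076,"wx":0,"wy":0,"wz":0},
    {"dx":0,"dy":0,"dz":0.076,"wx":0,"wy":0,"wz":0},
    {"dx":0,"dy":0,"dz":0.076,"wx":0,"wy":0,"wz":0}
  ]
}}

```text
time_s: 21.9
eef_pos: [498.1, -10.7, 25.7]
eef_rot: [0.998, 0.061, 0.0, -0.0]
wrist_force: [-0.2, 0.6, -3.6]
grip_width: 0.673
grasp_force: 43.5
```

Emit:
{"op": "move_arm", "data": {
  "series": [
    {"dx":0,"dy":0,"dz":0.005,"wx":0,"wy":0,"wz":0},
    {"dx":0,"dy":0,"dz":0.012,"wx":0,"wy":0,"wz":0},
    {"dx":0,"dy":0,"dz":0.012,"wx":0,"wy":0,"wz":0}
  ]
}}

```text
time_s: 22.2
eef_pos: [497.9, -10.8, 22.5]
eef_rot: [0.998, 0.061, -0.0, -0.0]
wrist_force: [-0.4, -0.1, -1.6]
grip_width: 0.672
grasp_force: 43.5
```

Emit:
{"op": "move_arm", "data": {
  "series": [
    {"dx":0,"dy":0,"dz":0,"wx":0,"wy":0,"wz":0},
    {"dx":0,"dy":0,"dz":0,"wx":0,"wy":0,"wz":0},
    {"dx":0,"dy":0,"dz":0,"wx":0,"wy":0,"wz":0},
    {"dx":0,"dy":0,"dz":0,"wx":0,"wy":0,"wz":0},
    {"dx":0,"dy":0,"dz":0,"wx":0,"wy":0,"wz":0}
  ],
  "fingers": 1
}}

```text
time_s: 22.7
eef_pos: [498.0, -10.7, 22.6]
eef_rot: [0.998, 0.061, 0.0, -0.0]
wrist_force: [-1.0, -0.9, -0.1]
grip_width: 1.0
grasp_force: 0.0
```

Emit:
{"op": "move_arm", "data": {
  "series": [
    {"dx":0,"dy":0,"dz":-0.04,"wx":0,"wy":0,"wz":0},
    {"dx":0,"dy":0,"dz":-0.2,"wx":0,"wy":0,"wz":0},
    {"dx":0,"dy":0,"dz":-0.36,"wx":0,"wy":0,"wz":0},
    {"dx":0,"dy":0,"dz":-0.44,"wx":0,"wy":0,"wz":0},
    {"dx":0,"dy":0.2,"dz":-0.44,"wx":0,"wy":0,"wz":0},
    {"dx":0,"dy":0.4,"dz":-0.44,"wx":0,"wy":0,"wz":0},
    {"dx":0,"dy":0.6,"dz":-0.44,"wx":0,"wy":0,"wz":0},
    {"dx":0,"dy":0.8,"dz":-0.44,"wx":0,"wy":0,"wz":0}
  ]
}}

```text
time_s: 23.5
eef_pos: [522.4, -211.2, 133.7]
eef_rot: [0.998, 0.061, 0.001, 0.0]
wrist_force: [2.0, 0.8, 0.9]
grip_width: 1.001
grasp_force: 0.0
```

Run:
```python
from h import *
print(r.get_obs()["eef_pos"])
t=r.camera("top")
print("A",fit(t,box(55,30,56),[497.5,-10.8,7.1],(4,4,3)),"car",fit(t,loop(CAR,46),[497.5,-10.8,7.1],(4,4,3)))
for n,z in(("plate1",10),("sheet1",5)):
        for d in r.regions_of(n,t):
            x=rect(t,d["pixels"],z); print(n,round(d["conf"],2),np.round(d["extent"][:2]),x,fit(t,box(55,30,10) if z==10 else box(57,32,5),[x[0],x[1],x[4]]))
draw(t,[],"pics/t2.png",6,(155,255,230,360))
```

```text
[ 522.44832754 -211.21802906  133.69624899]
A (array([493.4,  -2.3,   6.3]), np.float64(-181.7)) car (array([499.7,  -6.6,   6.9]), np.float64(-145.6))
plate1 0.9 [252. 192.] [563.5, 157.8, 110.2, 60.1, 88.9] (array([563.6, 158.4,  89. ]), np.float64(-199.0))
plate1 0.78 [304. 207.] [507.2, -14.7, 114.6, 63.4, 6.8] (array([508. ,  -4.9,   6.8]), np.float64(-189.1))
sheet1 0.75 [167. 230.] [439.5, 423.3, 113.4, 61.6, 89.0] (array([439.6, 423.2,  87.6]), np.float64(-296.4))
sheet1 0.66 [121. 236.] [424.7, 576.9, 116.5, 67.1, -72.3] (array([425.9, 577. , -69.8]), np.float64(-194.5))
sheet1 0.63 [168. 192.] [563.5, 414.6, 116.9, 67.6, 84.6] (array([563.7, 414.6,  83.9]), np.float64(-295.8))
sheet1 0.58 [209. 193.] [562.8, 290.3, 115.0, 69.0, -88.6] (array([562.6, 290.4, -89.7]), np.float64(-297.4))
sheet1 0.19 [250. 192.] [563.1, 158.1, 110.5, 57.0, 88.9] (array([562.9, 156.8,  89. ]), np.float64(-162.2))
```

View pics/t2.png

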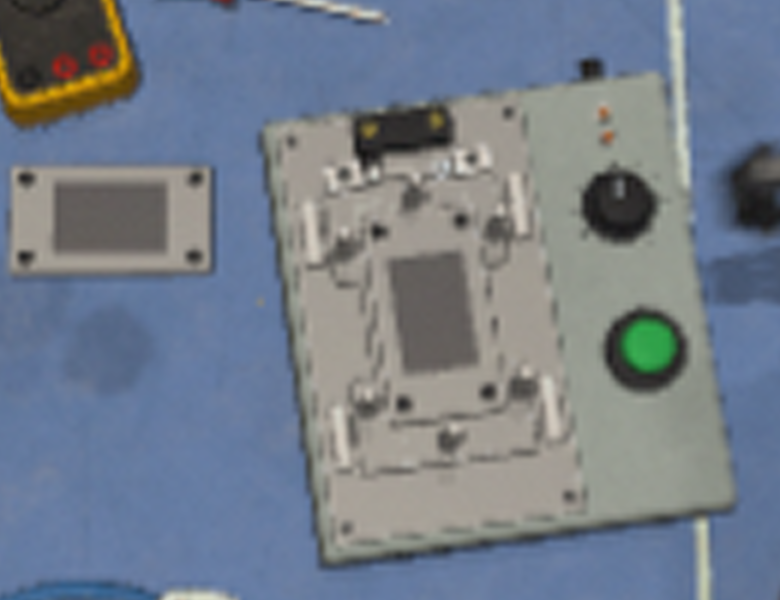

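The top crop shows plate A centred between the pins at (435,310), and the carrier still home. Plate B is at (112,220), about (563.6,158.2) at 89°. The sheet poses are consistent. Next is the sheet at (562.7,290.4).

Emit:
{"op": "move_arm", "data": {
  "series": [
    {"dx":0,"dy":-0.2,"dz":0,"wx":0,"wy":0,"wz":-0.02},
    {"dx":0,"dy":-0.4,"dz":0,"wx":0,"wy":0,"wz":-0.04},
    {"dx":0,"dy":-0.6,"dz":0,"wx":0,"wy":0,"wz":-0.065},
    {"dx":0,"dy":-0.8,"dz":0,"wx":0,"wy":0,"wz":-0.09},
    {"dx":0,"dy":-1,"dz":0,"wx":0,"wy":0,"wz":-0.113},
    {"dx":0,"dy":-1,"dz":0,"wx":0,"wy":0,"wz":-0.136},
    {"dx":0,"dy":-1,"dz":0,"wx":0,"wy":0,"wz":-0.159},
    {"dx":0,"dy":-1,"dz":0,"wx":0,"wy":0,"wz":-0.182}
  ],
  "fingers": 0.9
}}

```text
time_s: 24.45
eef_pos: [491.4, 40.3, 133.2]
eef_rot: [0.804, 0.595, 0.0, 0.0]
wrist_force: [-1.3, -0.3, -0.4]
grip_width: 0.951
grasp_force: 0.0
```

Emit:
{"op": "move_arm", "data": {
  "series": [
    {"dx":0,"dy":0,"dz":0,"wx":0,"wy":0,"wz":-0.02},
    {"dx":0,"dy":0,"dz":0,"wx":0,"wy":0,"wz":-0.03},
    {"dx":0,"dy":0,"dz":0,"wx":0,"wy":0,"wz":-0.03},
    {"dx":0,"dy":0,"dz":0,"wx":0,"wy":0,"wz":-0.03}
  ]
}}

```text
time_s: 24.85
eef_pos: [491.7, 39.3, 132.9]
eef_rot: [0.748, 0.664, 0.0, 0.0]
wrist_force: [0.2, 0.3, 0.5]
grip_width: 0.948
grasp_force: 0.0
```

Run:
```python
from h import *
o=r.get_obs();print(o["eef_pos"],o["qvel"].round(2),o["joint_pos"].round(2))
c=r.camera("side")
for x in ([562.7,290.4,90],[563.7,414.6,84]): print(fit(c,box(57,32,5),x))
plan((562.7,290.2,60,89.8),(562.7,290.2,-20,89.8),(562.7,290.2,-28,89.8))
```

```text
[491.6536152   39.34081982 132.92526993] [-0.  0.  0. -0.  0. -0. -0.] [ 0.16  0.24 -0.42  2.06  0.13  0.87 -0.45]
(array([555.9, 287.6, 100.2]), np.float64(-204.2))
(array([563.5, 415.1,  82.5]), np.float64(-261.6))
{'dx': 1.0305, 'dy': 0.1638, 'dz': 0.2915, 'wx': 0.0, 'wy': 0.0, 'wz': -0.0182} rows>= 5.4
{'dx': 1.0305, 'dy': 0.1637, 'dz': 0.6115, 'wx': 0.0, 'wy': 0.0, 'wz': -0.0182} rows>= 6.0
{'dx': 1.0305, 'dy': 0.1637, 'dz': 0.6435, 'wx': 0.0, 'wy': 0.0, 'wz': -0.0182} rows>= 6.1
```

Emit:
{"op": "move_arm", "data": {
  "series": [
    {"dx":0.2,"dy":0.03,"dz":0,"wx":0,"wy":0,"wz":-0.0182},
    {"dx":0.4,"dy":0.06,"dz":0,"wx":0,"wy":0,"wz":-0.0182},
    {"dx":0.6,"dy":0.1,"dz":0,"wx":0,"wy":0,"wz":-0.0182},
    {"dx":0.8,"dy":0.13,"dz":0.1,"wx":0,"wy":0,"wz":-0.0182},
    {"dx":1,"dy":0.16,"dz":0.25,"wx":0,"wy":0,"wz":-0.0182},
    {"dx":1,"dy":0.16,"dz":0.35,"wx":0,"wy":0,"wz":-0.0182},
    {"dx":1,"dy":0.16,"dz":0.35,"wx":0,"wy":0,"wz":-0.0182},
    {"dx":1,"dy":0.16,"dz":0.35,"wx":0,"wy":0,"wz":-0.0182}
  ]
}}

```text
time_s: 25.7
eef_pos: [559.9, 282.6, 44.5]
eef_rot: [0.708, 0.706, -0.001, -0.0]
wrist_force: [1.8, 0.2, 0.6]
grip_width: 0.95
grasp_force: 0.0
```

Run:
```python
from h import *
o=r.get_obs();print(o["eef_pos"],o["qvel"].round(2))
c=r.camera("top"); print(fit(c,box(57,32,5),[563.7,414.6,84]))
plan((562.7,290.2,0,89.8),(562.7,290.2,-28,89.8))
```

```text
[559.89051706 282.56233881  44.5217284 ] [ 0.03 -0.04 -0.   -0.01 -0.    0.    0.01]
(array([563.4, 414.7,  83. ]), np.float64(-283.7))
{'dx': 0.0323, 'dy': 0.0076, 'dz': 0.1829, 'wx': 0.0, 'wy': 0.0, 'wz': 0.0001} rows>= 0.9
{'dx': 0.0323, 'dy': 0.0076, 'dz': 0.2949, 'wx': 0.0, 'wy': 0.0, 'wz': 0.0001} rows>= 1.5
```

Emit:
{"op": "move_arm", "data": {
  "series": [
    {"dx":0.031,"dy":0.009,"dz":0.08,"wx":0,"wy":0,"wz":0},
    {"dx":0.031,"dy":0.009,"dz":0.18,"wx":0,"wy":0,"wz":0},
    {"dx":0.031,"dy":0.009,"dz":0.25,"wx":0,"wy":0,"wz":0},
    {"dx":0.031,"dy":0.009,"dz":0.28,"wx":0,"wy":0,"wz":0},
    {"dx":0.031,"dy":0.009,"dz":0.295,"wx":0,"wy":0,"wz":0},
    {"dx":0.031,"dy":0.009,"dz":0.295,"wx":0,"wy":0,"wz":0},
    {"dx":0.031,"dy":0.009,"dz":0.295,"wx":0,"wy":0,"wz":0}
  ]
}}

```text
time_s: 26.45
eef_pos: [563.4, 290.5, -27.7]
eef_rot: [0.708, 0.706, 0.001, 0.0]
wrist_force: [0.4, -0.2, -0.7]
grip_width: 0.952
grasp_force: 0.0
```

Emit:
{"op": "move_arm", "data": {
  "series": [
    {"dx":0,"dy":0,"dz":0,"wx":0,"wy":0,"wz":0},
    {"dx":0,"dy":0,"dz":0,"wx":0,"wy":0,"wz":0},
    {"dx":0,"dy":0,"dz":0,"wx":0,"wy":0,"wz":0},
    {"dx":0,"dy":0,"dz":0,"wx":0,"wy":0,"wz":0}
  ],
  "fingers": 0.58,
  "squeeze": 25
}}

```text
time_s: 26.85
eef_pos: [562.9, 290.3, -28.5]
eef_rot: [0.708, 0.706, 0.0, 0.0]
wrist_force: [0.3, 0.4, -0.6]
grip_width: 0.791
grasp_force: 0.0
```

Emit:
{"op": "move_arm", "data": {
  "series": [
    {"dx":0,"dy":0,"dz":0.006,"wx":0,"wy":0,"wz":0},
    {"dx":0,"dy":0,"dz":0.006,"wx":0,"wy":0,"wz":0},
    {"dx":0,"dy":0,"dz":0.006,"wx":0,"wy":0,"wz":0}
  ]
}}

```text
time_s: 27.15
eef_pos: [562.8, 290.2, -30.3]
eef_rot: [0.708, 0.706, -0.0, -0.0]
wrist_force: [0.3, -0.4, 0.9]
grip_width: 0.789
grasp_force: 0.0
```

Emit:
{"op": "move_arm", "data": {
  "series": [
    {"dx":0,"dy":0,"dz":0.003,"wx":0,"wy":0,"wz":0},
    {"dx":0,"dy":0,"dz":0.003,"wx":0,"wy":0,"wz":0},
    {"dx":0,"dy":0,"dz":0.003,"wx":0,"wy":0,"wz":0}
  ]
}}

```text
time_s: 27.45
eef_pos: [562.9, 290.3, -30.9]
eef_rot: [0.708, 0.706, 0.0, -0.0]
wrist_force: [0.0, -0.5, -0.7]
grip_width: 0.789
grasp_force: 0.0
```

Trying the grip here.

Emit:
{"op": "move_arm", "data": {
  "series": [
    {"dx":0,"dy":0,"dz":0,"wx":0,"wy":0,"wz":0},
    {"dx":0,"dy":0,"dz":0,"wx":0,"wy":0,"wz":0},
    {"dx":0,"dy":0,"dz":0,"wx":0,"wy":0,"wz":0},
    {"dx":0,"dy":0,"dz":0,"wx":0,"wy":0,"wz":0}
  ],
  "fingers": 0.3,
  "squeeze": 30
}}

```text
time_s: 27.85
eef_pos: [562.9, 290.3, -30.5]
eef_rot: [0.708, 0.706, 0.0, 0.0]
wrist_force: [-1.8, -2.2, 5.7]
grip_width: 0.735
grasp_force: 31.3
```

Emit:
{"op": "move_arm", "data": {
  "series": [
    {"dx":0,"dy":0,"dz":-0.02,"wx":0,"wy":0,"wz":0},
    {"dx":0,"dy":0,"dz":-0.08,"wx":0,"wy":0,"wz":0},
    {"dx":0,"dy":0,"dz":-0.2,"wx":0,"wy":0,"wz":0},
    {"dx":0,"dy":0,"dz":-0.36,"wx":0,"wy":0,"wz":0},
    {"dx":0,"dy":0,"dz":-0.5,"wx":0,"wy":0,"wz":0},
    {"dx":0,"dy":0,"dz":-0.54,"wx":0,"wy":0,"wz":0},
    {"dx":0,"dy":0,"dz":-0.54,"wx":0,"wy":0,"wz":0},
    {"dx":0,"dy":0,"dz":-0.54,"wx":0,"wy":0,"wz":0}
  ]
}}

```text
time_s: 28.65
eef_pos: [562.6, 289.9, 103.8]
eef_rot: [0.708, 0.706, -0.0, 0.0]
wrist_force: [-0.2, 0.3, -0.1]
grip_width: 0.728
grasp_force: 33.0
```

Run:
```python
from h import *
o=r.get_obs();p=o["eef_pos"];print(p,o["qvel"].round(2),o["wrist_force"],o["grasp_force"],o["grip_width"])
c=r.camera("side"); print(fit(c,box(57,32,p[2]+30.5+5),[p[0],p[1],89.8],(4,4,3)))
plan((530,140,p[2],48),(497.6,-10.7,p[2],7.1))
```

```text
[562.63018183 289.91013409 103.76087145] [-0.    0.02  0.    0.01  0.   -0.   -0.  ] [-0.19556654  0.34690755 -0.06053023] 32.99210414367735 0.7282896752509775
(array([560.8, 286.5,  90.4]), np.float64(-240.7))
{'dx': -0.5994, 'dy': -0.1281, 'dz': -0.002, 'wx': -0.0001, 'wy': 0.0002, 'wz': 0.1163} rows>= 4.9
{'dx': -1.2025, 'dy': -0.2564, 'dz': -0.0014, 'wx': -0.0001, 'wy': 0.0002, 'wz': 0.2299} rows>= 9.6
```

Emit:
{"op": "move_arm", "data": {
  "series": [
    {"dx":-0.1,"dy":-0.02,"dz":0,"wx":0,"wy":0,"wz":0.02},
    {"dx":-0.28,"dy":-0.06,"dz":0,"wx":0,"wy":0,"wz":0.04},
    {"dx":-0.46,"dy":-0.1,"dz":0,"wx":0,"wy":0,"wz":0.06},
    {"dx":-0.64,"dy":-0.14,"dz":0,"wx":0,"wy":0,"wz":0.083},
    {"dx":-0.8,"dy":-0.18,"dz":0,"wx":0,"wy":0,"wz":0.106},
    {"dx":-0.92,"dy":-0.2,"dz":0,"wx":0,"wy":0,"wz":0.129},
    {"dx":-0.98,"dy":-0.21,"dz":0,"wx":0,"wy":0,"wz":0.152},
    {"dx":-1,"dy":-0.21,"dz":0,"wx":0,"wy":0,"wz":0.175}
  ]
}}

```text
time_s: 29.5
eef_pos: [508.6, 37.9, 102.9]
eef_rot: [0.974, 0.228, -0.001, 0.0]
wrist_force: [-0.2, 1.3, -0.5]
grip_width: 0.728
grasp_force: 33.0
```

Emit:
{"op": "move_arm", "data": {
  "series": [
    {"dx":0,"dy":0,"dz":0,"wx":0,"wy":0,"wz":0.02},
    {"dx":0,"dy":0,"dz":0,"wx":0,"wy":0,"wz":0.04},
    {"dx":0,"dy":0,"dz":0,"wx":0,"wy":0,"wz":0.054},
    {"dx":0,"dy":0,"dz":0,"wx":0,"wy":0,"wz":0.054},
    {"dx":0,"dy":0,"dz":0,"wx":0,"wy":0,"wz":0.054}
  ]
}}

```text
time_s: 30.0
eef_pos: [509.3, 40.4, 103.3]
eef_rot: [0.998, 0.066, -0.001, 0.0]
wrist_force: [-0.0, -0.2, 0.1]
grip_width: 0.731
grasp_force: 33.0
```

Run:
```python
from h import *
o=r.get_obs();p=o["eef_pos"];print(p,o["qvel"].round(2),o["grasp_force"],o["grip_width"])
plan((497.6,-10.7,p[2],7.1),(497.6,-10.7,50,7.1),(497.6,-10.7,28,7.1))
```

```text
[509.33703187  40.4095515  103.2579367 ] [ 0.01 -0.   -0.   -0.    0.    0.    0.  ] 32.99141185989356 0.7312151313470505
{'dx': -0.0737, 'dy': 0.1964, 'dz': 0.0001, 'wx': 0.0, 'wy': 0.0002, 'wz': 0.0015} rows>= 1.0
{'dx': -0.0733, 'dy': 0.1964, 'dz': 0.2132, 'wx': 0.0, 'wy': 0.0002, 'wz': 0.0015} rows>= 1.5
{'dx': -0.0732, 'dy': 0.1964, 'dz': 0.3011, 'wx': 0.0, 'wy': 0.0002, 'wz': 0.0015} rows>= 1.8
```

Emit:
{"op": "move_arm", "data": {
  "series": [
    {"dx":-0.02,"dy":0.06,"dz":0,"wx":0,"wy":0,"wz":0.0015},
    {"dx":-0.06,"dy":0.15,"dz":0,"wx":0,"wy":0,"wz":0.0015},
    {"dx":-0.0735,"dy":0.1964,"dz":0,"wx":0,"wy":0,"wz":0.0015},
    {"dx":-0.0735,"dy":0.1964,"dz":0,"wx":0,"wy":0,"wz":0.0015},
    {"dx":-0.0735,"dy":0.1964,"dz":0,"wx":0,"wy":0,"wz":0.0015}
  ]
}}

```text
time_s: 30.5
eef_pos: [498.2, -10.8, 104.1]
eef_rot: [0.998, 0.06, 0.0, -0.0]
wrist_force: [0.2, 0.1, -0.6]
grip_width: 0.729
grasp_force: 33.0
```

Run:
```python
from h import *
o=r.get_obs();p=o["eef_pos"];print(p,o["qvel"].round(2),o["grasp_force"],o["grip_width"])
c=r.camera("side"); z=p[2]+30.6+5
for d in r.regions_of("sheet1",c)[:5]:
    x=rect(c,d["pixels"],z); print(round(d["conf"],2),np.round(d["extent"]),x)
G=grad(c["pixels"])
print(fit(c,box(57,32,z),[p[0],p[1],7.1],(3,3,2)))
plan((497.6,-10.7,50,7.1),(497.6,-10.7,28,7.1))
```

```text
[498.1719961  -10.76351352 104.10909338] [-0.01  0.   -0.01 -0.    0.    0.   -0.01] 32.98982914362341 0.7290670079069922
0.88 [225. 147.  27.  22.] [375.4, 389.8, 101.6, 58.1, -70.0]
0.85 [307. 219.  40.  18.] [478.0, -18.3, 73.4, 63.8, 7.2]
0.79 [242. 171.  27.  22.] [387.8, 249.6, 100.7, 57.1, 89.4]
0.56 [275. 166.  25.  25.] [498.1, 243.9, 105.5, 58.4, 83.4]
(array([498.8, -14.2,   6. ]), np.float64(-220.3))
{'dx': -0.0031, 'dy': 0.0024, 'dz': 0.2164, 'wx': -0.0001, 'wy': -0.0, 'wz': -0.0004} rows>= 1.1
{'dx': -0.0032, 'dy': 0.0024, 'dz': 0.3044, 'wx': -0.0001, 'wy': -0.0, 'wz': -0.0004} rows>= 1.5
```

Emit:
{"op": "move_arm", "data": {
  "series": [
    {"dx":-0.002,"dy":0,"dz":0.06,"wx":0,"wy":0,"wz":0},
    {"dx":-0.002,"dy":0,"dz":0.12,"wx":0,"wy":0,"wz":0},
    {"dx":-0.002,"dy":0,"dz":0.15,"wx":0,"wy":0,"wz":0},
    {"dx":-0.002,"dy":0,"dz":0.17,"wx":0,"wy":0,"wz":0},
    {"dx":-0.002,"dy":0,"dz":0.18,"wx":0,"wy":0,"wz":0},
    {"dx":-0.002,"dy":0,"dz":0.18,"wx":0,"wy":0,"wz":0}
  ]
}}

```text
time_s: 31.2
eef_pos: [497.7, -10.6, 59.1]
eef_rot: [0.998, 0.06, 0.0, -0.0]
wrist_force: [0.6, -0.2, -0.6]
grip_width: 0.732
grasp_force: 33.0
```

Run:
```python
from h import *
o=r.get_obs();p=o["eef_pos"];print(p,o["wrist_force"],o["moment"],o["grasp_force"],o["grip_width"])
c=r.camera("side")
for z in (p[2]+30.6+5,p[2]+27+5):
  for d in r.regions_of("sheet1",c)[:5]:
    x=rect(c,d["pixels"],z)
    if abs(x[1])<60: print(z,round(d["conf"],2),np.round(d["extent"]),x)
  print(fit(c,box(57,32,z),[p[0],p[1],7.1],(3,3,2)))
```

```text
[497.65400539 -10.60459102  59.11266154] [ 0.61413586 -0.15467979 -0.55287936] [-0.02689678  0.01906383  0.02299059] 32.98650488912699 0.7316648045365809
94.71266154391259 0.62 [306. 230.  43.  25.] [478.8, -15.8, 79.6, 67.9, 11.0]
(array([500.1, -11.2,   8.8]), np.float64(-195.6))
91.1126615439126 0.62 [306. 230.  43.  25.] [480.4, -12.5, 79.9, 68.1, 11.0]
(array([501.7,  -7.8,   9. ]), np.float64(-194.5))
```

Emit:
{"op": "move_arm", "data": {
  "series": [
    {"dx":0,"dy":0,"dz":0.03,"wx":0,"wy":0,"wz":0},
    {"dx":0,"dy":0,"dz":0.06,"wx":0,"wy":0,"wz":0},
    {"dx":0,"dy":0,"dz":0.09,"wx":0,"wy":0,"wz":0},
    {"dx":0,"dy":0,"dz":0.112,"wx":0,"wy":0,"wz":0},
    {"dx":0,"dy":0,"dz":0.112,"wx":0,"wy":0,"wz":0},
    {"dx":0,"dy":0,"dz":0.112,"wx":0,"wy":0,"wz":0}
  ]
}}

```text
time_s: 31.95
eef_pos: [497.4, -10.7, 30.9]
eef_rot: [0.998, 0.06, -0.0, -0.0]
wrist_force: [0.5, -0.0, 0.6]
grip_width: 0.73
grasp_force: 33.0
```

Emit:
{"op": "move_arm", "data": {
  "series": [
    {"dx":0,"dy":0,"dz":0.006,"wx":0,"wy":0,"wz":0},
    {"dx":0,"dy":0,"dz":0.012,"wx":0,"wy":0,"wz":0},
    {"dx":0,"dy":0,"dz":0.012,"wx":0,"wy":0,"wz":0}
  ]
}}

```text
time_s: 32.25
eef_pos: [497.5, -10.7, 28.0]
eef_rot: [0.998, 0.06, 0.0, -0.0]
wrist_force: [0.7, -0.4, -1.4]
grip_width: 0.731
grasp_force: 33.0
```

Emit:
{"op": "move_arm", "data": {
  "series": [
    {"dx":0,"dy":0,"dz":0.006,"wx":0,"wy":0,"wz":0},
    {"dx":0,"dy":0,"dz":0.008,"wx":0,"wy":0,"wz":0},
    {"dx":0,"dy":0,"dz":0.008,"wx":0,"wy":0,"wz":0}
  ]
}}

```text
time_s: 32.55
eef_pos: [497.5, -10.8, 26.0]
eef_rot: [0.998, 0.06, -0.0, -0.0]
wrist_force: [-0.2, -0.2, -1.0]
grip_width: 0.728
grasp_force: 33.0
```

Emit:
{"op": "move_arm", "data": {
  "series": [
    {"dx":0,"dy":0,"dz":0,"wx":0,"wy":0,"wz":0},
    {"dx":0,"dy":0,"dz":0,"wx":0,"wy":0,"wz":0},
    {"dx":0,"dy":0,"dz":0,"wx":0,"wy":0,"wz":0},
    {"dx":0,"dy":0,"dz":0,"wx":0,"wy":0,"wz":0},
    {"dx":0,"dy":0,"dz":0,"wx":0,"wy":0,"wz":0}
  ],
  "fingers": 1
}}

```text
time_s: 33.05
eef_pos: [497.5, -10.7, 26.1]
eef_rot: [0.998, 0.06, 0.0, -0.0]
wrist_force: [1.1, 1.1, -0.2]
grip_width: 1.0
grasp_force: 0.0
```

Emit:
{"op": "move_arm", "data": {
  "series": [
    {"dx":0,"dy":0,"dz":-0.04,"wx":0,"wy":0,"wz":0},
    {"dx":0,"dy":0,"dz":-0.2,"wx":0,"wy":0,"wz":0},
    {"dx":0,"dy":0,"dz":-0.36,"wx":0,"wy":0,"wz":0},
    {"dx":0,"dy":0,"dz":-0.44,"wx":0,"wy":0,"wz":0},
    {"dx":0,"dy":0.2,"dz":-0.44,"wx":0,"wy":0,"wz":0},
    {"dx":0,"dy":0.4,"dz":-0.44,"wx":0,"wy":0,"wz":0},
    {"dx":0,"dy":0.6,"dz":-0.44,"wx":0,"wy":0,"wz":0},
    {"dx":0,"dy":0.8,"dz":-0.44,"wx":0,"wy":0,"wz":0}
  ]
}}

```text
time_s: 33.85
eef_pos: [521.6, -211.2, 137.2]
eef_rot: [0.998, 0.06, 0.001, 0.0]
wrist_force: [1.1, 1.3, -0.7]
grip_width: 1.004
grasp_force: 0.0
```

Run:
```python
from h import *
print(r.get_obs()["eef_pos"])
t=r.camera("top")
for z in (56,61,66,71): print(z,"sheet",fit(t,box(57,32,z),[497.5,-10.8,7.1],(4,4,3)))
cv2.imwrite("pics/_t3.png",t["pixels"])
hsv=cv2.cvtColor(t["pixels"],cv2.COLOR_BGR2HSV); m=cv2.inRange(hsv,(10,60,80),(28,255,255)); m[:,:270]=0; m[:,345:]=0; m[:165]=0;m[250:]=0
print("tan rect",rect(t,m>0,61))
for n,z in(("plate1",10),("sheet1",5)):
        for d in r.regions_of(n,t):
            x=rect(t,d["pixels"],z); print(n,round(d["conf"],2),np.round(d["extent"][:2]),x,fit(t,box(55,30,10) if z==10 else box(57,32,5),[x[0],x[1],x[4]]))
plan((510,50,133,50))
```

```text
[ 521.62301027 -211.21808945  137.16840526]
56 sheet (array([500.7, -11.3,   7.3]), np.float64(-228.6))
61 sheet (array([499.9, -11. ,   7.5]), np.float64(-226.9))
66 sheet (array([498.9, -10.7,   7.5]), np.float64(-224.9))
71 sheet (array([498. , -10.4,   7.7]), np.float64(-222.8))
tan rect [499.4, -11.3, 115.9, 64.7, 7.4]
plate1 0.68 [252. 192.] [561.8, 157.8, 110.2, 56.8, 88.9] (array([563.6, 158.4,  89. ]), np.float64(-198.1))
sheet1 0.92 [119. 237.] [426.9, 578.7, 112.3, 65.9, -69.6] (array([425.9, 577. , -69.8]), np.float64(-194.4))
sheet1 0.77 [303. 208.] [509.4, -15.8, 119.3, 66.2, 7.8] (array([510.1, -14.8,   7.3]), np.float64(-223.5))
sheet1 0.69 [169. 193.] [563.0, 414.1, 113.3, 65.0, 83.5] (array([563.6, 414.3,  83.8]), np.float64(-296.5))
sheet1 0.6 [168. 230.] [439.5, 422.0, 110.3, 61.6, 89.0] (array([439.6, 423.1,  87.7]), np.float64(-296.4))
{'dx': 0.0768, 'dy': -1.0495, 'dz': 0.0136, 'wx': 0.0001, 'wy': 0.0, 'wz': -0.1205} rows>= 5.3
```

Sheet 1 lies flat and square on plate A: tan rect (499.4,-11.3), 116x65, yaw 7.4°. Next is plate B at (563.6,158.3).

Emit:
{"op": "move_arm", "data": {
  "series": [
    {"dx":0,"dy":-0.2,"dz":0,"wx":0,"wy":0,"wz":-0.02},
    {"dx":0.04,"dy":-0.4,"dz":0,"wx":0,"wy":0,"wz":-0.04},
    {"dx":0.08,"dy":-0.6,"dz":0,"wx":0,"wy":0,"wz":-0.065},
    {"dx":0.12,"dy":-0.8,"dz":0,"wx":0,"wy":0,"wz":-0.09},
    {"dx":0.16,"dy":-1,"dz":0,"wx":0,"wy":0,"wz":-0.113},
    {"dx":0.16,"dy":-1,"dz":0,"wx":0,"wy":0,"wz":-0.136},
    {"dx":0.16,"dy":-1,"dz":0,"wx":0,"wy":0,"wz":-0.159},
    {"dx":0.16,"dy":-1,"dz":0,"wx":0,"wy":0,"wz":-0.182}
  ]
}}

```text
time_s: 34.8
eef_pos: [530.7, 45.3, 136.7]
eef_rot: [0.804, 0.594, 0.0, 0.0]
wrist_force: [-0.2, 0.4, 0.1]
grip_width: 1.005
grasp_force: 0.0
```

Emit:
{"op": "move_arm", "data": {
  "series": [
    {"dx":0,"dy":0,"dz":0,"wx":0,"wy":0,"wz":-0.02},
    {"dx":0,"dy":0,"dz":0,"wx":0,"wy":0,"wz":-0.04},
    {"dx":0,"dy":0,"dz":0,"wx":0,"wy":0,"wz":-0.046},
    {"dx":0,"dy":0,"dz":0,"wx":0,"wy":0,"wz":-0.046},
    {"dx":0,"dy":0,"dz":0,"wx":0,"wy":0,"wz":-0.046}
  ]
}}

```text
time_s: 35.3
eef_pos: [531.0, 44.2, 136.4]
eef_rot: [0.714, 0.701, 0.0, 0.0]
wrist_force: [1.0, -0.0, 0.2]
grip_width: 0.996
grasp_force: 0.0
```

Run:
```python
from h import *
o=r.get_obs();print(o["eef_pos"],o["qvel"].round(2))
plan((563.6,158.3,60,89),(563.6,158.3,-25,89))
c=r.camera("side")
for d in r.regions_of("plate1",c):
    x=rect(c,d["pixels"],10); print(round(d["conf"],2),x)
```

```text
[531.0188693   44.19343981 136.44981326] [-0.  0.  0. -0.  0. -0. -0.]
{'dx': 0.4588, 'dy': 0.1218, 'dz': 0.3058, 'wx': 0.0, 'wy': -0.0, 'wz': -0.0002} rows>= 2.8
{'dx': 0.4588, 'dy': 0.1217, 'dz': 0.6458, 'wx': 0.0, 'wy': -0.0, 'wz': -0.0002} rows>= 4.0
0.67 [561.5, 150.9, 119.6, 64.2, 89.2]
```

Emit:
{"op": "move_arm", "data": {
  "series": [
    {"dx":0.15,"dy":0.04,"dz":0,"wx":0,"wy":0,"wz":0},
    {"dx":0.3,"dy":0.08,"dz":0,"wx":0,"wy":0,"wz":0},
    {"dx":0.459,"dy":0.122,"dz":0.1,"wx":0,"wy":0,"wz":0},
    {"dx":0.459,"dy":0.122,"dz":0.25,"wx":0,"wy":0,"wz":0},
    {"dx":0.459,"dy":0.122,"dz":0.4,"wx":0,"wy":0,"wz":0},
    {"dx":0.459,"dy":0.122,"dz":0.55,"wx":0,"wy":0,"wz":0},
    {"dx":0.459,"dy":0.122,"dz":0.62,"wx":0,"wy":0,"wz":0},
    {"dx":0.459,"dy":0.122,"dz":0.644,"wx":0,"wy":0,"wz":0}
  ]
}}

```text
time_s: 36.2
eef_pos: [562.3, 157.7, -27.0]
eef_rot: [0.713, 0.701, -0.001, -0.001]
wrist_force: [0.1, 0.8, 1.2]
grip_width: 1.001
grasp_force: 0.0
```

Emit:
{"op": "move_arm", "data": {
  "series": [
    {"dx":0,"dy":0,"dz":0,"wx":0,"wy":0,"wz":0},
    {"dx":0,"dy":0,"dz":0,"wx":0,"wy":0,"wz":0},
    {"dx":0,"dy":0,"dz":0,"wx":0,"wy":0,"wz":0},
    {"dx":0,"dy":0,"dz":0,"wx":0,"wy":0,"wz":0},
    {"dx":0,"dy":0,"dz":0,"wx":0,"wy":0,"wz":0},
    {"dx":0,"dy":0,"dz":0,"wx":0,"wy":0,"wz":0},
    {"dx":0,"dy":0,"dz":0,"wx":0,"wy":0,"wz":0}
  ],
  "fingers": 0.2,
  "squeeze": 40
}}

```text
time_s: 36.9
eef_pos: [564.5, 158.2, -23.2]
eef_rot: [0.713, 0.701, 0.001, 0.0]
wrist_force: [-3.7, 0.6, 7.3]
grip_width: 0.669
grasp_force: 42.0
```

Emit:
{"op": "move_arm", "data": {
  "series": [
    {"dx":0,"dy":0,"dz":-0.02,"wx":0,"wy":0,"wz":0},
    {"dx":0,"dy":0,"dz":-0.08,"wx":0,"wy":0,"wz":0},
    {"dx":0,"dy":0,"dz":-0.2,"wx":0,"wy":0,"wz":0},
    {"dx":0,"dy":0,"dz":-0.36,"wx":0,"wy":0,"wz":0},
    {"dx":0,"dy":0,"dz":-0.5,"wx":0,"wy":0,"wz":0},
    {"dx":0,"dy":0,"dz":-0.54,"wx":0,"wy":0,"wz":0},
    {"dx":0,"dy":0,"dz":-0.54,"wx":0,"wy":0,"wz":0},
    {"dx":0,"dy":0,"dz":-0.54,"wx":0,"wy":0,"wz":0}
  ]
}}

```text
time_s: 37.7
eef_pos: [563.4, 157.6, 109.8]
eef_rot: [0.713, 0.701, -0.0, 0.0]
wrist_force: [-0.3, -0.3, -3.0]
grip_width: 0.666
grasp_force: 43.2
```

Run:
```python
from h import *
o=r.get_obs();p=o["eef_pos"];print(p,o["qvel"].round(2),o["wrist_force"],o["grasp_force"],o["grip_width"])
plan((498.3,-10.9,p[2],7.2))
```

```text
[563.41828171 157.5553398  109.84534852] [-0.01  0.02  0.    0.01  0.   -0.    0.  ] [-0.30173209 -0.3417138  -3.01902756] 43.1671804189682 0.6657767636584784
{'dx': -0.6784, 'dy': -0.2484, 'dz': 0.0002, 'wx': 0.0, 'wy': 0.0, 'wz': 0.2271} rows>= 9.5
```

Emit:
{"op": "move_arm", "data": {
  "series": [
    {"dx":-0.08,"dy":-0.03,"dz":0,"wx":0,"wy":0,"wz":0.02},
    {"dx":-0.2,"dy":-0.07,"dz":0,"wx":0,"wy":0,"wz":0.04},
    {"dx":-0.36,"dy":-0.13,"dz":0,"wx":0,"wy":0,"wz":0.065},
    {"dx":-0.5,"dy":-0.18,"dz":0,"wx":0,"wy":0,"wz":0.09},
    {"dx":-0.6,"dy":-0.22,"dz":0,"wx":0,"wy":0,"wz":0.113},
    {"dx":-0.678,"dy":-0.248,"dz":0,"wx":0,"wy":0,"wz":0.136},
    {"dx":-0.678,"dy":-0.248,"dz":0,"wx":0,"wy":0,"wz":0.159},
    {"dx":-0.678,"dy":-0.248,"dz":0,"wx":0,"wy":0,"wz":0.182}
  ]
}}

```text
time_s: 38.5
eef_pos: [497.6, -11.4, 108.8]
eef_rot: [0.98, 0.2, -0.001, -0.0]
wrist_force: [0.5, 0.5, -1.8]
grip_width: 0.665
grasp_force: 43.2
```

Emit:
{"op": "move_arm", "data": {
  "series": [
    {"dx":0,"dy":0,"dz":0,"wx":0,"wy":0,"wz":0.02},
    {"dx":0,"dy":0,"dz":0,"wx":0,"wy":0,"wz":0.04},
    {"dx":0,"dy":0,"dz":0,"wx":0,"wy":0,"wz":0.045},
    {"dx":0,"dy":0,"dz":0,"wx":0,"wy":0,"wz":0.045},
    {"dx":0,"dy":0,"dz":0,"wx":0,"wy":0,"wz":0.045}
  ]
}}

```text
time_s: 39.0
eef_pos: [498.4, -10.4, 109.6]
eef_rot: [0.998, 0.065, -0.0, -0.0]
wrist_force: [0.7, 0.4, -0.5]
grip_width: 0.667
grasp_force: 43.2
```

Run:
```python
from h import *
o=r.get_obs();p=o["eef_pos"];print(p,o["qvel"].round(2),o["wrist_force"],o["grasp_force"],o["grip_width"])
plan((498.3,-10.9,60,7.2),(498.3,-10.9,40,7.2))
```

```text
[498.43568457 -10.44181062 109.5633419 ] [ 0.   -0.   -0.    0.    0.   -0.   -0.01] [ 0.74919775  0.41496318 -0.4574894 ] 43.19079637527466 0.666675591024142
{'dx': -0.0006, 'dy': 0.0018, 'dz': 0.1983, 'wx': -0.0, 'wy': 0.0001, 'wz': 0.0007} rows>= 1.0
{'dx': -0.0005, 'dy': 0.0018, 'dz': 0.2783, 'wx': -0.0, 'wy': 0.0001, 'wz': 0.0007} rows>= 1.4
```

Emit:
{"op": "move_arm", "data": {
  "series": [
    {"dx":0,"dy":0.002,"dz":0.05,"wx":0,"wy":0,"wz":0.0007},
    {"dx":0,"dy":0.002,"dz":0.1,"wx":0,"wy":0,"wz":0.0007},
    {"dx":0,"dy":0.002,"dz":0.15,"wx":0,"wy":0,"wz":0.0007},
    {"dx":0,"dy":0.002,"dz":0.2,"wx":0,"wy":0,"wz":0.0007},
    {"dx":0,"dy":0.002,"dz":0.24,"wx":0,"wy":0,"wz":0.0007},
    {"dx":0,"dy":0.002,"dz":0.265,"wx":0,"wy":0,"wz":0.0007},
    {"dx":0,"dy":0.002,"dz":0.265,"wx":0,"wy":0,"wz":0.0007},
    {"dx":0,"dy":0.002,"dz":0.265,"wx":0,"wy":0,"wz":0.0007}
  ]
}}

```text
time_s: 39.8
eef_pos: [499.0, -10.9, 43.9]
eef_rot: [0.998, 0.061, 0.0, -0.0]
wrist_force: [-1.1, 0.2, -1.5]
grip_width: 0.664
grasp_force: 43.2
```

Emit:
{"op": "move_arm", "data": {
  "series": [
    {"dx":0,"dy":0,"dz":0.006,"wx":0,"wy":0,"wz":0},
    {"dx":0,"dy":0,"dz":0.012,"wx":0,"wy":0,"wz":0},
    {"dx":0,"dy":0,"dz":0.012,"wx":0,"wy":0,"wz":0}
  ]
}}

```text
time_s: 40.1
eef_pos: [498.9, -11.0, 40.9]
eef_rot: [0.998, 0.061, 0.0, -0.0]
wrist_force: [-0.8, 0.4, -1.3]
grip_width: 0.662
grasp_force: 43.2
```

Down 2.5 mm more, release, retreat right and look.

Emit:
{"op": "move_arm", "data": {
  "series": [
    {"dx":0,"dy":0,"dz":0.006,"wx":0,"wy":0,"wz":0},
    {"dx":0,"dy":0,"dz":0.01,"wx":0,"wy":0,"wz":0},
    {"dx":0,"dy":0,"dz":0.01,"wx":0,"wy":0,"wz":0}
  ]
}}

```text
time_s: 40.4
eef_pos: [498.7, -11.0, 38.2]
eef_rot: [0.998, 0.061, -0.0, -0.0]
wrist_force: [-0.4, -0.1, -2.0]
grip_width: 0.664
grasp_force: 43.2
```

Emit:
{"op": "move_arm", "data": {
  "series": [
    {"dx":0,"dy":0,"dz":0,"wx":0,"wy":0,"wz":0},
    {"dx":0,"dy":0,"dz":0,"wx":0,"wy":0,"wz":0},
    {"dx":0,"dy":0,"dz":0,"wx":0,"wy":0,"wz":0},
    {"dx":0,"dy":0,"dz":0,"wx":0,"wy":0,"wz":0},
    {"dx":0,"dy":0,"dz":0,"wx":0,"wy":0,"wz":0}
  ],
  "fingers": 1
}}

```text
time_s: 40.9
eef_pos: [498.9, -11.0, 38.4]
eef_rot: [0.998, 0.061, 0.0, -0.0]
wrist_force: [-0.1, 0.5, 0.4]
grip_width: 1.003
grasp_force: 0.0
```

Emit:
{"op": "move_arm", "data": {
  "series": [
    {"dx":0,"dy":0,"dz":-0.04,"wx":0,"wy":0,"wz":0},
    {"dx":0,"dy":0,"dz":-0.2,"wx":0,"wy":0,"wz":0},
    {"dx":0,"dy":0,"dz":-0.36,"wx":0,"wy":0,"wz":0},
    {"dx":0,"dy":0,"dz":-0.4,"wx":0,"wy":0,"wz":0},
    {"dx":0,"dy":0.2,"dz":-0.4,"wx":0,"wy":0,"wz":0},
    {"dx":0,"dy":0.4,"dz":-0.4,"wx":0,"wy":0,"wz":0},
    {"dx":0,"dy":0.6,"dz":-0.4,"wx":0,"wy":0,"wz":0},
    {"dx":0,"dy":0.8,"dz":-0.4,"wx":0,"wy":0,"wz":0}
  ]
}}

```text
time_s: 41.7
eef_pos: [523.1, -211.4, 138.8]
eef_rot: [0.998, 0.061, 0.0, 0.0]
wrist_force: [1.2, 1.4, 0.5]
grip_width: 1.002
grasp_force: 0.0
```

Run:
```python
from h import *
print(r.get_obs()["eef_pos"])
t=r.camera("top")
for z in (61,66,71,76): print(z,"plate",fit(t,box(55,30,z),[498,-10.8,7.1],(4,4,3)))
for n,z in(("plate1",71),("sheet1",5)):
        for d in r.regions_of(n,t):
            x=rect(t,d["pixels"],z); print(n,round(d["conf"],2),np.round(d["extent"][:2]),x,fit(t,box(57,32,5),[x[0],x[1],x[4]]) if z==5 else "")
```

```text
[ 523.1346478  -211.39227749  138.80624738]
61 plate (array([494.6,  -3.8,   7.3]), np.float64(-204.6))
66 plate (array([493.8,  -3.4,   7.5]), np.float64(-204.7))
71 plate (array([492.7,  -3.1,   7.8]), np.float64(-204.8))
76 plate (array([492. ,  -2.6,   7.9]), np.float64(-204.6))
plate1 0.95 [306. 208.] [498.1, -11.2, 110.1, 62.8, 7.1] 
sheet1 0.89 [168. 230.] [441.1, 422.4, 115.5, 64.8, 89.1] (array([439.6, 423.1,  87.7]), np.float64(-296.5))
sheet1 0.81 [120. 237.] [427.2, 577.6, 114.0, 67.7, -69.4] (array([426. , 577. , -69.8]), np.float64(-194.3))
sheet1 0.59 [169. 192.] [562.9, 413.6, 114.3, 66.1, 83.0] (array([563.7, 414.3,  83.8]), np.float64(-296.4))
```

Plate B sits at (498.1,-11.2), yaw 7.1°, on sheet 1. Next is the tan sheet at (439.6,423.1), 87.7°. The purple one at (426,577) stays.

Emit:
{"op": "move_arm", "data": {
  "series": [
    {"dx":0,"dy":-0.2,"dz":0,"wx":0,"wy":0,"wz":-0.02},
    {"dx":0,"dy":-0.4,"dz":0,"wx":0,"wy":0,"wz":-0.04},
    {"dx":0,"dy":-0.6,"dz":0,"wx":0,"wy":0,"wz":-0.065},
    {"dx":0,"dy":-0.8,"dz":0,"wx":0,"wy":0,"wz":-0.09},
    {"dx":0,"dy":-1,"dz":0,"wx":0,"wy":0,"wz":-0.113},
    {"dx":0,"dy":-1,"dz":0,"wx":0,"wy":0,"wz":-0.136},
    {"dx":0,"dy":-1,"dz":0,"wx":0,"wy":0,"wz":-0.159},
    {"dx":0,"dy":-1,"dz":0,"wx":0,"wy":0,"wz":-0.182}
  ],
  "fingers": 0.9
}}

```text
time_s: 42.65
eef_pos: [492.2, 40.0, 138.6]
eef_rot: [0.804, 0.595, 0.0, -0.0]
wrist_force: [-0.0, -0.1, -0.0]
grip_width: 0.95
grasp_force: 0.0
```

Emit:
{"op": "move_arm", "data": {
  "series": [
    {"dx":0.2,"dy":0,"dz":0,"wx":0,"wy":0,"wz":-0.02},
    {"dx":0.4,"dy":0,"dz":0,"wx":0,"wy":0,"wz":-0.04},
    {"dx":0.6,"dy":0,"dz":0,"wx":0,"wy":0,"wz":-0.042},
    {"dx":0.8,"dy":0,"dz":0,"wx":0,"wy":0,"wz":-0.042},
    {"dx":1,"dy":0,"dz":0,"wx":0,"wy":0,"wz":-0.042},
    {"dx":1,"dy":0,"dz":0,"wx":0,"wy":0,"wz":-0.042},
    {"dx":1,"dy":0,"dz":0,"wx":0,"wy":0,"wz":-0.042}
  ]
}}

```text
time_s: 43.35
eef_pos: [566.6, 279.2, 138.0]
eef_rot: [0.72, 0.694, -0.0, -0.0]
wrist_force: [-0.3, -0.7, 0.3]
grip_width: 0.953
grasp_force: 0.0
```

Run:
```python
from h import *
o=r.get_obs();print(o["eef_pos"],o["qvel"].round(2))
plan((439.7,423,60,87.8),(439.7,423,-25,87.8),(439.7,423,-30.6,87.8))
c=r.camera("side"); print(fit(c,box(57,32,5),[439.6,423,87.7]))
```

```text
[566.56263988 279.21038911 137.97324225] [ 0.04 -0.02  0.02  0.03  0.   -0.    0.01]
{'dx': 0.5556, 'dy': -0.5284, 'dz': 0.3126, 'wx': -0.0002, 'wy': -0.0, 'wz': 0.0001} rows>= 4.1
{'dx': 0.5555, 'dy': -0.528, 'dz': 0.6526, 'wx': -0.0002, 'wy': -0.0, 'wz': 0.0001} rows>= 5.0
{'dx': 0.5555, 'dy': -0.528, 'dz': 0.675, 'wx': -0.0002, 'wy': -0.0, 'wz': 0.0001} rows>= 5.1
(array([439.7, 423.2,  88.1]), np.float64(-290.5))
```

Emit:
{"op": "move_arm", "data": {
  "series": [
    {"dx":0.14,"dy":-0.13,"dz":0,"wx":0,"wy":0,"wz":0},
    {"dx":0.28,"dy":-0.26,"dz":0,"wx":0,"wy":0,"wz":0},
    {"dx":0.42,"dy":-0.4,"dz":0,"wx":0,"wy":0,"wz":0},
    {"dx":0.555,"dy":-0.528,"dz":0.1,"wx":0,"wy":0,"wz":0},
    {"dx":0.555,"dy":-0.528,"dz":0.28,"wx":0,"wy":0,"wz":0},
    {"dx":0.555,"dy":-0.528,"dz":0.4,"wx":0,"wy":0,"wz":0},
    {"dx":0.555,"dy":-0.528,"dz":0.4,"wx":0,"wy":0,"wz":0},
    {"dx":0.555,"dy":-0.528,"dz":0.4,"wx":0,"wy":0,"wz":0}
  ]
}}

```text
time_s: 44.2
eef_pos: [442.0, 420.4, 39.2]
eef_rot: [0.722, 0.692, -0.0, 0.0]
wrist_force: [1.1, -0.0, 1.0]
grip_width: 0.952
grasp_force: 0.0
```

Run:
```python
from h import *
o=r.get_obs();print(o["eef_pos"],o["qvel"].round(2))
plan((439.7,423,-28,87.9),(439.7,423,-30.7,87.9))
c=r.camera("side"); print(fit(c,box(57,32,5),[439.6,423,87.7]))
```

```text
[441.97697936 420.42267761  39.20677531] [ 0.01 -0.03 -0.01 -0.02 -0.    0.   -0.  ]
{'dx': 0.01, 'dy': -0.0095, 'dz': 0.2688, 'wx': 0.0, 'wy': 0.0001, 'wz': -0.0009} rows>= 1.3
{'dx': 0.01, 'dy': -0.0095, 'dz': 0.2796, 'wx': 0.0, 'wy': 0.0001, 'wz': -0.0009} rows>= 1.4
(array([439.5, 422.5,  87.7]), np.float64(-244.4))
```

Emit:
{"op": "move_arm", "data": {
  "series": [
    {"dx":0.009,"dy":-0.009,"dz":0.08,"wx":0,"wy":0,"wz":-0.0009},
    {"dx":0.009,"dy":-0.009,"dz":0.18,"wx":0,"wy":0,"wz":-0.0009},
    {"dx":0.009,"dy":-0.009,"dz":0.24,"wx":0,"wy":0,"wz":-0.0009},
    {"dx":0.009,"dy":-0.009,"dz":0.268,"wx":0,"wy":0,"wz":-0.0009},
    {"dx":0.009,"dy":-0.009,"dz":0.268,"wx":0,"wy":0,"wz":-0.0009},
    {"dx":0.009,"dy":-0.009,"dz":0.268,"wx":0,"wy":0,"wz":-0.0009}
  ]
}}

```text
time_s: 44.85
eef_pos: [439.9, 424.0, -27.6]
eef_rot: [0.72, 0.694, 0.001, -0.0]
wrist_force: [0.5, 0.4, -0.3]
grip_width: 0.948
grasp_force: 0.0
```

Emit:
{"op": "move_arm", "data": {
  "series": [
    {"dx":0,"dy":0,"dz":0,"wx":0,"wy":0,"wz":0},
    {"dx":0,"dy":0,"dz":0,"wx":0,"wy":0,"wz":0},
    {"dx":0,"dy":0,"dz":0,"wx":0,"wy":0,"wz":0},
    {"dx":0,"dy":0,"dz":0,"wx":0,"wy":0,"wz":0}
  ],
  "fingers": 0.58,
  "squeeze": 30
}}

```text
time_s: 45.25
eef_pos: [439.5, 423.6, -28.4]
eef_rot: [0.72, 0.694, 0.0, -0.0]
wrist_force: [0.2, 0.1, 0.0]
grip_width: 0.791
grasp_force: 0.0
```

Emit:
{"op": "move_arm", "data": {
  "series": [
    {"dx":-0.002,"dy":0,"dz":0.006,"wx":0,"wy":0,"wz":0},
    {"dx":-0.002,"dy":0,"dz":0.01,"wx":0,"wy":0,"wz":0},
    {"dx":-0.002,"dy":0,"dz":0.01,"wx":0,"wy":0,"wz":0}
  ]
}}

```text
time_s: 45.55
eef_pos: [439.3, 422.9, -31.4]
eef_rot: [0.72, 0.694, -0.0, -0.0]
wrist_force: [-0.4, -0.1, 0.3]
grip_width: 0.789
grasp_force: 0.0
```

Emit:
{"op": "move_arm", "data": {
  "series": [
    {"dx":0,"dy":0,"dz":0,"wx":0,"wy":0,"wz":0},
    {"dx":0,"dy":0,"dz":0,"wx":0,"wy":0,"wz":0},
    {"dx":0,"dy":0,"dz":0,"wx":0,"wy":0,"wz":0},
    {"dx":0,"dy":0,"dz":0,"wx":0,"wy":0,"wz":0}
  ],
  "fingers": 0.3
}}

```text
time_s: 45.95
eef_pos: [439.3, 422.9, -30.9]
eef_rot: [0.719, 0.695, -0.0, 0.0]
wrist_force: [-1.5, -1.7, 5.5]
grip_width: 0.735
grasp_force: 31.4
```

Emit:
{"op": "move_arm", "data": {
  "series": [
    {"dx":0,"dy":0,"dz":-0.02,"wx":0,"wy":0,"wz":0},
    {"dx":0,"dy":0,"dz":-0.08,"wx":0,"wy":0,"wz":0},
    {"dx":0,"dy":0,"dz":-0.2,"wx":0,"wy":0,"wz":0},
    {"dx":0,"dy":0,"dz":-0.36,"wx":0,"wy":0,"wz":0},
    {"dx":0,"dy":0,"dz":-0.5,"wx":0,"wy":0,"wz":0},
    {"dx":0,"dy":0,"dz":-0.56,"wx":0,"wy":0,"wz":0},
    {"dx":0,"dy":0,"dz":-0.56,"wx":0,"wy":0,"wz":0},
    {"dx":0,"dy":0,"dz":-0.56,"wx":0,"wy":0,"wz":0}
  ]
}}

```text
time_s: 46.75
eef_pos: [439.3, 422.7, 108.8]
eef_rot: [0.72, 0.694, 0.0, 0.0]
wrist_force: [1.0, -0.1, -0.9]
grip_width: 0.733
grasp_force: 33.0
```

Run:
```python
from h import *
o=r.get_obs();p=o["eef_pos"];print(p,o["qvel"].round(2),o["grasp_force"],o["grip_width"])
plan((498.5,-10.9,p[2],7.2))
```

```text
[439.3402286  422.68616599 108.83883273] [-0.01  0.02  0.01  0.01  0.   -0.   -0.  ] 33.040902614593506 0.7326939745499772
{'dx': -1.7249, 'dy': 0.2979, 'dz': 0.0002, 'wx': 0.0, 'wy': -0.0, 'wz': 0.2244} rows>= 9.4
```

Emit:
{"op": "move_arm", "data": {
  "series": [
    {"dx":-0.1,"dy":0.02,"dz":0,"wx":0,"wy":0,"wz":0},
    {"dx":-0.28,"dy":0.05,"dz":0,"wx":0,"wy":0,"wz":0},
    {"dx":-0.46,"dy":0.08,"dz":0,"wx":0,"wy":0,"wz":0},
    {"dx":-0.64,"dy":0.11,"dz":0,"wx":0,"wy":0,"wz":0},
    {"dx":-0.82,"dy":0.14,"dz":0,"wx":0,"wy":0,"wz":0},
    {"dx":-1,"dy":0.17,"dz":0,"wx":0,"wy":0,"wz":0},
    {"dx":-1,"dy":0.17,"dz":0,"wx":0,"wy":0,"wz":0}
  ]
}}

```text
time_s: 47.45
eef_pos: [472.9, 164.8, 107.3]
eef_rot: [0.722, 0.692, -0.002, 0.0]
wrist_force: [-0.2, 0.3, 0.1]
grip_width: 0.728
grasp_force: 33.0
```

Emit:
{"op": "move_arm", "data": {
  "series": [
    {"dx":-0.1,"dy":0.02,"dz":0,"wx":0,"wy":0,"wz":0.02},
    {"dx":-0.24,"dy":0.04,"dz":0,"wx":0,"wy":0,"wz":0.04},
    {"dx":-0.38,"dy":0.06,"dz":0,"wx":0,"wy":0,"wz":0.06},
    {"dx":-0.5,"dy":0.08,"dz":0,"wx":0,"wy":0,"wz":0.083},
    {"dx":-0.6,"dy":0.1,"dz":0,"wx":0,"wy":0,"wz":0.106},
    {"dx":-0.66,"dy":0.12,"dz":0,"wx":0,"wy":0,"wz":0.129},
    {"dx":-0.68,"dy":0.13,"dz":0,"wx":0,"wy":0,"wz":0.152},
    {"dx":-0.7,"dy":0.13,"dz":0,"wx":0,"wy":0,"wz":0.175}
  ]
}}

```text
time_s: 48.25
eef_pos: [498.8, -4.9, 107.6]
eef_rot: [0.977, 0.213, -0.001, -0.0]
wrist_force: [-0.3, 0.6, 0.0]
grip_width: 0.733
grasp_force: 33.0
```

Emit:
{"op": "move_arm", "data": {
  "series": [
    {"dx":0,"dy":0,"dz":0,"wx":0,"wy":0,"wz":0.02},
    {"dx":0,"dy":0,"dz":0,"wx":0,"wy":0,"wz":0.04},
    {"dx":0,"dy":0,"dz":0,"wx":0,"wy":0,"wz":0.049},
    {"dx":0,"dy":0,"dz":0,"wx":0,"wy":0,"wz":0.049},
    {"dx":0,"dy":0,"dz":0,"wx":0,"wy":0,"wz":0.049}
  ]
}}

```text
time_s: 48.75
eef_pos: [498.8, -4.2, 108.1]
eef_rot: [0.998, 0.065, -0.001, 0.0]
wrist_force: [0.2, 0.2, 0.0]
grip_width: 0.728
grasp_force: 33.0
```

Run:
```python
from h import *
o=r.get_obs();p=o["eef_pos"];print(p,o["qvel"].round(2),o["grasp_force"],o["grip_width"])
plan((498.5,-10.9,p[2],7.2),(498.5,-10.9,60,7.2))
```

```text
[498.81205277  -4.20247074 108.06438402] [ 0.01 -0.01 -0.   -0.   -0.    0.    0.  ] 33.038758635520935 0.7275518396270102
{'dx': -0.0047, 'dy': 0.0264, 'dz': 0.0, 'wx': -0.0, 'wy': 0.0002, 'wz': 0.0008} rows>= 0.1
{'dx': -0.0044, 'dy': 0.0264, 'dz': 0.1923, 'wx': -0.0, 'wy': 0.0002, 'wz': 0.0008} rows>= 1.0
```

Emit:
{"op": "move_arm", "data": {
  "series": [
    {"dx":-0.006,"dy":0.0264,"dz":0,"wx":0,"wy":0,"wz":0.0008},
    {"dx":-0.006,"dy":0.0264,"dz":0,"wx":0,"wy":0,"wz":0.0008},
    {"dx":-0.006,"dy":0.0264,"dz":0.06,"wx":0,"wy":0,"wz":0.0008},
    {"dx":-0.006,"dy":0.0264,"dz":0.12,"wx":0,"wy":0,"wz":0.0008},
    {"dx":-0.006,"dy":0.0264,"dz":0.16,"wx":0,"wy":0,"wz":0.0008},
    {"dx":-0.006,"dy":0.0264,"dz":0.19,"wx":0,"wy":0,"wz":0.0008},
    {"dx":-0.006,"dy":0.0264,"dz":0.19,"wx":0,"wy":0,"wz":0.0008},
    {"dx":-0.006,"dy":0.0264,"dz":0.19,"wx":0,"wy":0,"wz":0.0008}
  ]
}}

```text
time_s: 49.55
eef_pos: [498.8, -11.1, 61.5]
eef_rot: [0.998, 0.061, 0.0, -0.0]
wrist_force: [0.4, 0.4, -0.1]
grip_width: 0.728
grasp_force: 33.0
```

Emit:
{"op": "move_arm", "data": {
  "series": [
    {"dx":0,"dy":0,"dz":0.02,"wx":0,"wy":0,"wz":0},
    {"dx":0,"dy":0,"dz":0.04,"wx":0,"wy":0,"wz":0},
    {"dx":0,"dy":0,"dz":0.06,"wx":0,"wy":0,"wz":0},
    {"dx":0,"dy":0,"dz":0.068,"wx":0,"wy":0,"wz":0},
    {"dx":0,"dy":0,"dz":0.068,"wx":0,"wy":0,"wz":0},
    {"dx":0,"dy":0,"dz":0.068,"wx":0,"wy":0,"wz":0}
  ]
}}

```text
time_s: 50.15
eef_pos: [498.7, -11.1, 44.3]
eef_rot: [0.998, 0.061, -0.0, -0.0]
wrist_force: [0.4, -0.2, -1.0]
grip_width: 0.733
grasp_force: 33.0
```

Down to 41.2, release, retreat right, look.

Emit:
{"op": "move_arm", "data": {
  "series": [
    {"dx":0,"dy":0,"dz":0.006,"wx":0,"wy":0,"wz":0},
    {"dx":0,"dy":0,"dz":0.012,"wx":0,"wy":0,"wz":0},
    {"dx":0,"dy":0,"dz":0.012,"wx":0,"wy":0,"wz":0}
  ]
}}

```text
time_s: 50.45
eef_pos: [498.6, -11.1, 41.2]
eef_rot: [0.998, 0.061, -0.0, -0.0]
wrist_force: [0.3, -0.2, 0.0]
grip_width: 0.73
grasp_force: 33.0
```

Emit:
{"op": "move_arm", "data": {
  "series": [
    {"dx":0,"dy":0,"dz":0,"wx":0,"wy":0,"wz":0},
    {"dx":0,"dy":0,"dz":0,"wx":0,"wy":0,"wz":0},
    {"dx":0,"dy":0,"dz":0,"wx":0,"wy":0,"wz":0},
    {"dx":0,"dy":0,"dz":0,"wx":0,"wy":0,"wz":0},
    {"dx":0,"dy":0,"dz":0,"wx":0,"wy":0,"wz":0}
  ],
  "fingers": 1
}}

```text
time_s: 50.95
eef_pos: [498.7, -11.1, 41.3]
eef_rot: [0.998, 0.061, 0.0, -0.0]
wrist_force: [0.6, -0.1, 0.7]
grip_width: 0.999
grasp_force: 0.0
```

Emit:
{"op": "move_arm", "data": {
  "series": [
    {"dx":0,"dy":0,"dz":-0.04,"wx":0,"wy":0,"wz":0},
    {"dx":0,"dy":0,"dz":-0.2,"wx":0,"wy":0,"wz":0},
    {"dx":0,"dy":0,"dz":-0.36,"wx":0,"wy":0,"wz":0},
    {"dx":0,"dy":0,"dz":-0.4,"wx":0,"wy":0,"wz":0},
    {"dx":0,"dy":0.2,"dz":-0.4,"wx":0,"wy":0,"wz":0},
    {"dx":0,"dy":0.4,"dz":-0.4,"wx":0,"wy":0,"wz":0},
    {"dx":0,"dy":0.6,"dz":-0.4,"wx":0,"wy":0,"wz":0},
    {"dx":0,"dy":0.8,"dz":-0.4,"wx":0,"wy":0,"wz":0}
  ]
}}

```text
time_s: 51.75
eef_pos: [523.2, -211.5, 141.8]
eef_rot: [0.998, 0.062, 0.0, 0.0]
wrist_force: [1.2, 0.6, -0.4]
grip_width: 0.999
grasp_force: 0.0
```

Run:
```python
from h import *
print(r.get_obs()["eef_pos"])
t=r.camera("top"); c=r.camera("side")
hsv=cv2.cvtColor(t["pixels"],cv2.COLOR_BGR2HSV); m=cv2.inRange(hsv,(10,60,80),(28,255,255)); m[:,:270]=0; m[:,345:]=0; m[:165]=0;m[250:]=0
print("tan rect",rect(t,m>0,76))
bar=np.vstack([box(57,32,12)])
for cam,n in((t,"top"),(c,"side")):
    for d in r.regions_of("caul",cam):
        x=rect(cam,d["pixels"],12); print(n,round(d["conf"],2),np.round(d["extent"][:2]),x,fit(cam,bar,[x[0],x[1],x[4]]))
draw(t,[],"pics/t4.png",4,(155,255,260,460))
```

```text
[ 523.16149918 -211.51276234  141.83089557]
tan rect [498.6, -11.2, 119.2, 66.4, 7.4]
side 0.76 [392. 356.] [541.6, -440.4, 113.6, 71.2, -81.6] (array([ 543.4, -437.7,  -81.6]), np.float64(-295.7))
```

View pics/t4.png

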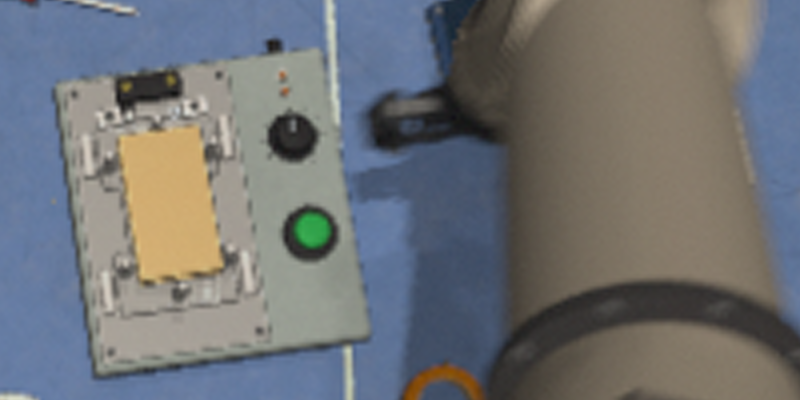

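Sheet 2 lies square on the stack at (172,203), the carrier is home, and the button is at (312,228). Next is the caul at (543,-437.3), bar axis 98.4°.

Emit:
{"op": "move_arm", "data": {
  "series": [
    {"dx":0,"dy":0.15,"dz":0,"wx":0,"wy":0,"wz":-0.02},
    {"dx":0,"dy":0.3,"dz":0,"wx":0,"wy":0,"wz":-0.04},
    {"dx":0,"dy":0.5,"dz":0,"wx":0,"wy":0,"wz":-0.065},
    {"dx":0,"dy":0.7,"dz":0,"wx":0,"wy":0,"wz":-0.09},
    {"dx":0,"dy":0.85,"dz":0,"wx":0,"wy":0,"wz":-0.113},
    {"dx":0,"dy":0.88,"dz":0,"wx":0,"wy":0,"wz":-0.136},
    {"dx":0,"dy":0.88,"dz":0,"wx":0,"wy":0,"wz":-0.159},
    {"dx":0,"dy":0.88,"dz":0,"wx":0,"wy":0,"wz":-0.182}
  ],
  "fingers": 0
}}

```text
time_s: 52.75
eef_pos: [550.8, -426.7, 141.2]
eef_rot: [0.804, 0.595, 0.0, -0.0]
wrist_force: [-0.3, 0.5, 0.4]
grip_width: 0.499
grasp_force: 0.0
```

Emit:
{"op": "move_arm", "data": {
  "series": [
    {"dx":0,"dy":0,"dz":0,"wx":0,"wy":0,"wz":-0.02},
    {"dx":0,"dy":0,"dz":0,"wx":0,"wy":0,"wz":-0.04},
    {"dx":0,"dy":0,"dz":0,"wx":0,"wy":0,"wz":-0.063},
    {"dx":0,"dy":0,"dz":0,"wx":0,"wy":0,"wz":-0.072},
    {"dx":0,"dy":0,"dz":0,"wx":0,"wy":0,"wz":-0.072},
    {"dx":0,"dy":0,"dz":0,"wx":0,"wy":0,"wz":-0.072},
    {"dx":0,"dy":0,"dz":0,"wx":0,"wy":0,"wz":-0.072}
  ]
}}

```text
time_s: 53.45
eef_pos: [550.5, -427.4, 141.4]
eef_rot: [0.653, 0.757, 0.0, -0.0]
wrist_force: [-0.2, 0.3, 0.4]
grip_width: 0.497
grasp_force: 0.0
```

Run:
```python
from h import *
o=r.get_obs();print(o["eef_pos"],o["qvel"].round(2),o["joint_pos"].round(2),o["grip_width"])
c=r.camera("side"); print(fit(c,box(57,32,12),[543,-437.3,-81.6]))
plan((543,-437.3,30,98.4),(543,-437.3,0,98.4))
```

```text
[ 550.51473385 -427.38133588  141.41314066] [ 0.    0.    0.   -0.    0.    0.    0.01] [ 0.75  0.53 -0.25  1.59  0.15  1.04  0.6 ] 0.4972788452491941
(array([ 543.3, -438.3,  -81.7]), np.float64(-244.3))
{'dx': -0.0345, 'dy': -0.0352, 'dz': 0.4454, 'wx': 0.0, 'wy': -0.0, 'wz': 0.0001} rows>= 2.2
{'dx': -0.0346, 'dy': -0.0352, 'dz': 0.5654, 'wx': 0.0, 'wy': -0.0, 'wz': 0.0001} rows>= 2.8
```

Emit:
{"op": "move_arm", "data": {
  "series": [
    {"dx":-0.034,"dy":-0.035,"dz":0.1,"wx":0,"wy":0,"wz":0},
    {"dx":-0.034,"dy":-0.035,"dz":0.25,"wx":0,"wy":0,"wz":0},
    {"dx":-0.034,"dy":-0.035,"dz":0.38,"wx":0,"wy":0,"wz":0},
    {"dx":-0.034,"dy":-0.035,"dz":0.48,"wx":0,"wy":0,"wz":0},
    {"dx":-0.034,"dy":-0.035,"dz":0.53,"wx":0,"wy":0,"wz":0},
    {"dx":-0.034,"dy":-0.035,"dz":0.55,"wx":0,"wy":0,"wz":0},
    {"dx":-0.034,"dy":-0.035,"dz":0.55,"wx":0,"wy":0,"wz":0},
    {"dx":-0.034,"dy":-0.035,"dz":0.55,"wx":0,"wy":0,"wz":0}
  ]
}}

```text
time_s: 54.3
eef_pos: [543.6, -438.1, 5.2]
eef_rot: [0.653, 0.757, 0.0, 0.001]
wrist_force: [0.7, -0.1, 1.1]
grip_width: 0.504
grasp_force: 0.0
```

Emit:
{"op": "move_arm", "data": {
  "series": [
    {"dx":0,"dy":0,"dz":0,"wx":0,"wy":0,"wz":0},
    {"dx":0,"dy":0,"dz":0,"wx":0,"wy":0,"wz":0},
    {"dx":0,"dy":0,"dz":0,"wx":0,"wy":0,"wz":0},
    {"dx":0,"dy":0,"dz":0,"wx":0,"wy":0,"wz":0}
  ],
  "fingers": -0.4
}}

```text
time_s: 54.7
eef_pos: [542.9, -437.7, 4.1]
eef_rot: [0.653, 0.757, 0.0, 0.0]
wrist_force: [0.6, -0.1, -0.5]
grip_width: 0.298
grasp_force: 0.0
```

Run:
```python
from h import *
o=r.get_obs();p=o["eef_pos"];print(p,o["wrist_force"])
c=r.camera("side"); x,y=proj(c,[p])[0].astype(int); print(x,y)
x0=max(0,min(x-40,480));y0=max(0,min(y-45,360))
print(x0,y0); a=cv2.resize(c["pixels"][y0:y0+60,x0:x0+80],None,fx=9,fy=9,interpolation=cv2.INTER_CUBIC).astype(float)*1.6
a=np.clip(a,0,255).astype(np.uint8)
P=[T([p[0],p[1],98.4],[[s,12.75*k,z]])[0] for k in(-1,1) for z in (p[2]+20,p[2]+30) for s in np.arange(-11,11,.5)]
for u in proj(c,P): cv2.circle(a,tuple(int((v+.5)*9) for v in u-[x0,y0]),0,(0,0,255),-1)
cv2.imwrite("pics/k.png",a)
```

```text
[ 542.8801288  -437.72731568    4.07729039] [ 0.61277801 -0.06926846 -0.46779222]
387 357
347 312
```

View pics/k.png

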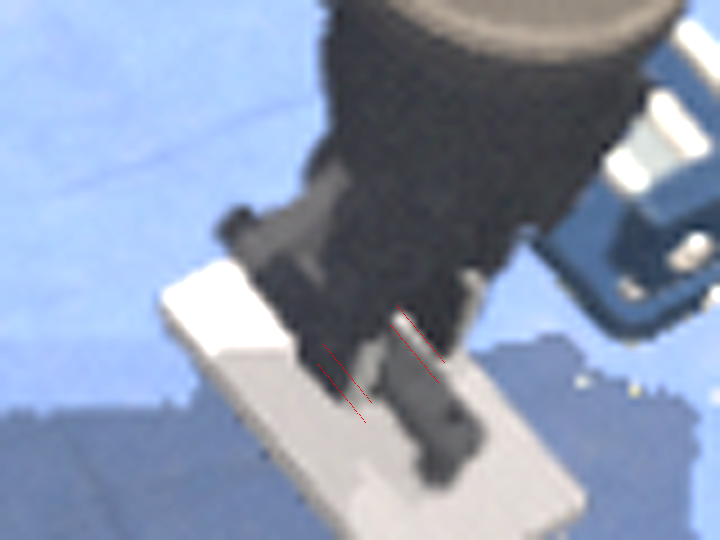

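The fingers straddle the grab bar, left finger tip at (335,390) and right at (465,310), with the bar at (425,410). The tips are at about 28-30 mm. Lowering about 11 mm and gripping.

Emit:
{"op": "move_arm", "data": {
  "series": [
    {"dx":0,"dy":0,"dz":0.015,"wx":0,"wy":0,"wz":0},
    {"dx":0,"dy":0,"dz":0.03,"wx":0,"wy":0,"wz":0},
    {"dx":0,"dy":0,"dz":0.036,"wx":0,"wy":0,"wz":0},
    {"dx":0,"dy":0,"dz":0.036,"wx":0,"wy":0,"wz":0}
  ]
}}

```text
time_s: 55.15
eef_pos: [542.6, -437.4, -5.8]
eef_rot: [0.653, 0.758, 0.0, -0.0]
wrist_force: [-0.7, 0.7, 0.4]
grip_width: 0.299
grasp_force: 0.0
```

Emit:
{"op": "move_arm", "data": {
  "series": [
    {"dx":0,"dy":0,"dz":0,"wx":0,"wy":0,"wz":0},
    {"dx":0,"dy":0,"dz":0,"wx":0,"wy":0,"wz":0},
    {"dx":0,"dy":0,"dz":0,"wx":0,"wy":0,"wz":0},
    {"dx":0,"dy":0,"dz":0,"wx":0,"wy":0,"wz":0},
    {"dx":0,"dy":0,"dz":0,"wx":0,"wy":0,"wz":0}
  ],
  "fingers": -1,
  "squeeze": 70
}}

```text
time_s: 55.65
eef_pos: [543.0, -437.7, -5.1]
eef_rot: [0.653, 0.758, 0.0, 0.0]
wrist_force: [0.1, 0.4, 1.1]
grip_width: 0.163
grasp_force: 69.3
```

Emit:
{"op": "move_arm", "data": {
  "series": [
    {"dx":0,"dy":0,"dz":-0.02,"wx":0,"wy":0,"wz":0},
    {"dx":0,"dy":0,"dz":-0.08,"wx":0,"wy":0,"wz":0},
    {"dx":0,"dy":0,"dz":-0.2,"wx":0,"wy":0,"wz":0},
    {"dx":0,"dy":0,"dz":-0.34,"wx":0,"wy":0,"wz":0},
    {"dx":0,"dy":0,"dz":-0.46,"wx":0,"wy":0,"wz":0},
    {"dx":0,"dy":0,"dz":-0.5,"wx":0,"wy":0,"wz":0},
    {"dx":0,"dy":0,"dz":-0.5,"wx":0,"wy":0,"wz":0},
    {"dx":0,"dy":0,"dz":-0.5,"wx":0,"wy":0,"wz":0}
  ]
}}

```text
time_s: 56.45
eef_pos: [542.0, -437.2, 118.4]
eef_rot: [0.653, 0.757, -0.0, -0.001]
wrist_force: [-0.3, -0.4, -8.7]
grip_width: 0.169
grasp_force: 69.0
```

Run:
```python
from h import *
o=r.get_obs();p=o["eef_pos"];print(p,o["qvel"].round(2),o["wrist_force"],o["moment"],o["grasp_force"],o["grip_width"])
c=r.camera("side"); print(fit(c,box(57,32,p[2]+5.1+12),[p[0],p[1],98.4],(4,4,3)))
plan((525,-225,p[2],60),(498.4,-10.9,p[2],7.2))
```

```text
[ 542.01773949 -437.23001218  118.44749732] [-0.    0.02 -0.    0.01 -0.   -0.    0.  ] [-0.31679924 -0.41732285 -8.70078081] [ 0.02539619  0.00926617 -0.01709901] 69.02568697929382 0.16914110023640347
(array([ 542.9, -441.1,   98.1]), np.float64(-175.3))
{'dx': 0.8489, 'dy': 0.0585, 'dz': -0.0006, 'wx': -0.0004, 'wy': -0.0002, 'wz': 0.1069} rows>= 4.5
{'dx': 1.7116, 'dy': 0.0798, 'dz': 0.0009, 'wx': -0.0005, 'wy': 0.0, 'wz': 0.2536} rows>= 10.6
```

Emit:
{"op": "move_arm", "data": {
  "series": [
    {"dx":0.1,"dy":0.005,"dz":0,"wx":0,"wy":0,"wz":0.01},
    {"dx":0.26,"dy":0.01,"dz":0,"wx":0,"wy":0,"wz":0.01},
    {"dx":0.42,"dy":0.02,"dz":0,"wx":0,"wy":0,"wz":0.01},
    {"dx":0.58,"dy":0.03,"dz":0,"wx":0,"wy":0,"wz":0.01},
    {"dx":0.74,"dy":0.04,"dz":0,"wx":0,"wy":0,"wz":0.01},
    {"dx":0.88,"dy":0.045,"dz":0,"wx":0,"wy":0,"wz":0.01},
    {"dx":0.98,"dy":0.05,"dz":0,"wx":0,"wy":0,"wz":0.01},
    {"dx":0.98,"dy":0.05,"dz":0,"wx":0,"wy":0,"wz":0.01}
  ]
}}

```text
time_s: 57.3
eef_pos: [518.2, -189.2, 118.6]
eef_rot: [0.675, 0.738, 0.0, -0.002]
wrist_force: [-0.0, 0.3, -6.7]
grip_width: 0.166
grasp_force: 69.1
```

Emit:
{"op": "move_arm", "data": {
  "series": [
    {"dx":0.08,"dy":0,"dz":0,"wx":0,"wy":0,"wz":0.015},
    {"dx":0.22,"dy":-0.01,"dz":0,"wx":0,"wy":0,"wz":0.035},
    {"dx":0.36,"dy":-0.02,"dz":0,"wx":0,"wy":0,"wz":0.055},
    {"dx":0.5,"dy":-0.02,"dz":0,"wx":0,"wy":0,"wz":0.078},
    {"dx":0.62,"dy":-0.02,"dz":0,"wx":0,"wy":0,"wz":0.1},
    {"dx":0.7,"dy":-0.02,"dz":0,"wx":0,"wy":0,"wz":0.123},
    {"dx":0.7,"dy":-0.02,"dz":0,"wx":0,"wy":0,"wz":0.146},
    {"dx":0.7,"dy":-0.02,"dz":0,"wx":0,"wy":0,"wz":0.168}
  ]
}}

```text
time_s: 58.1
eef_pos: [498.5, -19.2, 118.7]
eef_rot: [0.956, 0.294, -0.001, -0.0]
wrist_force: [0.6, -0.6, -7.4]
grip_width: 0.164
grasp_force: 69.2
```

Emit:
{"op": "move_arm", "data": {
  "series": [
    {"dx":0,"dy":0,"dz":0,"wx":0,"wy":0,"wz":0.02},
    {"dx":0,"dy":0,"dz":0,"wx":0,"wy":0,"wz":0.04},
    {"dx":0,"dy":0,"dz":0,"wx":0,"wy":0,"wz":0.06},
    {"dx":0,"dy":0,"dz":0,"wx":0,"wy":0,"wz":0.075},
    {"dx":0,"dy":0,"dz":0,"wx":0,"wy":0,"wz":0.075},
    {"dx":0,"dy":0,"dz":0,"wx":0,"wy":0,"wz":0.075}
  ]
}}

```text
time_s: 58.7
eef_pos: [498.8, -19.7, 119.1]
eef_rot: [0.998, 0.066, -0.001, -0.0]
wrist_force: [-0.1, -0.2, -6.6]
grip_width: 0.164
grasp_force: 69.2
```

Run:
```python
from h import *
o=r.get_obs();p=o["eef_pos"];print(p,o["qvel"].round(2),o["wrist_force"],o["grasp_force"],o["grip_width"])
plan((498.4,-10.9,p[2],7.2),(498.4,-10.9,80,7.2))
```

```text
[498.77207518 -19.72518738 119.08686253] [ 0.01 -0.01 -0.01 -0.    0.    0.    0.  ] [-0.0621365  -0.24574236 -6.58774297] 69.19368982315063 0.163676604374702
{'dx': 0.0032, 'dy': -0.0352, 'dz': -0.0, 'wx': -0.0, 'wy': 0.0002, 'wz': 0.001} rows>= 0.2
{'dx': 0.0034, 'dy': -0.0352, 'dz': 0.1563, 'wx': -0.0, 'wy': 0.0002, 'wz': 0.001} rows>= 0.8
```

Emit:
{"op": "move_arm", "data": {
  "series": [
    {"dx":0.002,"dy":-0.0352,"dz":0,"wx":0,"wy":0,"wz":0.001},
    {"dx":0.002,"dy":-0.0352,"dz":0,"wx":0,"wy":0,"wz":0.001},
    {"dx":0.002,"dy":-0.0352,"dz":0.03,"wx":0,"wy":0,"wz":0.001},
    {"dx":0.002,"dy":-0.0352,"dz":0.05,"wx":0,"wy":0,"wz":0.001},
    {"dx":0.002,"dy":-0.0352,"dz":0.05,"wx":0,"wy":0,"wz":0.001},
    {"dx":0.002,"dy":-0.0352,"dz":0.05,"wx":0,"wy":0,"wz":0.001}
  ]
}}

```text
time_s: 59.3
eef_pos: [498.3, -10.9, 107.1]
eef_rot: [0.998, 0.061, -0.0, -0.0]
wrist_force: [0.4, 0.2, -6.9]
grip_width: 0.164
grasp_force: 69.2
```

Run:
```python
from h import *
o=r.get_obs();p=o["eef_pos"];print(p,o["qvel"].round(2),o["eef_rot"])
c=r.camera("side");t=r.camera("top"); z=p[2]+17.1
print(fit(c,box(57,32,z),[p[0],p[1],7.2],(3,3,2)),fit(t,box(57,32,z),[p[0],p[1],7.2],(3,3,2)))
for d in r.regions_of("caul",c)[:2]: print(round(d["conf"],2),d["extent"],rect(c,d["pixels"],z))
```

```text
[498.33200525 -10.88877623 107.05034292] [ 0.   -0.01 -0.   -0.01  0.    0.    0.  ] [ 9.98108738e-01  6.14725269e-02 -2.75199373e-04 -2.32849826e-05]
(array([499.1, -13.6,   5.5]), np.float64(-185.7)) (array([501. ,  -9.6,  10.6]), np.float64(-139.4))
0.91 [308.1, 221.8, 44.9, 25.9] [496.2, -17.1, 120.0, 72.5, 7.1]
```

Emit:
{"op": "move_arm", "data": {
  "series": [
    {"dx":0,"dy":0,"dz":0.02,"wx":0,"wy":0,"wz":0},
    {"dx":0,"dy":0,"dz":0.04,"wx":0,"wy":0,"wz":0},
    {"dx":0,"dy":0,"dz":0.06,"wx":0,"wy":0,"wz":0},
    {"dx":0,"dy":0,"dz":0.076,"wx":0,"wy":0,"wz":0},
    {"dx":0,"dy":0,"dz":0.076,"wx":0,"wy":0,"wz":0},
    {"dx":0,"dy":0,"dz":0.076,"wx":0,"wy":0,"wz":0}
  ]
}}

```text
time_s: 60.05
eef_pos: [498.5, -10.7, 88.2]
eef_rot: [0.998, 0.061, -0.0, -0.0]
wrist_force: [-0.4, 0.5, -6.7]
grip_width: 0.164
grasp_force: 69.2
```

Emit:
{"op": "move_arm", "data": {
  "series": [
    {"dx":0,"dy":0,"dz":0.015,"wx":0,"wy":0,"wz":0},
    {"dx":0,"dy":0,"dz":0.03,"wx":0,"wy":0,"wz":0},
    {"dx":0,"dy":0,"dz":0.05,"wx":0,"wy":0,"wz":0},
    {"dx":0,"dy":0,"dz":0.05,"wx":0,"wy":0,"wz":0},
    {"dx":0,"dy":0,"dz":0.05,"wx":0,"wy":0,"wz":0}
  ]
}}

```text
time_s: 60.55
eef_pos: [498.4, -10.8, 75.6]
eef_rot: [0.998, 0.061, -0.0, -0.0]
wrist_force: [1.1, 1.6, -6.5]
grip_width: 0.165
grasp_force: 69.2
```

Emit:
{"op": "move_arm", "data": {
  "series": [
    {"dx":0,"dy":0,"dz":0.008,"wx":0,"wy":0,"wz":0},
    {"dx":0,"dy":0,"dz":0.014,"wx":0,"wy":0,"wz":0},
    {"dx":0,"dy":0,"dz":0.014,"wx":0,"wy":0,"wz":0}
  ]
}}

```text
time_s: 60.85
eef_pos: [498.4, -10.8, 72.2]
eef_rot: [0.998, 0.061, -0.0, -0.0]
wrist_force: [0.4, 0.1, -7.3]
grip_width: 0.166
grasp_force: 69.3
```

Emit:
{"op": "move_arm", "data": {
  "series": [
    {"dx":0,"dy":0,"dz":0.004,"wx":0,"wy":0,"wz":0},
    {"dx":0,"dy":0,"dz":0.004,"wx":0,"wy":0,"wz":0},
    {"dx":0,"dy":0,"dz":0.004,"wx":0,"wy":0,"wz":0}
  ]
}}

```text
time_s: 61.15
eef_pos: [498.5, -10.8, 71.3]
eef_rot: [0.998, 0.061, 0.0, -0.0]
wrist_force: [-0.4, -0.8, -6.4]
grip_width: 0.168
grasp_force: 69.3
```

Emit:
{"op": "move_arm", "data": {
  "series": [
    {"dx":0,"dy":0,"dz":0.003,"wx":0,"wy":0,"wz":0},
    {"dx":0,"dy":0,"dz":0.003,"wx":0,"wy":0,"wz":0},
    {"dx":0,"dy":0,"dz":0.003,"wx":0,"wy":0,"wz":0}
  ]
}}

```text
time_s: 61.45
eef_pos: [498.6, -10.7, 70.8]
eef_rot: [0.998, 0.061, 0.0, -0.0]
wrist_force: [-2.9, -0.1, 2.1]
grip_width: 0.166
grasp_force: 70.3
```

Emit:
{"op": "move_arm", "data": {
  "series": [
    {"dx":0,"dy":0,"dz":0,"wx":0,"wy":0,"wz":0},
    {"dx":0,"dy":0,"dz":0,"wx":0,"wy":0,"wz":0},
    {"dx":0,"dy":0,"dz":0,"wx":0,"wy":0,"wz":0},
    {"dx":0,"dy":0,"dz":0,"wx":0,"wy":0,"wz":0}
  ],
  "fingers": 0,
  "squeeze": 30
}}

```text
time_s: 61.85
eef_pos: [498.7, -10.8, 70.6]
eef_rot: [0.998, 0.061, 0.0, -0.0]
wrist_force: [0.4, -0.7, -1.0]
grip_width: 0.498
grasp_force: 0.0
```

Emit:
{"op": "move_arm", "data": {
  "series": [
    {"dx":0,"dy":0,"dz":-0.04,"wx":0,"wy":0,"wz":0},
    {"dx":0,"dy":0,"dz":-0.15,"wx":0,"wy":0,"wz":0},
    {"dx":0,"dy":0,"dz":-0.25,"wx":0,"wy":0,"wz":0},
    {"dx":0,"dy":0.15,"dz":-0.25,"wx":0,"wy":0,"wz":0},
    {"dx":0,"dy":0.35,"dz":-0.25,"wx":0,"wy":0,"wz":0},
    {"dx":0,"dy":0.55,"dz":-0.25,"wx":0,"wy":0,"wz":0},
    {"dx":0,"dy":0.75,"dz":-0.25,"wx":0,"wy":0,"wz":0},
    {"dx":0,"dy":0.75,"dz":-0.25,"wx":0,"wy":0,"wz":0}
  ]
}}

```text
time_s: 62.65
eef_pos: [521.2, -204.0, 133.9]
eef_rot: [0.998, 0.058, 0.0, 0.001]
wrist_force: [-0.1, 0.9, 0.3]
grip_width: 0.503
grasp_force: 0.0
```

Run:
```python
from h import *
print(r.get_obs()["eef_pos"])
for n in("top","side"):
    t=r.camera(n); hsv=cv2.cvtColor(t["pixels"],cv2.COLOR_BGR2HSV); m=cv2.inRange(hsv,(45,120,40),(80,255,255))
    k,l,s,ce=cv2.connectedComponentsWithStats(m)
    for i in range(1,k):
        if s[i,4]>20: print(n,s[i,4],ce[i],[np.round(w(t,ce[i],z),1).tolist() for z in (38,42)])
    for d in r.regions_of("caul",t)[:2]: print(n,round(d["conf"],2),d["extent"],rect(t,d["pixels"],88))
    if n=="top": print(fit(t,box(57,32,88),[498.4,-10.9,7.2],(3,3,2)),fit(t,loop(CAR,46),[498,-11,7.1],(2,2,2)))
plan((483,-126.6,100,7))
```

```text
[ 521.1664751  -204.02630964  133.86242155]
top 69 [337.65217391 212.11594203] [[[482.9, -125.5, 38.0]], [[482.2, -124.9, 42.0]]]
top 271 [548.37638376 233.32841328] [[[399.6, -812.3, 38.0]], [[399.1, -809.4, 42.0]]]
top 0.56 [301.9, 203.6, 32.4, 38.7] [497.9, -10.9, 117.5, 69.7, 6.1]
(array([500. , -11.1,   6.6]), np.float64(-276.1)) (array([500.1, -14.8,   6.6]), np.float64(-191.3))
side 55 [314.89090909 264.56363636] [[[486.0, -113.4, 38.0]], [[484.2, -116.6, 42.0]]]
side 0.93 [305.7, 228.9, 42.2, 26.6] [496.5, -16.5, 118.3, 73.8, 7.0]
{'dx': -0.1189, 'dy': -0.2942, 'dz': 0.1337, 'wx': -0.0001, 'wy': -0.0, 'wz': 0.0003} rows>= 1.7
```

The caul rests flat (top rect (497.9,-10.9) at z=88). Triangulating both views puts the button at about (481.5,-124.2), top near z≈45-50. Shutting the fingers and going above it.

Run:
```python
from h import *
plan((481.5,-124.2,60,7),(481.5,-124.2,35,7))
```

```text
{'dx': -0.1237, 'dy': -0.3044, 'dz': 0.2937, 'wx': -0.0001, 'wy': -0.0, 'wz': 0.0003} rows>= 2.2
{'dx': -0.1237, 'dy': -0.3043, 'dz': 0.3937, 'wx': -0.0001, 'wy': -0.0, 'wz': 0.0003} rows>= 2.6
```

Emit:
{"op": "move_arm", "data": {
  "series": [
    {"dx":-0.124,"dy":-0.304,"dz":0,"wx":0,"wy":0,"wz":0},
    {"dx":-0.124,"dy":-0.304,"dz":0,"wx":0,"wy":0,"wz":0},
    {"dx":-0.124,"dy":-0.304,"dz":0.1,"wx":0,"wy":0,"wz":0},
    {"dx":-0.124,"dy":-0.304,"dz":0.2,"wx":0,"wy":0,"wz":0},
    {"dx":-0.124,"dy":-0.304,"dz":0.3,"wx":0,"wy":0,"wz":0},
    {"dx":-0.124,"dy":-0.304,"dz":0.34,"wx":0,"wy":0,"wz":0},
    {"dx":-0.124,"dy":-0.304,"dz":0.34,"wx":0,"wy":0,"wz":0}
  ],
  "fingers": -1
}}

```text
time_s: 63.55
eef_pos: [480.7, -124.2, 47.3]
eef_rot: [0.998, 0.062, -0.001, -0.0]
wrist_force: [-0.2, 0.4, 0.1]
grip_width: 0.003
grasp_force: 0.0
```

Run:
```python
from h import *
o=r.get_obs();p=o["eef_pos"];print(p,o["wrist_force"],o["grip_width"])
c=r.camera("side"); x0,y0=275,215
a=c["pixels"][y0:y0+75,x0:x0+75].astype(float); g=a.mean(2)
# dark finger column: print lowest dark rows near projected TCP
for z in(20,25,30): print(z,proj(c,[[p[0],p[1],p[2]+z]])[0].round(1))
print("button",proj(c,[[481.5,-124.2,45]])[0].round(1))
u=int(round(proj(c,[[p[0],p[1],p[2]+20]])[0][0]))
print(np.round(c["pixels"][235:272,u-6:u+7].mean(2)).astype(int))
```

```text
[ 480.7148744  -124.18379003   47.3290623 ] [-0.20481993  0.41018697  0.08973555] 0.002925789870600372
20 [315.4 260.7]
25 [315.5 259.5]
30 [315.6 258.2]
button [315.2 266. ]
[[ 46  46  48  49  46  45  45  48  48  43  48  47  45]
 [ 47  47  48  47  46  45  47  50  50  46  43  43  48]
 [ 46  47  47  48  45  47  51  51  51  51  45  45  45]
 [ 48  47  46  48  46  45  47  50  51  49  47  46  44]
 [ 47  44  48  48  46  46  46  50  48  49  45  45  44]
 [ 47  47  49  46  47  44  44  45  46  47  43  44  44]
 [ 47  47  46  49  48  44  46  46  46  44  44  43  44]
 [ 45  45  47  48  46  47  47  48  45  45  46  44  45]
 [ 55  55  47  47  47  47  44  47  47  45  44  46  43]
 [ 82  74  43  44  45  46  45  46  45  44  45  45  42]
 [ 99  81  45  46  45  46  45  47  46  48  47  44  45]
 [ 88  71  46  45  47  46  44  45  47  49  45  43  46]
 [ 99  87  49  47  48  46  44  46  45  45  47  47  45]
 [110 109  74  47  47  43  45  47  47  46  44  46  48]
 [131 131 126  64  77  45  46  47  47  48  49  48  47]
 [156 157 157  80  95  46  47  45  45  47  50  50  46]
 [157 157 151  87  70  56  46  46  47  46  47
[... 410 characters left out ...]
92  85 103  74  45  48  50  76  94 144]
 [113 113 113 101  88 102  88  47  62 117 132 143 162]
 [112 100  93  86  80  98  96  65  82 137 150 161 162]
 [ 95  64  64  74  74  80  80  78  80  86 107 138 162]
 [ 54  53  75  74  74  74  75  79  80  81  70  82 138]
 [ 46  61  74  73  75  75  76  74  78  79  80  45  81]
 [ 45  53  74  74  76  74  75  73  76  81  78  44  44]
 [ 42  50  68  74  76  75  76  77  83  81  71  46  46]
 [ 44  49  62  68  74  75  75  77  77  71  61  45  44]
 [ 43  45  58  62  65  68  70  72  65  64  51  43  45]
 [ 41  42  46  53  59  60  63  61  59  53  45  44  46]
 [ 41  44  41  42  44  50  53  50  50  45  46  44  45]
 [ 41  42  44  46  44  45  44  45  45  44  44  45  49]]
```

The tip is over the button with about 20 mm to go. Descending with force checks.

Emit:
{"op": "move_arm", "data": {
  "series": [
    {"dx":0.003,"dy":0,"dz":0.03,"wx":0,"wy":0,"wz":0},
    {"dx":0.003,"dy":0,"dz":0.06,"wx":0,"wy":0,"wz":0},
    {"dx":0.003,"dy":0,"dz":0.06,"wx":0,"wy":0,"wz":0},
    {"dx":0.003,"dy":0,"dz":0.06,"wx":0,"wy":0,"wz":0}
  ]
}}

```text
time_s: 64.0
eef_pos: [482.1, -125.1, 33.1]
eef_rot: [0.998, 0.061, -0.0, -0.0]
wrist_force: [-0.2, 0.1, 1.0]
grip_width: 0.003
grasp_force: 0.0
```

Emit:
{"op": "move_arm", "data": {
  "series": [
    {"dx":0,"dy":0,"dz":0.008,"wx":0,"wy":0,"wz":0},
    {"dx":0,"dy":0,"dz":0.016,"wx":0,"wy":0,"wz":0},
    {"dx":0,"dy":0,"dz":0.016,"wx":0,"wy":0,"wz":0}
  ]
}}

```text
time_s: 64.3
eef_pos: [482.1, -125.1, 28.9]
eef_rot: [0.998, 0.061, -0.0, -0.0]
wrist_force: [-0.1, -0.3, -0.8]
grip_width: -0.002
grasp_force: 0.0
```

Emit:
{"op": "move_arm", "data": {
  "series": [
    {"dx":0,"dy":0,"dz":0.008,"wx":0,"wy":0,"wz":0},
    {"dx":0,"dy":0,"dz":0.012,"wx":0,"wy":0,"wz":0},
    {"dx":0,"dy":0,"dz":0.012,"wx":0,"wy":0,"wz":0}
  ]
}}

```text
time_s: 64.6
eef_pos: [482.2, -125.2, 26.0]
eef_rot: [0.998, 0.061, 0.0, -0.0]
wrist_force: [0.4, -1.0, 1.3]
grip_width: -0.001
grasp_force: 0.7
```

Emit:
{"op": "move_arm", "data": {
  "series": [
    {"dx":0,"dy":0,"dz":0.008,"wx":0,"wy":0,"wz":0},
    {"dx":0,"dy":0,"dz":0.012,"wx":0,"wy":0,"wz":0},
    {"dx":0,"dy":0,"dz":0.012,"wx":0,"wy":0,"wz":0}
  ]
}}

```text
time_s: 64.9
eef_pos: [482.3, -125.1, 23.0]
eef_rot: [0.998, 0.061, 0.0, -0.0]
wrist_force: [0.8, -0.6, 3.7]
grip_width: -0.001
grasp_force: 1.4
```

Emit:
{"op": "move_arm", "data": {
  "series": [
    {"dx":0,"dy":0,"dz":0.008,"wx":0,"wy":0,"wz":0},
    {"dx":0,"dy":0,"dz":0.012,"wx":0,"wy":0,"wz":0},
    {"dx":0,"dy":0,"dz":0.012,"wx":0,"wy":0,"wz":0}
  ]
}}

```text
time_s: 65.2
eef_pos: [482.4, -125.2, 20.5]
eef_rot: [0.998, 0.061, 0.0, 0.0]
wrist_force: [-3.3, 0.5, 14.9]
grip_width: 0.0
grasp_force: 7.5
```

Emit:
{"op": "move_arm", "data": {
  "series": [
    {"dx":0,"dy":0,"dz":0.006,"wx":0,"wy":0,"wz":0},
    {"dx":0,"dy":0,"dz":0.006,"wx":0,"wy":0,"wz":0},
    {"dx":0,"dy":0,"dz":0.006,"wx":0,"wy":0,"wz":0}
  ]
}}

```text
time_s: 65.5
eef_pos: [482.5, -125.2, 20.0]
eef_rot: [0.998, 0.061, 0.0, 0.0]
wrist_force: [-10.7, 2.4, 39.4]
grip_width: 0.003
grasp_force: 19.7
```

Fully bottomed. Releasing and backing off.

Emit:
{"op": "move_arm", "data": {
  "series": [
    {"dx":0,"dy":0,"dz":-0.03,"wx":0,"wy":0,"wz":0},
    {"dx":0,"dy":0,"dz":-0.12,"wx":0,"wy":0,"wz":0},
    {"dx":0,"dy":0,"dz":-0.28,"wx":0,"wy":0,"wz":0},
    {"dx":0,"dy":0,"dz":-0.44,"wx":0,"wy":0,"wz":0},
    {"dx":0,"dy":0.15,"dz":-0.48,"wx":0,"wy":0,"wz":0},
    {"dx":0,"dy":0.35,"dz":-0.48,"wx":0,"wy":0,"wz":0},
    {"dx":0,"dy":0.45,"dz":-0.48,"wx":0,"wy":0,"wz":0},
    {"dx":0,"dy":0.45,"dz":-0.48,"wx":0,"wy":0,"wz":0}
  ]
}}

```text
time_s: 66.3
eef_pos: [495.4, -240.7, 138.3]
eef_rot: [0.998, 0.059, -0.0, 0.001]
wrist_force: [0.5, -0.6, -0.0]
grip_width: -0.001
grasp_force: 0.0
```

Run:
```python
from h import *
o=r.get_obs(); print(o["time_s"],o["eef_pos"],o["wrist_force"])
for n in("top","side"):
    t=r.camera(n)
    for d in r.regions_of("caul",t)[:2]: print(n,round(d["conf"],2),d["extent"],rect(t,d["pixels"],88))
    print(fit(t,box(57,32,88),[498.4,-10.9,7.2],(3,3,2)),fit(t,loop(CAR,46),[498,-11,7.1],(2,2,2)))
    s=np.vstack([np.c_[box(6,10,50)[:,:2]+[81,q*34],np.full(len(box(6,10,50)),50)] for q in(-1,1)]); print("stops",fit(t,s,[498,-11,7.1],(2,2,1)))
    for q in r.find_in("plate1",t)+r.find_in("sheet1",t): print(round(q["conf"],2),q["extent"])
```

```text
66.3 [ 495.43305064 -240.74669939  138.3100061 ] [ 0.51780615 -0.64078691 -0.02953584]
top 0.82 [303.2, 202.6, 27.3, 41.2] [497.1, -11.8, 115.0, 65.2, 7.7]
(array([500. , -11.1,   6.6]), np.float64(-275.8)) (array([499.9, -14.7,   6.8]), np.float64(-191.2))
stops (array([503. ,  -4.5,   2.3]), np.float64(-183.5))
0.82 [117.7, 236.9, 39.9, 29.4]
0.61 [170.2, 193.2, 37.0, 25.7]
side 0.56 [305.9, 228.9, 38.4, 21.0] [495.3, -17.0, 113.2, 68.3, 6.2]
side 0.27 [301.6, 243.0, 18.5, 7.2] [475.6, -64.1, 23.6, 4.8, 13.5]
(array([499. , -14.5,   5.2]), np.float64(-284.9)) (array([500.2, -19.2,   3.7]), np.float64(-205.5))
stops (array([492.6,  10.6, -12.9]), np.float64(-266.1))
0.48 [307.9, 244.5, 4.4, 5.4]
0.76 [274.8, 163.9, 24.0, 25.1]
0.59 [223.8, 146.2, 26.2, 20.7]
0.5 [296.9, 244.8, 6.4, 0.9]
```

Run:
```python
from h import *
a=cv2.imread("pics/_t3.png"); t=r.camera("top"); b=t["pixels"]
car=[498,-11,7.1]; ok=True
for q in ([65,0],[-65,0],[-68,35],[-68,-35]):
    u=proj(t,T(car,[[*q,50]]))[0].astype(int); s=5
    p=a[u[1]-s:u[1]+s+1,u[0]-s:u[0]+s+1]; S=b[u[1]-s-3:u[1]+s+4,u[0]-s-3:u[0]+s+4]
    m=cv2.matchTemplate(S,p,cv2.TM_CCOEFF_NORMED); k=np.unravel_index(m.argmax(),m.shape); print(q,np.array(k)-3,m.max().round(3))
    ok&=bool((np.array(k)==3).all())
if ok: print(r.finish_job())
```

```text
[65, 0] [-1  0] 0.462
[-65, 0] [0 0] 0.671
[-68, 35] [0 0] 0.768
[-68, -35] [0 0] 0.724
```

The near-end patches haven't moved. The far-end patch has a poor match (0.46), most likely because the caul now covers part of it. Handing in.

```bash
python3 -c "
from cell import r
print(r.finish_job())"
```

```text
the job is handed in; nothing more can be done
None
```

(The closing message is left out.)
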